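# Recharge the aquarium filter chamber and open its feed valve

### The job

Recharge the clear filter chamber: pull its yellow lock slide fully out, slide the grey cover open, and stand every blue media cartridge there is upright on the floor of the chamber, one to a bay. Then slide the cover fully shut and push the lock slide fully home again. Only after that, fit the red T-handle fully down onto the square stem of the feed valve and turn it anticlockwise (seen from above) to its stop; leave the handle sitting on the stem and do not disturb the bottle, jar, cup and brush standing about.

Things in the scene. Friction and masses are not known exactly. Their poses are not given: they have to be found in the camera images.
- chamber: fixed clear chamber, outside 182 (x) by 108 (y) mm, rim at 76 mm. Origin: centre of its underside; +x is the way the cover opens (away from the robot), the +y side carries the lock. Inside: 170 (x) by 96 (y) mm, floor 6 mm above the table, split along x into three bays of 54 by 96 mm by two ribs 4 mm thick, 16 mm tall. Rails for the open cover run on to x = +264 mm.
- bay_near (a point): centre of the floor of the bay nearest the robot (6 mm above the table), axes as the chamber
- bay_mid (a point): centre of the floor of the middle bay, axes as the chamber
- bay_far (a point): centre of the floor of the farthest bay, axes as the chamber
- cover (a joint): travel of the grey sliding cover in m along the chamber's +x: 0 shut, 0.172 fully open (stop at both ends); dry friction about 2 N, stays where it is left. Its plate is 182 by 104 by 8 mm, top 86 mm above the table. With the lock home its lug meets the lock's tongue and it opens only 5 mm; the lock can go home only when the cover is shut to within 4 mm.
- cover_grip (a point): grip point on the white upright fin of the cover: the fin is 14 mm thick along chamber x, 60 mm long along chamber y and stands 36 mm above the cover plate (86 to 122 mm above the table); this point is on its centre line 108 mm above the table and moves with the cover. Axes as the chamber.
- lock (a joint): travel of the yellow lock slide in m along the chamber's +y: 0 home (its tongue blocks the cover), 0.030 fully out (stop at both ends); the cover is free from about 0.024. Dry friction about 1.5 N, stays where it is left.
- lock_grip (a point): grip point on the yellow upright tab of the lock slide, on the grey ledge at the chamber's +y side: the tab is 14 mm thick along chamber y, 36 mm long along chamber x, and reaches from 99 to 135 mm above the table; this point is on its centre line 121 mm above the table and moves with the slide. Axes as the chamber.
- cartridge_a: blue media cartridge standing upright, 160 g, 40 (x) by 76 (y) by 32 mm tall, with a white grip fin on its top: 36 mm long along x, 12 mm thick along y, 30 mm tall, so 62 mm in all. Origin: centre of its underside. May be absent (2 or 3 are there). Fits a bay with its x along the chamber's x, either way round.
- cartridge_b: blue media cartridge standing upright, 160 g, 40 (x) by 76 (y) by 32 mm tall, with a white grip fin on its top: 36 mm long along x, 12 mm thick along y, 30 mm tall, so 62 mm in all. Origin: centre of its underside. May be absent (2 or 3 are there). Fits a bay with its x along the chamber's x, either way round.
- cartridge_c: blue media cartridge standing upright, 160 g, 40 (x) by 76 (y) by 32 mm tall, with a white grip fin on its top: 36 mm long along x, 12 mm thick along y, 30 mm tall, so 62 mm in all. Origin: centre of its underside. May be absent (2 or 3 are there). Fits a bay with its x along the chamber's x, either way round.
- valve: fixed grey feed valve on a foot 100 by 80 mm, a pipe 56 mm thick and 100 mm long along its y; a black round neck of 44 mm diameter in its middle ends 74 mm above the table. Origin: centre of its underside; the stem stands straight above it.
- stem (a joint): turn of the square steel stem in rad, positive anticlockwise seen from above: starts at 0 to 0.2, stop (valve open) at 1.1; friction about 0.06 N m, stays where it is left.
- stem_foot (a point): foot of the square stem on the neck's flat top, 74 mm above the table; turns with the stem; its x and y axes are square to the stem's flats. The stem is 14 mm square for 17 mm above this point, then a 10 mm square pilot 5 mm tall.
- handle: loose red T-handle, 90 g: a bar 105 (x) by 28 (y) by 20 mm on a 28 mm square hub 24 mm tall with a black skirt 62 mm square, 6 mm thick at its foot; 44 mm tall; stands bar up. Origin: centre of the hub's underside, at the mouth of a square bore 17 mm wide, 24 mm deep, sides along the handle's x and y. Fits the stem in any quarter position, with 0.25 rad of turning play; seated, its origin is at the stem's foot.
- dosing_bottle: bystander: bottle with a white cap, 56 mm in diameter, 120 mm tall; leave it alone
- food_jar: bystander: jar with an orange cap, 64 mm in diameter, 75 mm tall; leave it alone
- measuring_cup: bystander: white cup, 72 mm in diameter, 80 mm tall; leave it alone
- algae_brush: bystander: green-handled brush lying on the table; leave it alone
Things that resemble listed ones, but are neither listed nor needed, are in the scene too. Leave any turquoise look-alike of the cartridge_c alone.

How it is judged:
On the way, in this order (a step that is already met when the one before it is completed fails the run):
1. the lock slide is pulled fully out while the cover is still shut (value of joint lock above 0.024 m and value of joint cover below 0.012 m), for 0.2 s.
2. the cover is slid open (value of joint cover above 0.15 m), for 0.2 s.
3. every cartridge that is there stands upright on the floor of a bay, let go (x of cartridge_a in the frame of chamber between -0.072 and 0.072 m and y of cartridge_a in the frame of chamber between -0.03 and 0.03 m and z of cartridge_a in the frame of chamber between 0 and 0.012 m and angle between each of cartridge_a, cartridge_b, cartridge_c's own z axis and vertical below 0.12 rad and x of cartridge_b in the frame of chamber between -0.072 and 0.072 m and y of cartridge_b in the frame of chamber between -0.03 and 0.03 m and z of cartridge_b in the frame of chamber between 0 and 0.012 m and x of cartridge_c in the frame of chamber between -0.072 and 0.072 m and y of cartridge_c in the frame of chamber between -0.03 and 0.03 m and z of cartridge_c in the frame of chamber between 0 and 0.012 m and contact force between each of cartridge_a, cartridge_b, cartridge_c and the fingers below 0.5 N), for 0.2 s.
4. the cover is slid fully shut (value of joint cover below 0.006 m), for 0.2 s.
5. the lock slide is pushed fully home, cover shut (value of joint lock below 0.004 m and value of joint cover below 0.006 m), for 0.2 s.
6. the T-handle sits fully down on the square stem (horizontal distance between handle and stem_foot below 0.004 m and z of handle in the frame of stem_foot between -0.004 and 0.005 m and angle between handle's own z axis and vertical below 0.1 rad), for 0.2 s.
7. the stem is turned anticlockwise to its stop with the handle on it (all of step 6 and value of joint stem above 0.98 rad), for 0.2 s.
At the end, for the whole second after the job is handed in: Every cartridge present stands upright on the floor of a bay; cover shut to within 6 mm; lock slide home to within 4 mm; T-handle upright on the stem, its origin within 4 mm sideways and 5 mm in height of the stem's foot; stem turned past 0.98 rad; all at rest (all of step 5 and all of step 7 and x of cartridge_a in the frame of chamber between -0.072 and 0.072 m and y of cartridge_a in the frame of chamber between -0.03 and 0.03 m and z of cartridge_a in the frame of chamber between 0 and 0.012 m and angle between each of cartridge_a, cartridge_b, cartridge_c's own z axis and vertical below 0.12 rad and x of cartridge_b in the frame of chamber between -0.072 and 0.072 m and y of cartridge_b in the frame of chamber between -0.03 and 0.03 m and z of cartridge_b in the frame of chamber between 0 and 0.012 m and x of cartridge_c in the frame of chamber between -0.072 and 0.072 m and y of cartridge_c in the frame of chamber between -0.03 and 0.03 m and z of cartridge_c in the frame of chamber between 0 and 0.012 m and linear speed of each of handle, cartridge_a, cartridge_b, cartridge_c below 0.02 m/s); the robot touches nothing.
It fails at once if the bystander white-capped bottle is moved more than 30 mm or tipped over (distance of dosing_bottle from where it was at the start of the episode above 0.03 m or angle between dosing_bottle's own z axis and vertical above 0.4 rad).
It fails at once if the bystander jar with an orange cap is moved more than 30 mm or tipped over (distance of food_jar from where it was at the start of the episode above 0.03 m or angle between food_jar's own z axis and vertical above 0.4 rad).
It fails at once if the bystander white cup is moved more than 30 mm or tipped over (distance of measuring_cup from where it was at the start of the episode above 0.03 m or angle between measuring_cup's own z axis and vertical above 0.4 rad).
It fails at once if the bystander green brush is moved more than 30 mm or tipped over (distance of algae_brush from where it was at the start of the episode above 0.03 m).
Of cartridge_a, cartridge_b, cartridge_c only 2 to 3 are there at a start; the rules pass over those that are not, and their reading is None.
At some moment in a run one of cartridge_a, cartridge_b, cartridge_c, handle may be knocked a few centimetres aside while the robot is not near it.
It also fails if it takes over 210 s, if anything falls off the work surface, if the arm or the gripper's body presses on something with over 40 N, if the wrist force passes 120 N, or if a joint passes its speed limit or range.

### The arm

A 6-joint arm with a two-finger parallel gripper is mounted at the origin on the work surface. World frame = base frame: x ahead of the robot, y to its left, z up, the work surface at z = 0. Lengths are in m, angles in rad, forces in N, time in s.
With the tool pointing down it reaches from about 0.275 to 0.775 m from the base axis. Payload 14.6 kg.
Tool frame: the origin (TCP) lies at the very end of the fingers, on their centre line; the grasp point (between the pads) lies 19 mm behind it; z points along the fingers, y is the direction in which the jaws open and shut (so a half turn about z gives the same grasp; the last joint's range is limited). The gripper opens to 85 mm and grips with 20 to 120 N. Pads are 22 mm wide; open, the fingers measure 114 mm over their backs; the gripper's body (76 mm by 85 mm) begins 54 mm behind the grasp point. The pads swing forward as they close: fully open they stand 13 mm farther back than shut.
Start: joints at [1.144, 0.263, -0.048, 1.259, 0, 1.415], TCP at [0.141, 0.506, 0.192] pointing down, gripper open.
Joint ranges: [-2.65, 2.65], [-0.89, 1.7], [-1.18, 1.37], [-2.13, 2.11], [-1.35, 1.29], [-3.14, 3.14]. Speed limits (rad/s): [1.89, 1.89, 2.57, 2.79, 3.14, 3.14].

### API

Orientations are given as a rotation vector (axis times angle).
In Python, from bench import arm, capture, recognise, landmark_of gives the robot as it stands.
- The arm moves only by the shell command python3 -m crank 'ROWS' [FORCE]. ROWS is JSON, a list of rows, each a list of 3 entries, a list of its own where there are three numbers: the closure, from -1 (fully open) to 1 (shut), then the shift along the world's x, y, z in m, then the turn, a rotation vector about the world's x, y, z in degrees. A call has 1 to 5 rows; each row is the pose to reach, as a shift and turn from the pose commanded when the call began; what a row does not reach only later rows make up. A row lasts 1/12 s, in which the tool goes at most 41.7 mm and 7.16 degrees, less where a joint would pass 70% of its speed; a pose out of reach is approached as far as the arm can. A call with a gripper value outside its range is refused whole. The fingers move at their own pace and stop on an object; FORCE is the grip in N (left out, the last holds). Time passes only in rows, so rows that repeat a pose let the fingers close. It gives the time, the measured TCP pose, the force and the opening at its end, in the units of the state.
- arm.read_state(): the state, without advancing time (a new reading comes with each control period).
- capture(name): name is "side" or "top" or "wrist"; returns a dict with "frame" (400x640x3 uint8, blue, green, red), "fx", "fy", "cx", "cy" (pixels), "R" (3x3) and "t" (3): a world point X has camera coordinates R X + t. Camera axes: x right, y down, z forward; pixel columns grow to the right and rows downward; lengths in m; the calibration is good to about 2 mm. A picture is of the moment at which its call begins. There is no depth.
- arm.finish_job(): hands the job in, once; it reports no verdict.
Trained networks look in the newest picture that a camera, given by its name, has taken for a name from the list of things; names that differ only in an ending like _2 or _b are one class to them, and where a whole thing is asked for, a point or a joint stands for the part that bears it (a point fixed in the world has none). Each returns a list of dicts, best first, with "conf" (0 to 1); they miss things now and then, are a little off and sometimes report something else, mostly with a low value. They report only what shows in the picture. A call takes as long as a camera call. They do not tell look-alikes from the thing itself.
- recognise(camera, query): "pixel" ([column, row] in pixels, amid what is visible of it).
- landmark_of(camera, query): "pixel" ([column, row] in pixels: a listed point, or the origin of a listed thing).
The state is a dict: "time": time; "joints": joint angles; "dq": joint speeds; "joint_efforts": joint torques, N m; "ee_pos": TCP position; "tool_rot": TCP orientation; "wrist_force": force on the tool from outside, world axes, zero at the start; "ft_torque": the same for the moment, N m; "gripper_width": finger opening in m.
Only numpy, scipy, OpenCV 4.12 (cv2) and the standard library are available. Lean on these libraries where they do the work, as an engineer would, in place of code of your own. Each camera call takes 0.05 s, during which the arm holds its last target.

## Working session

There is one attempt and no reset: what is moved stays moved. The work goes in short steps, Python scripts to look and compute and a shell command to move; the robot and the scene stay as the last step left them, time stands still between calls to the robot, and variables do not carry over. Pictures are saved under pics/ and viewed, and the job is handed in when it is done.

```bash
ls; mkdir -p pics; python3 - <<'E'
from bench import arm,capture
import cv2
s=arm.read_state();print(s)
for n in("side","top","wrist"):
    c=capture(n);cv2.imwrite(f"pics/{n}0.png",c["frame"]);print(n,c["fx"],c["R"],c["t"])
E
```

```text
pics
{'time': 0.0, 'joints': array([ 1.14368710e+00,  2.63545945e-01, -4.89474667e-02,  1.25940274e+00,
        1.71406215e-05,  1.41549571e+00]), 'dq': array([-5.06903875e-04,  5.12148029e-04, -1.13761960e-03,  8.02502607e-04,
        3.12740229e-04, -6.60298374e-05]), 'joint_efforts': array([-2.43494309e-03, -6.37611866e+01,  3.84573019e+01,  1.35970308e-02,
       -1.46495395e-04,  3.67898701e-05]), 'ee_pos': array([0.14081413, 0.50542973, 0.19180933]), 'tool_rot': array([-4.25597816e-01, -3.11229515e+00,  1.64695582e-03]), 'wrist_force': array([-0.13197795, -0.19718578,  0.00445948]), 'ft_torque': array([ 0.00897717, -0.00438809,  0.00696202]), 'gripper_width': 0.0853665416280495}
side 447.64127351897946 [[ 0.91044739 -0.41353122  0.00880252]
 [-0.27496146 -0.62099074 -0.73400729]
 [ 0.30900121  0.66585467 -0.67908454]] [-0.5275441   0.18690017  1.14555236]
top 502.68537955294846 [[ 1.10968801e-02 -9.99937714e-01  1.19439402e-03]
 [-9.96815503e-01 -1.11565441e-02 -7.89581210e-02]
 [ 7.89665283e-02 -3.14401680e-04 -9.96877218e-01]] [-0.05441728  0.52808679  1.36973926]
wrist 284.49100878078417 [[ 2.67927436e-01  9.63438668e-01 -9.06550050e-04]
 [ 9.11709006e-01 -2.53237272e-01  3.23508226e-01]
 [ 3.11450762e-01 -8.75032395e-02 -9.46224923e-01]] [-0.52357808 -0.043119    0.3799513 ]
```

View pics/top0.png

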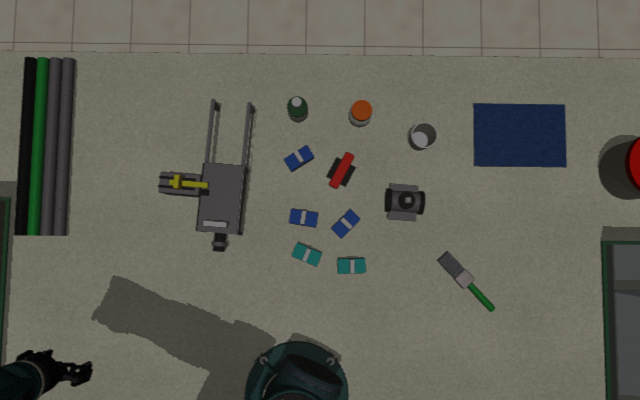

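View pics/side0.png

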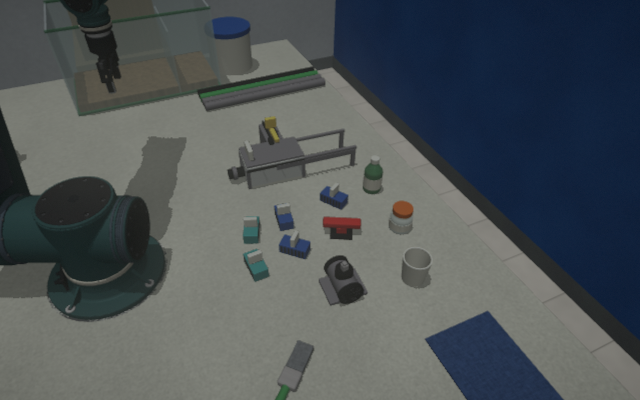

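View pics/wrist0.png

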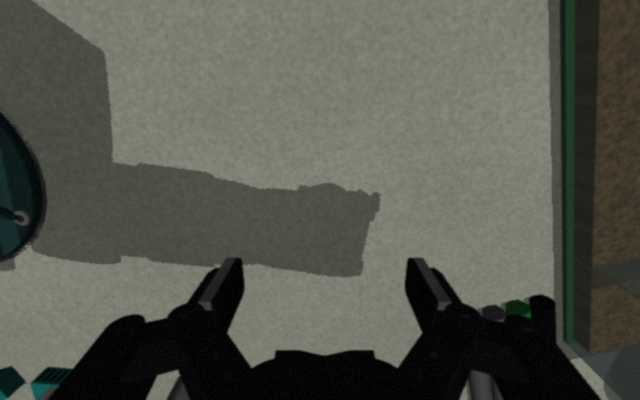

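```bash
cat > h.py <<'E'
import numpy as np,cv2
from bench import arm,capture,recognise,landmark_of
from scipy.spatial.transform import Rotation as Ro
def ray(c,p):
    R=np.array(c["R"]);t=np.array(c["t"])
    d=R.T@np.array([(p[0]-c["cx"])/c["fx"],(p[1]-c["cy"])/c["fy"],1]);o=-R.T@t
    return o,d
def atz(c,p,z):
    o,d=ray(c,p);return o+d*(z-o[2])/d[2]
def proj(c,X):
    v=np.array(c["R"])@np.array(X)+np.array(c["t"]);return np.array([v[0]/v[2]*c["fx"]+c["cx"],v[1]/v[2]*c["fy"]+c["cy"]])
def lm(cam,q,z,n=6,mc=.25):
    c=capture(cam)
    return [(round(r["conf"],2),np.round(r["pixel"],1).tolist(),np.round(atz(c,r["pixel"],z),4)[:2].tolist()) for r in landmark_of(cam,q)[:n] if r["conf"]>mc]
def tri(a,b):
    (o1,d1),(o2,d2)=a,b
    A=[];B=[]
    for o,d in(a,b):
        d=d/np.linalg.norm(d);P=np.eye(3)-np.outer(d,d);A.append(P);B.append(P@o)
    return np.linalg.lstsq(np.vstack(A),np.hstack(B),rcond=None)[0]
def st():
    s=arm.read_state();R=Ro.from_rotvec(s["tool_rot"]).as_matrix()
    print("t%.2f"%s["time"],"p",np.round(s["ee_pos"],4),"z",np.round(R[:,2],3),"yaw_y(deg) %.2f"%np.degrees(np.arctan2(R[1,1],R[0,1])),"F",np.round(s["wrist_force"],1),"w %.4f"%s["gripper_width"],"q",np.round(s["joints"],2))
E
python3 - <<'E'
from h import *
for q,z in[("chamber",0),("bay_near",.006),("bay_mid",.006),("bay_far",.006),("cover_grip",.108),("lock_grip",.121),("cartridge_a",0),("valve",0),("stem_foot",.074),("handle",0)]:
    for cam in("top","side"): print(q,cam,*lm(cam,q,z),sep="\n   ")
st()
E
```

```text
chamber
   top
   (0.56, [225.7, 200.6], [0.5214, 0.2046])
chamber
   side
   (0.63, [272.5, 176.6], [0.518, 0.1857])
   (0.31, [255.6, 173.3], [0.4742, 0.2232])
bay_near
   top
bay_near
   side
   (0.67, [257.3, 174.7], [0.4749, 0.2072])
bay_mid
   top
bay_mid
   side
   (0.67, [272.7, 167.4], [0.5328, 0.2222])
bay_far
   top
bay_far
   side
   (0.7, [289.2, 166.8], [0.5829, 0.2035])
   (0.51, [274.1, 169.7], [0.5327, 0.2093])
cover_grip
   top
   (0.78, [215.8, 222.4], [0.4568, 0.2094])
cover_grip
   side
   (0.7, [246.4, 149.9], [0.4501, 0.2119])
lock_grip
   top
   (0.65, [399.2, 203.6], [0.5098, -0.2622])
   (0.58, [175.8, 179.5], [0.5656, 0.3127])
lock_grip
   side
   (0.69, [269.5, 120.9], [0.5628, 0.3141])
cartridge_a
   top
   (0.88, [347.4, 226.5], [0.4526, -0.1374])
   (0.81, [349.0, 265.1], [0.3455, -0.1425])
   (0.69, [303.7, 219.0], [0.4722, -0.0149])
   (0.58, [297.8, 158.1], [0.6441, 0.004])
   (0.48, [417.8, 140.9], [0.6971, -0.3354])
cartridge_a
   side
   (0.95, [256.6, 268.5], [0.3506, -0.1445])
   (0.94, [283.1, 218.5], [0.4799, -0.0031])
   (0.79, [334.8, 197.7], [0.6558, 0.0159])
   (0.76, [254.0, 233.2], [0.3846, -0.0238])
   (0.56, [292.3, 248.5], [0.4608, -0.1192])
valve
   top
   (0.62, [400.4, 204.1], [0.517, -0.2857])
valve
   side
   (0.97, [342.8, 287.6], [0.5269, -0.2889])
stem_foot
   top
   (0.37, [409.5, 198.2], [0.5278, -0.2975])
   (0.31, [347.1, 223.3], [0.4593, -0.1318])
stem_foot
   side
   (0.53, [342.7, 268.0], [0.5245, -0.2846])
handle
   top
   (0.6, [341.8, 168.7], [0.6153, -0.1206])
   (0.31, [465.3, 281.7], [0.3033, -0.4652])
handle
   side
   (0.72, [340.7, 231.6], [0.6085, -0.1167])
   (0.68, [257.5, 175.5], [0.4761, 0.2102])
t2.15 p [0.141  0.5057 0.1923] z [ 0.  0. -1.] yaw_y(deg) 74.42 F [-0.4 -0.2 -0.3] w 0.0855 q [ 1.14  0.26 -0.05  1.26 -0.    1.42]
```

```bash
python3 - <<'E'
import cv2
a=cv2.imread("pics/top0.png")[85:285,150:450];cv2.imwrite("pics/topz.png",cv2.resize(a,None,fx=2.66,fy=2.66,interpolation=3))
a=cv2.imread("pics/side0.png")[100:310,210:450];cv2.imwrite("pics/sidez.png",cv2.resize(a,None,fx=2.8,fy=2.8,interpolation=3))
E
```

```text
(no output)
```

View pics/topz.png

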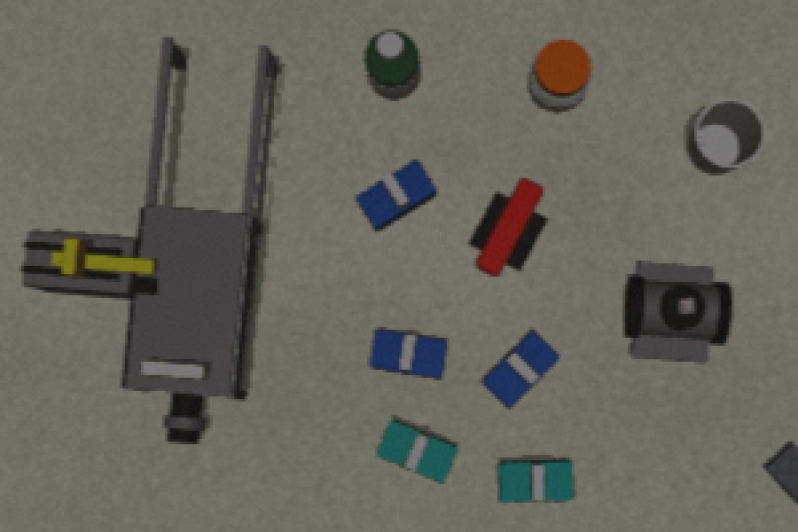

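View pics/sidez.png

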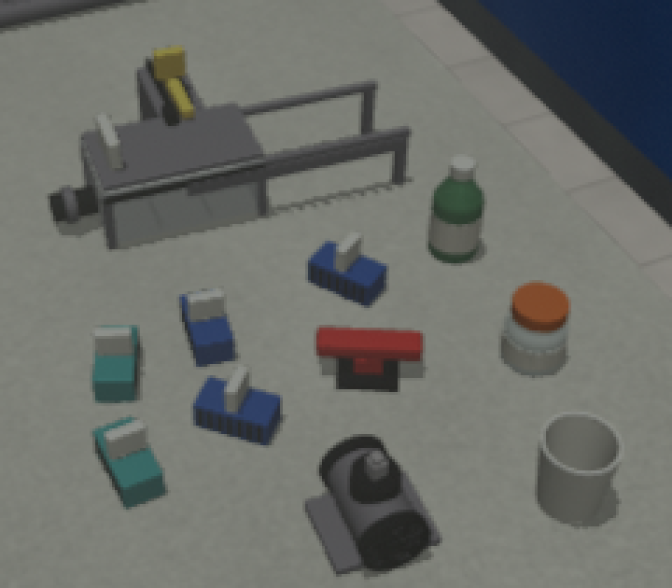

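```bash
cat > seg.py <<'E'
from h import *
def cov():
    c=capture("top");Z=2.66
    P=np.array([[145,207],[258,215],[243,397],[123,386]])/Z+[150,85]
    W=np.array([atz(c,p,.086) for p in P])[:,:2];print("cover",np.round(W,4).tolist(),"c",W.mean(0))
    e=(W[1]+W[0]-W[2]-W[3]);print("yaw x",np.degrees(np.arctan2(e[1],e[0])), np.linalg.norm(e)/2)
    e=(W[0]+W[3]-W[2]-W[1]);print("yaw y",np.degrees(np.arctan2(e[1],e[0])),np.linalg.norm(e)/2)
def blobs(c,lo,hi,amin=40,roi=(120,470,80,300)):
    h=cv2.cvtColor(c["frame"],cv2.COLOR_BGR2HSV);m=cv2.inRange(h,np.array(lo),np.array(hi))
    k=np.zeros_like(m);k[roi[2]:roi[3],roi[0]:roi[1]]=1;m=m*k
    n,l,s,ce=cv2.connectedComponentsWithStats(m)
    out=[]
    for i in range(1,n):
        if s[i,4]>=amin:
            pts=cv2.findContours((l==i).astype(np.uint8),cv2.RETR_EXTERNAL,cv2.CHAIN_APPROX_NONE)[0][0]
            out.append((s[i,4],ce[i],pts[:,0,:]))
    return out
def rect(c,pts,z):
    W=np.array([atz(c,p,z)[:2] for p in pts])
    r=cv2.minAreaRect((W*1000).astype(np.float32));b=cv2.boxPoints(r)
    a=b[1]-b[0];d=b[2]-b[1]
    L=a if np.linalg.norm(a)>np.linalg.norm(d) else d
    return np.round(np.array(r[0])/1000,4).tolist(),np.round(sorted(r[1])).tolist(),round(float(np.degrees(np.arctan2(L[1],L[0]))),1)
BL=((112,110,25),(128,255,255));RED=((0,150,60),(8,255,255));YE=((24,120,60),(34,255,255));TQ=((80,110,25),(100,255,255))
if __name__=="__main__":
    c=capture("top")
    cov()
    for nm,(lo,hi),z in(("blue",BL,.032),("turq",TQ,.032),("red",RED,.044),("yellow",YE,.121)):
        for a,ce,p in blobs(c,lo,hi): print(nm,a,ce.round(1),*rect(c,p,z))
E
python3 seg.py
```

```text
cover [[0.6149, 0.2479], [0.6081, 0.1351], [0.4271, 0.1459], [0.4366, 0.2645]] c [0.52168596 0.19836327]
yaw x -4.3630471022725565 0.18013095250141056
yaw y 85.97602723240367 0.11593270149338401
turq 156 [299.  250.9] [0.3838, -0.004] [29.0, 39.0] -25.9
turq 159 [313.8 257.2] [0.3674, -0.0444] [30.0, 39.0] -21.0
turq 167 [343.3 265.8] [0.3446, -0.1254] [30.0, 38.0] 0.4
turq 151 [359.5 265.1] [0.3477, -0.1689] [27.0, 39.0] 4.7
red 371 [341.2 170. ] [0.6059, -0.117] [28.0, 102.0] -26.1
yellow 96 [174.4 181.1] [0.5615, 0.3185] [23.0, 36.0] 1.9
yellow 152 [194.5 183.9] [0.5551, 0.2651] [15.0, 67.0] 85.9
```

```bash
python3 - <<'E'
from seg import *
c=capture("top");h=cv2.cvtColor(c["frame"],cv2.COLOR_BGR2HSV)
for p in[(292,162),(304,155),(297,217),(311,218),(340,228),(350,218)]: print(p,h[p[1],p[0]],c["frame"][p[1],p[0]])
for a,ce,p in blobs(c,(105,150,40),(125,255,255),30): print(a,ce.round(1),*rect(c,p,.032))
E
```

```text
(292, 162) [111 180  92] [92 46 27]
(304, 155) [111 177  92] [92 48 28]
(297, 217) [110 180  95] [95 50 28]
(311, 218) [111 174  95] [95 49 30]
(340, 228) [111 178  96] [96 50 29]
(350, 218) [110 183  95] [95 49 27]
131 [305.6 153.4] [0.6523, -0.0188] [27.0, 39.0] 27.5
147 [292.  161.8] [0.6294, 0.0178] [32.0, 38.0] 34.3
138 [295.  216.1] [0.4787, 0.0083] [27.0, 38.0] -7.4
126 [351.4 217.4] [0.4765, -0.145] [25.0, 37.0] 45.4
143 [310.8 218.8] [0.472, -0.0351] [28.0, 37.0] -8.8
145 [339.9 228.9] [0.4454, -0.1145] [27.0, 37.0] 45.5
```

```bash
python3 -m crank '[[-1,[0.19,-0.085,0.03],[0,0,11.4]],[-1,[0.19,-0.085,0.03],[0,0,11.4]],[-1,[0.19,-0.085,0.03],[0,0,11.4]],[-1,[0.19,-0.085,0.03],[0,0,11.4]],[-1,[0.19,-0.085,0.03],[0,0,11.4]]]' 40; python3 -m crank '[[-1,[0.19,-0.085,0],[0,0,0]],[-1,[0.19,-0.085,0],[0,0,0]],[-1,[0.19,-0.085,0],[0,0,0]],[-1,[0.19,-0.085,0],[0,0,0]],[-1,[0.19,-0.085,0],[0,0,0]]]'; python3 -c "
from h import *
st();c=capture('wrist');cv2.imwrite('pics/w1.png',c['frame'])
for q,z in(('lock_grip',.121),('cover_grip',.108)):
  for n in('wrist','side','top'): print(q,n,lm(n,q,z))"
```

```text
time: 2.72
ee_pos: [0.3267, 0.4222, 0.2218]
tool_rot: [0.114, 3.139, 0.0]
wrist_force: [-0.4, 1.7, 0.2]
gripper_width: 0.0855
time: 3.13
ee_pos: [0.517, 0.337, 0.2215]
tool_rot: [0.115, 3.139, 0.0]
wrist_force: [-0.9, 1.5, -0.5]
gripper_width: 0.0852
t3.13 p [0.517  0.337  0.2215] z [ 0.  0. -1.] yaw_y(deg) 85.81 F [-0.9  1.5 -0.5] w 0.0852 q [0.45 0.42 0.27 1.42 0.   0.52]
lock_grip wrist [(0.82, [308.4, 224.1], [0.5602, 0.3129])]
lock_grip side [(0.7, [270.1, 123.1], [0.5601, 0.3013])]
lock_grip top [(0.64, [176.7, 180.0], [0.5643, 0.3103])]
cover_grip wrist [(0.96, [197.8, 138.8], [0.4559, 0.2129])]
cover_grip side [(0.69, [247.5, 147.7], [0.4567, 0.2212])]
cover_grip top [(0.88, [216.7, 226.0], [0.4475, 0.2068])]
```

View pics/w1.png

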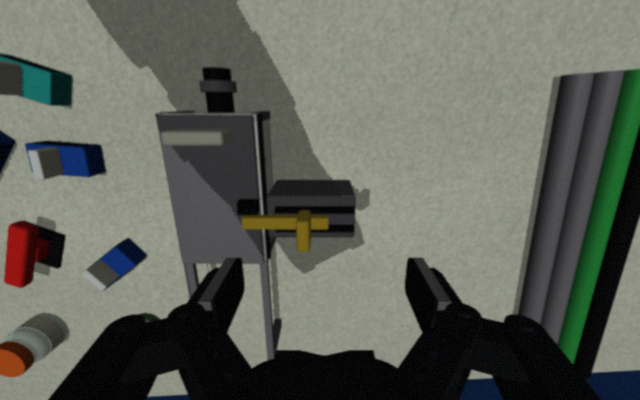

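```bash
python3 -m crank '[[-0.3,[0.045,-0.0245,0],[0,0,0]],[-0.3,[0.045,-0.0245,0],[0,0,0]],[-0.3,[0.045,-0.0245,-0.04],[0,0,0]],[-0.3,[0.045,-0.0245,-0.08],[0,0,0]],[-0.3,[0.045,-0.0245,-0.117],[0,0,0]]]' 40;python3 -c "
from h import *
st();c=capture('wrist');cv2.imwrite('pics/w2.png',c['frame']);print(lm('wrist','lock_grip',.121))"
```

```text
time: 4.2
ee_pos: [0.5603, 0.3136, 0.1028]
tool_rot: [0.115, 3.139, 0.0]
wrist_force: [1.3, -0.4, 0.0]
gripper_width: 0.0556
t4.20 p [0.5603 0.3136 0.1028] z [ 0.001  0.    -1.   ] yaw_y(deg) 85.80 F [ 1.3 -0.4  0. ] w 0.0556 q [0.38 0.5  0.08 1.15 0.   0.46]
[(0.71, [321.7, 254.1], [0.5616, 0.3093])]
```

View pics/w2.png

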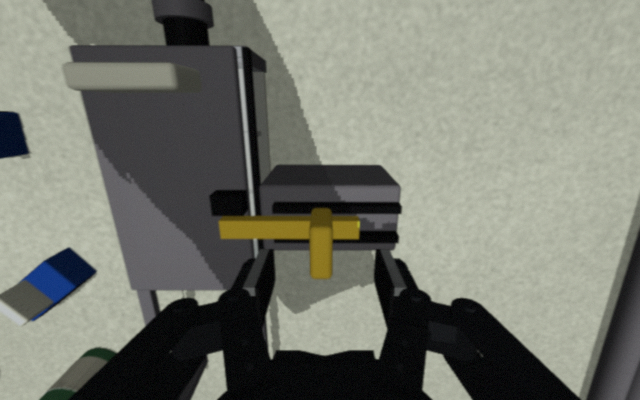

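```bash
python3 -m crank '[[1,[0,0,0],[0,0,0]],[1,[0,0,0],[0,0,0]],[1,[0,0,0],[0,0,0]],[1,[0,0,0],[0,0,0]],[1,[0,0,0],[0,0,0]]]' 40;python3 -m crank '[[1,[0,0,0],[0,0,0]],[1,[0,0,0],[0,0,0]],[1,[0.0007,0.01,0],[0,0,0]],[1,[0.0015,0.02,0],[0,0,0]],[1,[0.0021,0.029,0],[0,0,0]]]';python3 -m crank '[[1,[0.0001,0.0015,0],[0,0,0]],[1,[0.0002,0.003,0],[0,0,0]],[1,[0.0002,0.003,0],[0,0,0]],[1,[0.0002,0.003,0],[0,0,0]]]';python3 -c "
from h import *
st();c=capture('wrist');cv2.imwrite('pics/w3.png',c['frame'])"
```

```text
time: 4.77
ee_pos: [0.5607, 0.314, 0.1055]
tool_rot: [0.114, 3.138, 0.001]
wrist_force: [-0.1, -0.8, 0.1]
gripper_width: 0.0
time: 5.18
ee_pos: [0.5624, 0.3441, 0.1044]
tool_rot: [0.114, 3.139, 0.0]
wrist_force: [0.4, -0.0, -0.3]
gripper_width: 0.0
time: 5.52
ee_pos: [0.5625, 0.3458, 0.1043]
tool_rot: [-0.114, -3.139, 0.0]
wrist_force: [-0.1, -0.1, 0.1]
gripper_width: 0.0
t5.52 p [0.5625 0.3458 0.1043] z [-0. -0. -1.] yaw_y(deg) 85.83 F [-0.1 -0.1  0.1] w 0.0000 q [ 0.43  0.53  0.14  1.18 -0.    0.5 ]
```

View pics/w3.png

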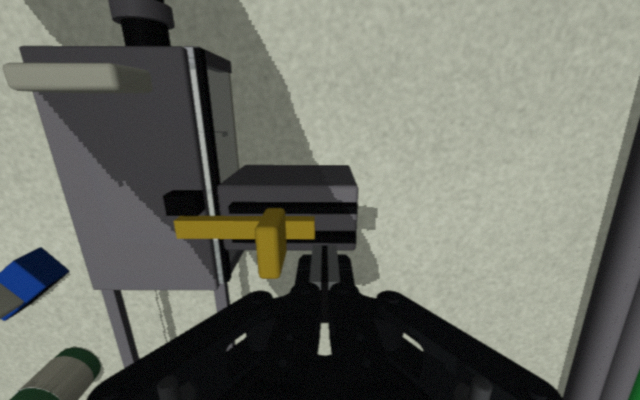

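```bash
python3 - <<'E'
from h import *
c=capture("wrist");s=arm.read_state()
print("cam",-np.array(c["R"]).T@c["t"],"tcp",proj(c,s["ee_pos"]))
f=c["frame"];h=cv2.cvtColor(f,cv2.COLOR_BGR2HSV);m=cv2.inRange(h,(18,120,40),(36,255,255))
cv2.imwrite("pics/w3z.png",cv2.resize(f[190:300,150:360],None,fx=3.8,fy=3.8,interpolation=3))
a=np.radians(-4.2);Rz=np.array([[np.cos(a),-np.sin(a)],[np.sin(a),np.cos(a)]])
def corners(cx,cy):
    return [(z,[proj(c,[*(Rz@[dx,dy]+[cx,cy]),z]).round(0).tolist() for dx,dy in((-.018,-.007),(-.018,.007),(.018,.007),(.018,-.007))]) for z in(.099,.135)]
for cx in(.54,.55,.56):print(cx,*corners(cx,.3125),sep="\n")
E
```

```text
cam [0.48002594 0.35040166 0.28546721] tcp [325.73747304 229.59229656]
0.54
(0.099, [[264.0, 174.0], [285.0, 174.0], [287.0, 224.0], [267.0, 224.0]])
(0.135, [[251.0, 190.0], [276.0, 190.0], [279.0, 248.0], [256.0, 248.0]])
0.55
(0.099, [[266.0, 189.0], [286.0, 189.0], [289.0, 237.0], [269.0, 236.0]])
(0.135, [[254.0, 207.0], [278.0, 207.0], [281.0, 263.0], [258.0, 263.0]])
0.56
(0.099, [[268.0, 202.0], [288.0, 202.0], [290.0, 249.0], [271.0, 249.0]])
(0.135, [[256.0, 223.0], [281.0, 223.0], [283.0, 277.0], [261.0, 277.0]])
```

View pics/w3z.png

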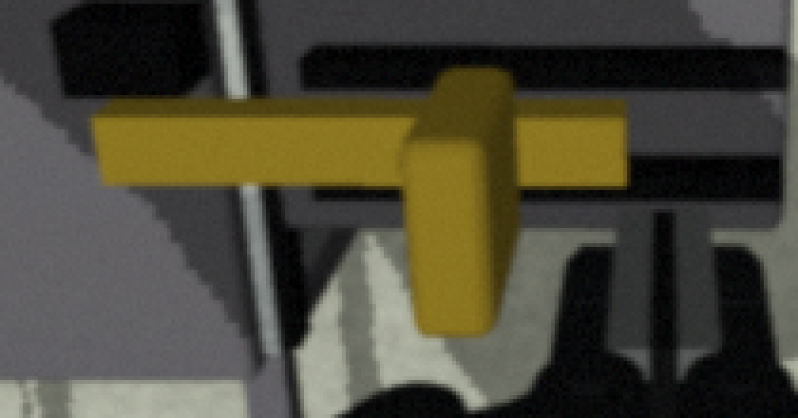

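```bash
python3 - <<'E'
from h import *
s=arm.read_state();p=s["ee_pos"]
for n in("side","top"):
    c=capture(n);q=proj(c,p);print(n,q, proj(c,p+[0,0,.1]))
    f=c["frame"].copy();x,y=int(q[0]),int(q[1])
    f=f[y-60:y+50,x-70:x+70];f=cv2.resize(f,None,fx=5,fy=5,interpolation=3)
    cv2.circle(f,(int((q[0]-x+70)*5),int((q[1]-y+60)*5)),4,(0,0,255),1)
    cv2.imwrite(f"pics/{n}4.png",f)
E
```

```text
side [266.40971382 120.39770511] [264.39530513  93.3310955 ]
top [164.92229646 181.26492091] [152.53324603 176.57192136]
```

View pics/side4.png

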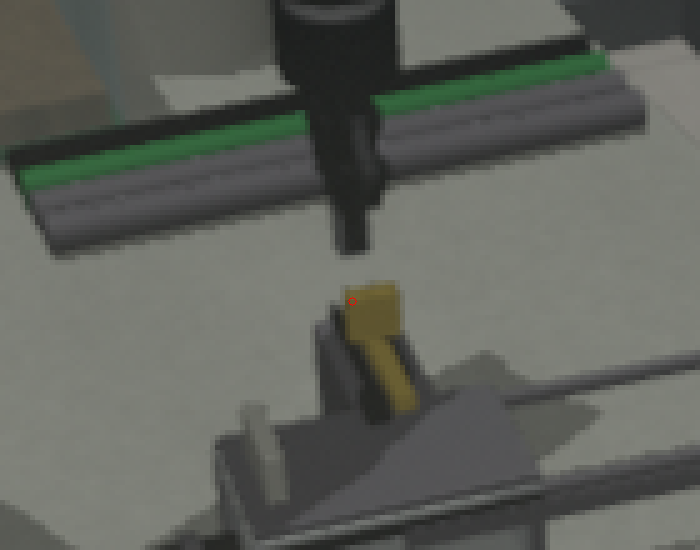

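View pics/top4.png

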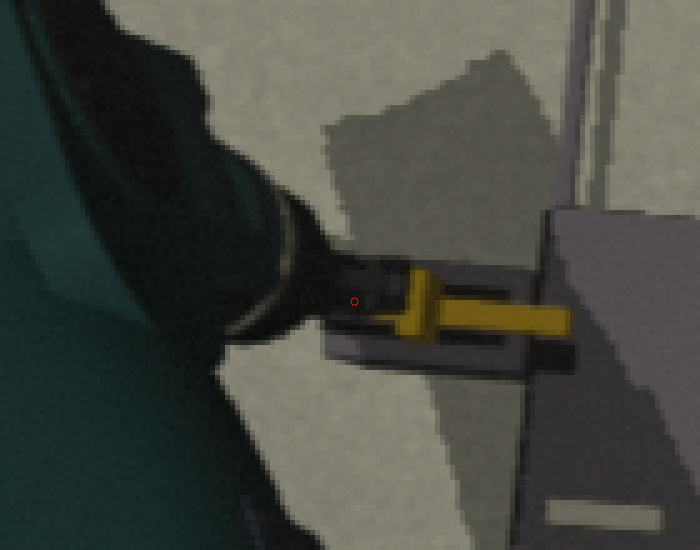

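```bash
python3 - <<'E'
from h import *
s=arm.read_state();print(s["ee_pos"])
w=capture("wrist");d=capture("side")
print(tri(ray(w,(325,246)),ray(d,(266,111))))
for dz in(.02,.03,.035,.04):
  p=s["ee_pos"]+[0,0,dz];print(dz,proj(w,p),proj(d,p), proj(w,p-[.011,0,0]))
E
```

```text
[0.56255117 0.34552874 0.10445154]
[0.56071243 0.34520924 0.13868927]
0.02 [326.04536272 242.77933523] [266.03273237 115.16318498] [324.79053521 226.79895357]
0.03 [326.15222233 250.50856162] [265.83609951 112.52033886] [324.82822326 233.78339003]
0.035 [326.21024858 254.70563773] [265.73709466 111.18966311] [324.84872406 237.58264454]
0.04 [326.27170096 259.15052939] [265.63762658 109.85276119] [324.87046276 241.61130962]
```

```bash
python3 -m crank '[[1,[-0.03,0.02,0],[0,0,0]],[1,[-0.06,0.06,0],[0,0,0]],[1,[-0.06,0.07,-0.04],[0,0,0]],[1,[-0.06,0.07,-0.08],[0,0,0]],[1,[-0.06,0.07,-0.11],[0,0,0]]]';python3 -m crank '[[1,[0,0,-0.005],[0,0,0]],[1,[0,0,-0.01],[0,0,0]],[1,[0,0,-0.01],[0,0,0]],[1,[0,0,-0.01],[0,0,0]]]';python3 -c "
from h import *
st()
for n in('side','wrist'):
  c=capture(n);cv2.imwrite('pics/%s5.png'%n,c['frame'])
  p=arm.read_state()['ee_pos'];print(proj(c,p),proj(c,p+[0,0,.034]))"
```

```text
time: 6.23
ee_pos: [0.5011, 0.4165, -0.0079]
tool_rot: [-0.111, -3.139, 0.0]
wrist_force: [0.2, -0.4, -0.8]
gripper_width: -0.0002
time: 6.57
ee_pos: [0.5038, 0.4162, -0.0137]
tool_rot: [0.115, 3.137, 0.002]
wrist_force: [-0.2, -0.4, 0.3]
gripper_width: 0.0001
t6.57 p [ 0.5038  0.4162 -0.0137] z [ 0.002  0.001 -1.   ] yaw_y(deg) 85.80 F [-0.2 -0.4  0.3] w 0.0001 q [ 0.57  0.6  -0.08  0.9  -0.    0.64]
[246.08094062 142.35836711] [245.16342775 134.38521384]
[325.83889857 229.37562521] [326.27148756 253.76207724]
```

View pics/wrist5.png

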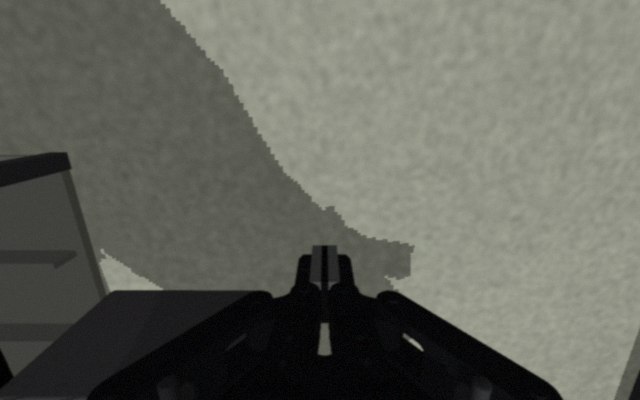

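View pics/side5.png

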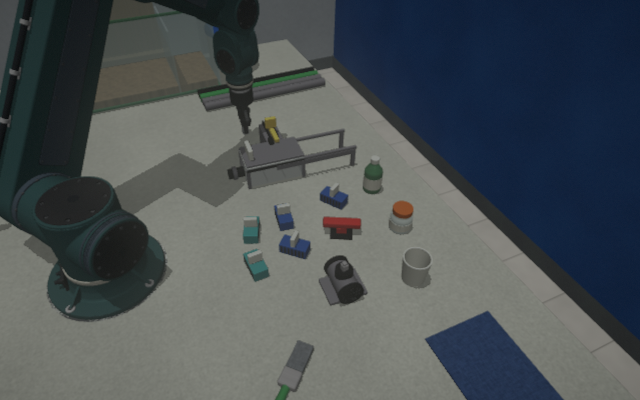

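```bash
python3 -m crank '[[1,[0,0,-0.004],[0,0,0]],[1,[0,0,-0.008],[0,0,0]],[1,[0,0,-0.010],[0,0,0]],[1,[0,0,-0.010],[0,0,0]]]';for i in 1 2 3 4 5;do python3 -m crank '[[1,[0,0,-0.0015],[0,0,0]],[1,[0,0,-0.003],[0,0,0]],[1,[0,0,-0.003],[0,0,0]]]' | tail -4; done
```

```text
time: 7.0
ee_pos: [0.5023, 0.4156, -0.0261]
tool_rot: [-0.114, -3.139, 0.001]
wrist_force: [1.1, 0.0, 0.6]
gripper_width: -0.0001
ee_pos: [0.5024, 0.4157, -0.0289]
tool_rot: [-0.114, -3.139, 0.0]
wrist_force: [-0.8, -0.4, -0.7]
gripper_width: -0.0
ee_pos: [0.5024, 0.4157, -0.0319]
tool_rot: [-0.114, -3.139, 0.0]
wrist_force: [-1.2, -0.2, 0.0]
gripper_width: 0.0001
ee_pos: [0.5024, 0.4157, -0.0349]
tool_rot: [-0.114, -3.139, 0.0]
wrist_force: [-0.1, 1.2, 0.9]
gripper_width: 0.0002
ee_pos: [0.5024, 0.4157, -0.038]
tool_rot: [-0.114, -3.139, 0.0]
wrist_force: [-0.1, -0.9, -0.4]
gripper_width: -0.0004
ee_pos: [0.5027, 0.4159, -0.0391]
tool_rot: [0.114, 3.138, 0.001]
wrist_force: [-6.3, -4.1, 22.1]
gripper_width: 0.0002
```

```bash
python3 -m crank '[[0,[0,0,0.04],[0,0,0]],[0,[0,0,0.08],[0,0,0]],[0,[0,0,0.12],[0,0,0]],[-0.3,[0,0,0.16],[0,0,0]],[-0.3,[0,0,0.18],[0,0,0]]]';python3 -m crank '[[-0.3,[0.059,-0.103,0],[0,0,0]],[-0.3,[0.059,-0.103,0],[0,0,0]],[-0.3,[0.059,-0.103,0],[0,0,0]],[-0.3,[0.059,-0.103,-0.035],[0,0,0]],[-0.3,[0.059,-0.103,-0.073],[0,0,0]]]';python3 -m crank '[[-0.3,[0,0,0],[0,0,0]],[-0.3,[0,0,0],[0,0,0]]]';python3 -c "
from h import *
st();c=capture('wrist');cv2.imwrite('pics/w6.png',c['frame']);print(lm('wrist','lock_grip',.121))"
```

```text
time: 8.67
ee_pos: [0.5035, 0.4165, 0.1444]
tool_rot: [0.114, 3.135, 0.005]
wrist_force: [0.4, 0.2, 0.2]
gripper_width: 0.0555
time: 9.08
ee_pos: [0.5643, 0.3116, 0.0675]
tool_rot: [0.119, 3.134, 0.003]
wrist_force: [0.2, 1.1, -1.1]
gripper_width: 0.0555
time: 9.25
ee_pos: [0.5604, 0.3123, 0.0657]
tool_rot: [-0.114, -3.136, 0.002]
wrist_force: [-0.3, -0.9, 1.4]
gripper_width: 0.0554
t9.25 p [0.5604 0.3123 0.0657] z [-0.003 -0.001 -1.   ] yaw_y(deg) 85.82 F [-0.3 -0.9  1.4] w 0.0554 q [0.38 0.52 0.02 1.07 0.   0.45]
[(0.59, [320.6, 275.3], [0.563, 0.3099])]
```

View pics/w6.png

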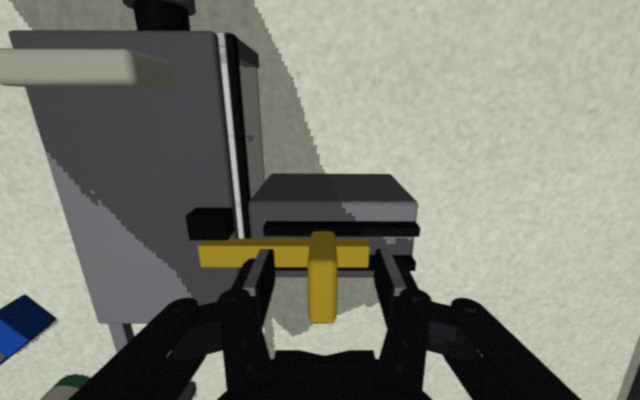

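The tab (320,275) now stands between the fingers. Close and pull.

```bash
python3 -m crank '[[1,[0,0,0],[0,0,0]],[1,[0,0,0],[0,0,0]],[1,[0,0,0],[0,0,0]],[1,[0,0,0],[0,0,0]],[1,[0,0,0],[0,0,0]]]' 40;python3 -m crank '[[1,[0,0,0],[0,0,0]],[1,[0.0007,0.01,0],[0,0,0]],[1,[0.0015,0.02,0],[0,0,0]],[1,[0.002,0.028,0],[0,0,0]],[1,[0.002,0.028,0],[0,0,0]]]';python3 -m crank '[[1,[0.0001,0.0015,0],[0,0,0]],[1,[0.0002,0.003,0],[0,0,0]],[1,[0.0002,0.003,0],[0,0,0]],[1,[0.0002,0.003,0],[0,0,0]]]';python3 -c "
from h import *
st();c=capture('wrist');cv2.imwrite('pics/w7.png',c['frame'])"
```

```text
time: 9.82
ee_pos: [0.5618, 0.313, 0.0672]
tool_rot: [0.114, 3.138, 0.001]
wrist_force: [-0.7, 0.4, 6.1]
gripper_width: 0.0133
time: 10.23
ee_pos: [0.5639, 0.3397, 0.067]
tool_rot: [0.115, 3.138, -0.007]
wrist_force: [-2.1, -13.1, 10.0]
gripper_width: 0.0136
time: 10.57
ee_pos: [0.5638, 0.3399, 0.0668]
tool_rot: [0.118, 3.139, -0.012]
wrist_force: [-2.0, -30.2, 11.1]
gripper_width: 0.0135
t10.57 p [0.5638 0.3399 0.0668] z [ 0.    -0.008 -1.   ] yaw_y(deg) 85.70 F [ -2.  -30.2  11.1] w 0.0135 q [ 0.42  0.55  0.07  1.1  -0.01  0.5 ]
```

View pics/w7.png

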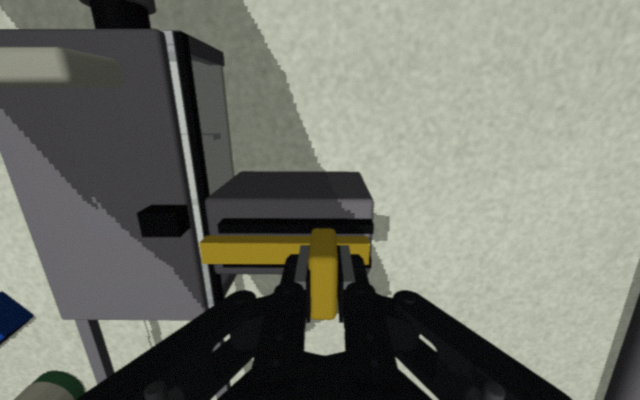

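```bash
python3 -m crank '[[0,[0,-0.002,0],[0,0,0]],[-0.3,[0,-0.002,0],[0,0,0]],[-0.3,[0,-0.002,0.04],[0,0,0]],[-0.3,[0,-0.002,0.08],[0,0,0]],[-0.3,[0,-0.002,0.1],[0,0,0]]]';python3 -m crank '[[-0.3,[-0.108,-0.130,0],[0,0,35]],[-0.3,[-0.108,-0.13,0],[0,0,35]],[-0.3,[-0.108,-0.13,0],[0,0,35]],[-0.3,[-0.108,-0.13,0],[0,0,35]],[-0.3,[-0.108,-0.13,0],[0,0,35]]]';python3 -m crank '[[-0.3,[0,0,0],[0,0,35]],[-0.3,[0,0,0],[0,0,35]],[-0.3,[0,0,0],[0,0,35]],[-0.3,[0,0,0],[0,0,35]],[-0.3,[0,0,0],[0,0,35]]]';python3 -m crank '[[-0.3,[0,0,0],[0,0,20]],[-0.3,[0,0,0],[0,0,20]],[-0.3,[0,0,0],[0,0,20]],[-0.3,[0,0,0],[0,0,20]]]';python3 -c "
from h import *
st();c=capture('wrist');cv2.imwrite('pics/w8.png',c['frame']);print(lm('wrist','cover_grip',.108),lm('side','cover_grip',.108),lm('wrist','lock_grip',.121))"
```

```text
time: 11.03
ee_pos: [0.5644, 0.3428, 0.1706]
tool_rot: [0.113, 3.136, 0.003]
wrist_force: [0.8, 0.5, 0.5]
gripper_width: 0.0555
time: 11.45
ee_pos: [0.4508, 0.2086, 0.1665]
tool_rot: [0.843, -3.024, 0.001]
wrist_force: [2.2, 0.5, 1.1]
gripper_width: 0.0555
time: 11.87
ee_pos: [0.4558, 0.2123, 0.1665]
tool_rot: [-1.716, 2.631, 0.0]
wrist_force: [-0.5, 0.2, -0.3]
gripper_width: 0.0557
time: 12.2
ee_pos: [0.4558, 0.2123, 0.1665]
tool_rot: [-2.145, 2.295, 0.0]
wrist_force: [-0.7, -0.4, -0.2]
gripper_width: 0.0557
t12.20 p [0.4558 0.2123 0.1665] z [ 0.  0. -1.] yaw_y(deg) 176.12 F [-0.7 -0.4 -0.2] w 0.0557 q [ 0.27  0.23 -0.16  1.18  0.   -1.23]
[(0.56, [328.7, 201.5], [0.4524, 0.2098])] [(0.67, [246.5, 147.5], [0.4542, 0.2234])] [(0.38, [5.2, 6.0], [0.662, 0.0482])]
```

View pics/w8.png

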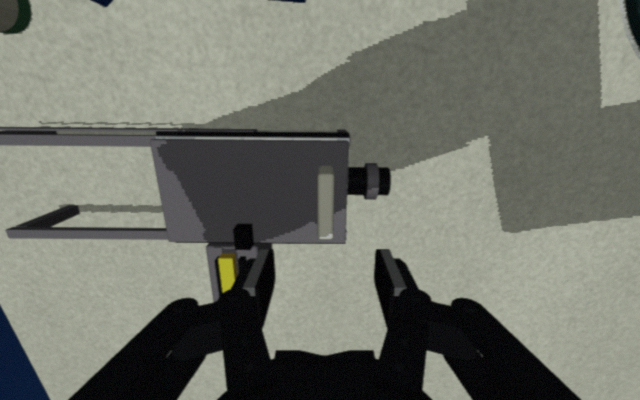

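```bash
python3 -m crank '[[-0.3,[-0.0025,-0.002,-0.04],[0,0,0]],[-0.3,[-0.0025,-0.002,-0.08],[0,0,0]],[-0.3,[-0.0025,-0.002,-0.1135],[0,0,0]],[-0.3,[-0.0025,-0.002,-0.1135],[0,0,0]],[0,[-0.0025,-0.002,-0.1135],[0,0,0]]]';python3 -c "
from h import *
st();c=capture('wrist');cv2.imwrite('pics/w9.png',c['frame'])"
```

```text
time: 12.97
ee_pos: [0.4524, 0.2096, 0.0527]
tool_rot: [2.137, -2.3, -0.002]
wrist_force: [1.1, -0.4, 1.4]
gripper_width: 0.0444
t12.97 p [0.4524 0.2096 0.0527] z [-0.003 -0.001 -1.   ] yaw_y(deg) 175.79 F [ 1.1 -0.4  1.4] w 0.0444 q [ 0.27  0.31 -0.38  0.88 -0.   -1.23]
```

View pics/w9.png

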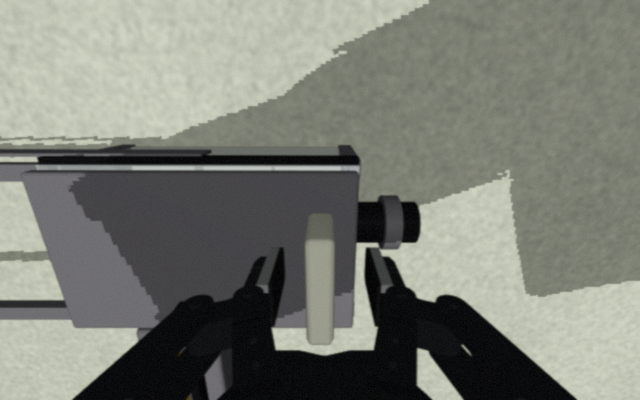

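```bash
python3 -m crank '[[1,[0,0,0],[0,0,0]],[1,[0,0,0],[0,0,0]],[1,[0,0,0],[0,0,0]],[1,[0,0,0],[0,0,0]],[1,[0,0,0],[0,0,0]]]' 40;python3 -m crank '[[1,[0.02,-0.0015,0],[0,0,0]],[1,[0.04,-0.0029,0],[0,0,0]],[1,[0.06,-0.0044,0],[0,0,0]],[1,[0.08,-0.0059,0],[0,0,0]],[1,[0.08,-0.0059,0],[0,0,0]]]';python3 -c "
from h import *
st()"
```

```text
time: 13.43
ee_pos: [0.4546, 0.2102, 0.0547]
tool_rot: [-2.137, 2.299, -0.002]
wrist_force: [-0.6, 0.3, 11.1]
gripper_width: 0.013
time: 13.85
ee_pos: [0.5379, 0.2038, 0.0547]
tool_rot: [-2.135, 2.299, -0.005]
wrist_force: [1.1, -1.1, 14.4]
gripper_width: 0.0131
t13.85 p [0.5379 0.2038 0.0547] z [ 0.005  0.001 -1.   ] yaw_y(deg) 175.76 F [ 1.1 -1.1 14.4] w 0.0131 q [ 0.22  0.42 -0.2   0.95 -0.   -1.28]
```

```bash
python3 -m crank '[[1,[0.02,-0.0015,0.002],[0,0,0]],[1,[0.04,-0.0029,0.002],[0,0,0]],[1,[0.06,-0.0044,0.002],[0,0,0]],[1,[0.08,-0.0059,0.002],[0,0,0]],[1,[0.088,-0.0065,0.002],[0,0,0]]]';python3 -m crank '[[1,[0.003,-0.0002,0],[0,0,0]],[1,[0.005,-0.0004,0],[0,0,0]],[1,[0.007,-0.0005,0],[0,0,0]],[1,[0.007,-0.0005,0],[0,0,0]]]';python3 -c "
from h import *
st();c=capture('top');cv2.imwrite('pics/t10.png',c['frame']);c=capture('wrist');cv2.imwrite('pics/w10.png',c['frame'])"
```

```text
time: 14.27
ee_pos: [0.6228, 0.1973, 0.0548]
tool_rot: [-2.138, 2.301, 0.0]
wrist_force: [-2.1, 1.9, -3.0]
gripper_width: 0.0135
time: 14.6
ee_pos: [0.6253, 0.1971, 0.0549]
tool_rot: [2.138, -2.298, -0.004]
wrist_force: [-11.5, 0.1, -2.4]
gripper_width: 0.0133
t14.60 p [0.6253 0.1971 0.0549] z [-0.004 -0.    -1.   ] yaw_y(deg) 175.86 F [-11.5   0.1  -2.4] w 0.0133 q [ 0.18  0.55  0.04  1.07  0.   -1.32]
```

View pics/w10.png

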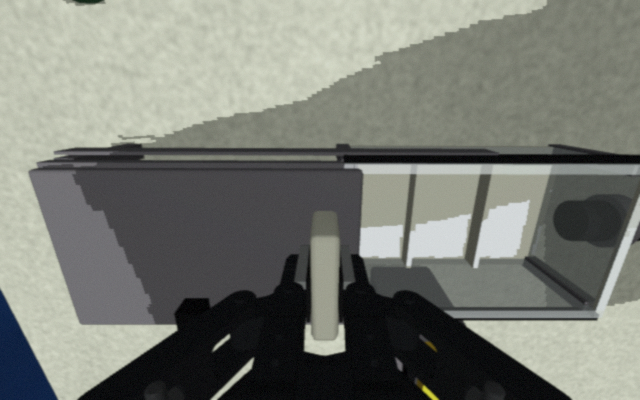

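```bash
python3 -m crank '[[0,[-0.007,0.0005,0],[0,0,0]],[-0.3,[-0.007,0.0005,0],[0,0,0]],[-0.3,[-0.007,0,0.04],[0,0,0]],[-0.3,[-0.007,0,0.08],[0,0,0]],[-0.3,[-0.007,0,0.12],[0,0,0]]]';python3 -m crank '[[-0.3,[-0.02,0,0.02],[0,0,-35]],[-0.3,[-0.05,0.03,0.02],[0,0,-35]],[-0.3,[-0.08,0.06,0.02],[0,0,-35]],[-0.3,[-0.08,0.06,0.02],[0,0,-35]],[-0.3,[-0.08,0.06,0.02],[0,0,-35]]]';python3 -c "
from h import *
st();c=capture('wrist');cv2.imwrite('pics/w11.png',c['frame'])
for q,z in (('bay_near',.006),('bay_mid',.006),('bay_far',.006),('chamber',0),('cover_grip',.108)): print(q,lm('wrist',q,z),lm('side',q,z))"
```

```text
time: 15.12
ee_pos: [0.6206, 0.1968, 0.1772]
tool_rot: [-2.139, 2.3, -0.001]
wrist_force: [2.1, 0.6, 1.6]
gripper_width: 0.0555
time: 15.53
ee_pos: [0.5397, 0.2585, 0.1965]
tool_rot: [-1.342, 2.838, -0.001]
wrist_force: [1.7, 0.2, 0.9]
gripper_width: 0.0553
t15.53 p [0.5397 0.2585 0.1965] z [ 0.003  0.001 -1.   ] yaw_y(deg) 140.62 F [1.7 0.2 0.9] w 0.0553 q [ 0.31  0.39  0.15  1.33 -0.   -0.57]
bay_near [(0.76, [347.8, 105.2], [0.4665, 0.2124])] [(0.58, [256.5, 176.5], [0.4696, 0.1998]), (0.57, [269.0, 115.9], [0.6283, 0.5165])]
bay_mid [(0.95, [308.6, 132.0], [0.5262, 0.2042]), (0.66, [346.1, 104.4], [0.469, 0.2078])] [(0.82, [274.2, 169.7], [0.533, 0.2092])]
bay_far [(0.95, [271.6, 159.1], [0.5857, 0.2001])] [(0.81, [285.5, 165.5], [0.5744, 0.2146])]
chamber [(0.78, [311.8, 130.9], [0.5222, 0.2061])] [(0.83, [271.5, 174.2], [0.5193, 0.1983])]
cover_grip [(0.85, [224.0, 197.7], [0.6216, 0.1963])] [(0.66, [301.1, 133.1], [0.6364, 0.2271])]
```

View pics/w11.png

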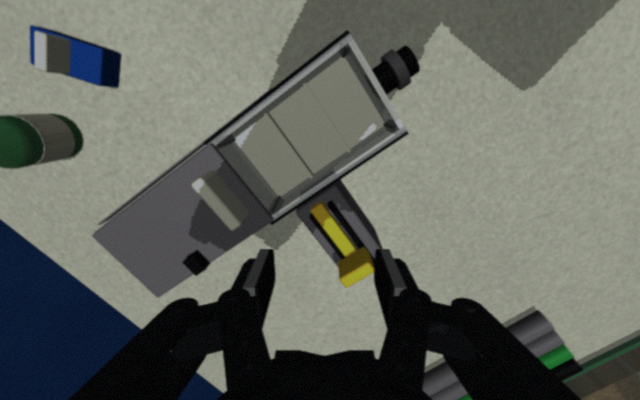

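```bash
python3 - <<'E'
import cv2
a=cv2.imread("pics/w11.png")[20:230,200:420];cv2.imwrite("pics/w11z.png",cv2.resize(a,None,fx=3.6,fy=2.8*3.6/2.8 if 0 else 2.85,interpolation=3))
E
```

```text
(no output)
```

View pics/w11z.png

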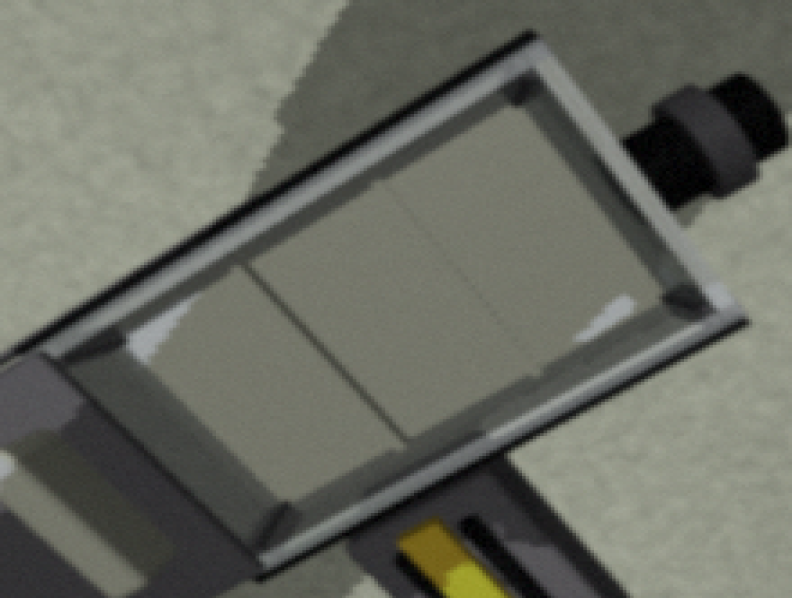

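```bash
python3 - <<'E'
from h import *
c=capture("wrist")
f=lambda p,z:atz(c,np.array(p)/[3.6,2.85]+[200,20],z)[:2]
a=np.radians(-4.4);ex=np.array([np.cos(a),np.sin(a)]);ey=np.array([-ex[1],ex[0]])
A=f((535,42),.076);B=f((740,312),.076);print(A,B,np.linalg.norm(A-B),np.degrees(np.arctan2(*(B-A)[::-1])))
print("centre from near rim",(A+B)/2+.091*ex)
P=[f(p,.006) for p in((516,100),(672,300),(280,512),(110,355))]
print(np.round(P,4).tolist(),np.mean(P,0),np.linalg.norm(P[0]-P[1]),np.linalg.norm(P[1]-P[2]))
for p in((243,262),(407,440),(380,183),(538,372)): print(f(p,.022))
e=(P[2]+P[3]-P[0]-P[1]);print(np.degrees(np.arctan2(e[1],e[0])))
C=np.array([.525,.204])
for v in((.4546,.2102),(.6253,.1971)):print((np.array(v)-C)@ex,(np.array(v)-C)@ey)
E
```

```text
[0.43316927 0.15800681] [0.44000344 0.26273746] 0.10495339122148249 86.26647716952498
centre from near rim [0.52731815 0.20339071]
[[0.4376, 0.1631], [0.4441, 0.2602], [0.6168, 0.247], [0.6137, 0.1532]] [0.52803707 0.2058653 ] 0.0973475297045403 0.1732462805216958
[0.54692796 0.15533225]
[0.55363862 0.24773075]
[0.49215018 0.16061079]
[0.49926313 0.25296428]
-3.795128696432363
-0.07066817173116148 0.0007807074836788825
0.1005337523424351 0.0008152545307541669
```

```bash
python3 -m crank '[[-0.3,[-0.036,-0.135,0],[0,0,-30]],[-0.3,[-0.036,-0.135,0],[0,0,-30]],[-0.3,[-0.036,-0.135,0],[0,0,-30]],[-0.3,[-0.036,-0.135,0],[0,0,-30]],[-0.3,[-0.036,-0.135,0],[0,0,-30]]]';python3 -m crank '[[-0.3,[-0.036,-0.135,-0.045],[0,0,-29]],[-0.3,[-0.036,-0.135,-0.045],[0,0,-29]],[-0.3,[-0.036,-0.135,-0.045],[0,0,-29]],[-0.3,[-0.036,-0.135,-0.045],[0,0,-29]],[-0.3,[-0.036,-0.135,-0.045],[0,0,-29]]]';cat > look.py <<'E'
import sys
from seg import *
def look(name):
    st();c=capture('wrist');cv2.imwrite('pics/%s.png'%name,c['frame'])
    for a,ce,p in blobs(c,(100,120,25),(125,255,255),300,(0,640,0,400)): print("blue",a,ce.round(),*rect(c,p,.032))
    for x in lm('wrist','cartridge_a',0): print(x)
    return c
look(sys.argv[1])
E
python3 look.py w12
```

```text
time: 17.05
ee_pos: [0.5044, 0.1191, 0.1953]
tool_rot: [-0.552, 3.093, -0.001]
wrist_force: [-0.5, 0.2, -0.2]
gripper_width: 0.0557
time: 17.47
ee_pos: [0.4679, -0.0156, 0.1487]
tool_rot: [-0.239, -3.131, 0.001]
wrist_force: [0.7, 0.4, 1.4]
gripper_width: 0.0554
t17.47 p [ 0.4679 -0.0156  0.1487] z [-0.002 -0.    -1.   ] yaw_y(deg) 81.28 F [0.7 0.4 1.4] w 0.0554 q [-0.21  0.19 -0.27  1.11 -0.   -0.06]
blue 1806 [229. 187.] [0.4601, -0.1252] [40.0, 82.0] -44.3
blue 2089 [329. 189.] [0.4743, -0.0126] [44.0, 74.0] 81.4
blue 1468 [343. 326.] [0.6635, -0.0254] [55.0, 84.0] -57.6
blue 2531 [ 21. 373.] [0.6635, -0.4791] [85.0, 117.0] -8.7
(0.78, [306.3, 98.8], [0.3785, -0.0218])
(0.71, [327.8, 183.3], [0.4765, -0.012])
(0.66, [233.0, 185.4], [0.4626, -0.1254])
(0.61, [188.5, 87.5], [0.3488, -0.1458])
(0.56, [336.5, 319.7], [0.6781, -0.0281])
```

View pics/w12.png

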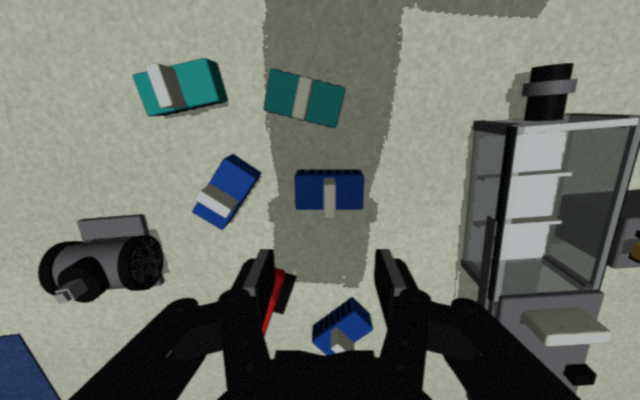

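```bash
python3 -m crank '[[-0.3,[0,0,-0.04],[0,0,0]],[-0.3,[0,0,-0.08],[0,0,0]],[-0.3,[0,0,-0.11],[0,0,0]],[-0.3,[0,0,-0.11],[0,0,0]],[-0.3,[0,0,-0.11],[0,0,0]]]'; python3 look.py w13
```

```text
time: 18.03
ee_pos: [0.469, -0.012, 0.0399]
tool_rot: [-0.219, -3.132, -0.001]
wrist_force: [-0.4, -0.1, 0.9]
gripper_width: 0.0556
t18.03 p [ 0.469  -0.012   0.0399] z [-0.002  0.    -1.   ] yaw_y(deg) 82.00 F [-0.4 -0.1  0.9] w 0.0556 q [-0.2   0.28 -0.48  0.82  0.   -0.06]
blue 3747 [184. 216.] [0.4584, -0.1228] [40.0, 88.0] -44.5
blue 4712 [326. 229.] [0.4723, -0.0122] [47.0, 74.0] 81.5
(0.96, [327.9, 218.4], [0.4789, -0.0116])
(0.92, [192.4, 216.2], [0.4611, -0.1241])
(0.72, [293.4, 94.7], [0.3786, -0.0234])
(0.68, [117.9, 79.0], [0.3506, -0.1466])
```

View pics/w13.png

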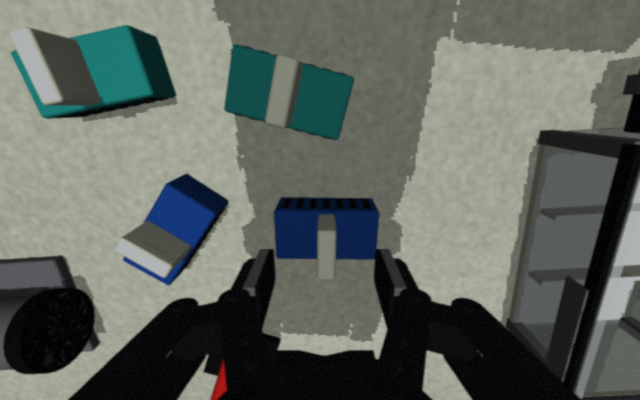

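```bash
python3 -m crank '[[-0.3,[0,0,-0.03],[0,0,0]],[-0.3,[0,0,-0.042],[0,0,0]],[-0.3,[0,0,-0.042],[0,0,0]],[1,[0,0,-0.042],[0,0,0]],[1,[0,0,-0.042],[0,0,0]]]' 40; python3 -m crank '[[1,[0,0,0],[0,0,0]],[1,[0,0,0],[0,0,0]],[1,[0,0,0],[0,0,0]],[1,[0,0,0],[0,0,0]],[1,[0,0,0],[0,0,0]]]';python3 -m crank '[[1,[0,0,0.04],[0,0,0]],[1,[0,0,0.08],[0,0,0]],[1,[0,0,0.12],[0,0,0]],[1,[0,0,0.155],[0,0,0]],[1,[0,0,0.155],[0,0,0]]]'; python3 look.py w14
```

```text
time: 18.6
ee_pos: [0.4704, -0.0133, -0.0006]
tool_rot: [0.223, 3.131, -0.0]
wrist_force: [-0.2, -1.3, 0.6]
gripper_width: 0.0322
time: 19.02
ee_pos: [0.4702, -0.0132, -0.0009]
tool_rot: [0.223, 3.131, -0.0]
wrist_force: [-1.9, 1.5, 10.8]
gripper_width: 0.0114
time: 19.43
ee_pos: [0.472, -0.0136, 0.1595]
tool_rot: [0.223, 3.124, -0.002]
wrist_force: [0.5, 0.4, -2.4]
gripper_width: 0.0114
t19.43 p [ 0.472  -0.0136  0.1595] z [ 0.009 -0.002 -1.   ] yaw_y(deg) 81.84 F [ 0.5  0.4 -2.4] w 0.0114 q [-0.2   0.18 -0.25  1.13 -0.   -0.06]
blue 1722 [229. 180.] [0.4602, -0.1251] [40.0, 82.0] -44.1
blue 4982 [324. 246.] [0.5634, -0.0287] [104.0, 155.0] 82.5
blue 3549 [ 25. 368.] [0.6774, -0.489] [105.0, 144.0] -8.1
(0.91, [338.7, 311.6], [0.6751, -0.0225])
(0.85, [325.7, 239.0], [0.5566, -0.0248])
(0.72, [232.2, 182.3], [0.464, -0.1275])
(0.67, [302.3, 94.8], [0.3771, -0.0257])
(0.56, [188.7, 83.3], [0.3478, -0.147])
```

View pics/w14.png

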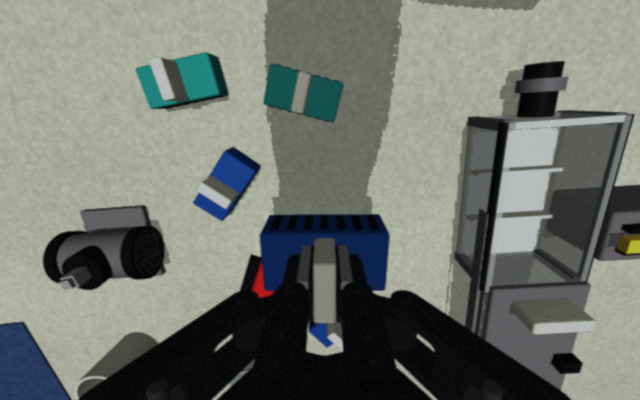

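```bash
python3 -m crank '[[1,[0.0173,0.0357,0],[0,0,4]],[1,[0.0346,0.0713,0],[0,0,4]],[1,[0.0519,0.107,0],[0,0,4]],[1,[0.0692,0.1427,0],[0,0,4]],[1,[0.0865,0.178,0],[0,0,4]]]';python3 -m crank '[[1,[0.0172,0.036,0],[0,0,0]],[1,[0.0172,0.036,0],[0,0,0]],[1,[0.0172,0.036,-0.035],[0,0,0]],[1,[0.0172,0.036,-0.06],[0,0,0]],[1,[0.0172,0.036,-0.06],[0,0,0]]]'; python3 -c "
from h import *
st();c=capture('wrist');cv2.imwrite('pics/w15.png',c['frame']);c=capture('side');cv2.imwrite('pics/s15.png',cv2.resize(c['frame'][100:240,220:380],None,fx=4,fy=4,interpolation=3))"
```

```text
time: 20.0
ee_pos: [0.5553, 0.1667, 0.1512]
tool_rot: [-0.114, -3.137, 0.001]
wrist_force: [0.7, -1.4, -1.1]
gripper_width: 0.0113
time: 20.42
ee_pos: [0.5693, 0.2003, 0.0869]
tool_rot: [-0.113, -3.13, 0.004]
wrist_force: [-0.8, -0.3, -2.5]
gripper_width: 0.0108
t20.42 p [0.5693 0.2003 0.0869] z [-0.009 -0.002 -1.   ] yaw_y(deg) 85.85 F [-0.8 -0.3 -2.5] w 0.0108 q [ 0.2   0.45 -0.05  1.08 -0.    0.28]
```

View pics/w15.png

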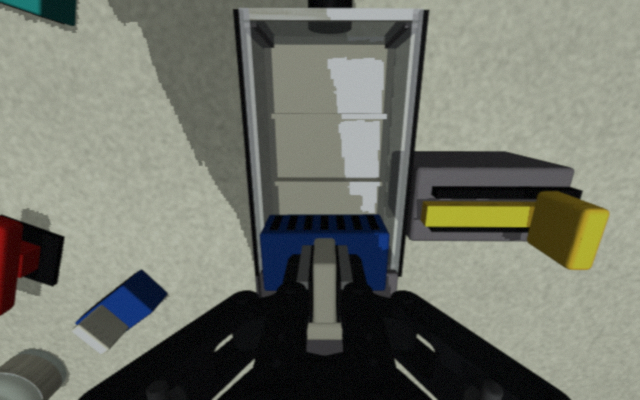

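View pics/s15.png

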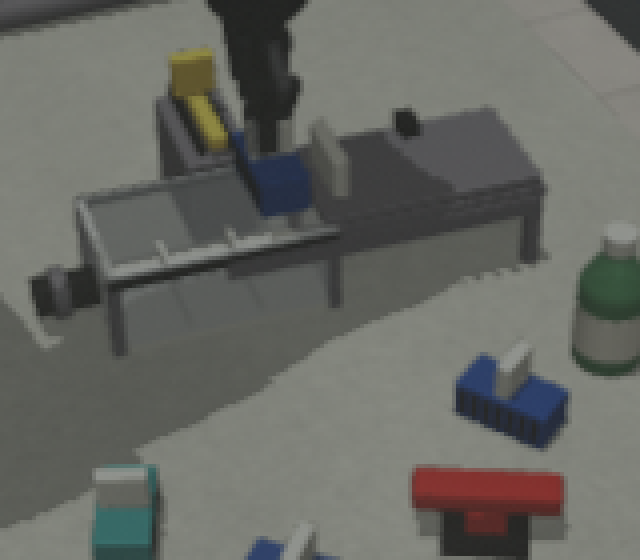

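```bash
python3 - <<'E'
from h import *
st();c=capture("wrist");s=arm.read_state();z=s["ee_pos"][2]+.001
f=c["frame"];print(f[205:250:1,330].sum(1) if 0 else "")
cv2.imwrite("pics/w15z.png",cv2.resize(f[200:300,240:410],None,fx=4.5,fy=4.5,interpolation=3))
for r in(213,215,217):print("bottom front",atz(c,(325,r),z))
for r in(226,228,230):print("top front",atz(c,(325,r),z+.032))
a=np.radians(-4.26);ex=np.array([np.cos(a),np.sin(a)]);ey=np.array([-ex[1],ex[0]]);C=np.array([.526,.2045])
for p,zz in(((325,182),.022),((325,116),.022),((325,15),.076)):
  w=atz(c,p,zz)[:2];print(w,(w-C)@ex)
for p in((240,150),(410,150)): w=atz(c,p,.076)[:2];print((w-C)@ey)
E
```

```text
t20.52 p [0.5719 0.2006 0.092 ] z [-0.003 -0.001 -1.   ] yaw_y(deg) 85.82 F [ 0.3 -0.7 -1.6] w 0.0113 q [ 0.2   0.45 -0.04  1.09  0.    0.28]

bottom front [0.55861832 0.20092362 0.09433277]
bottom front [0.56006055 0.20082044 0.09433277]
bottom front [0.56150978 0.20071675 0.09433277]
top front [0.55414607 0.20117804 0.12633277]
top front [0.55536866 0.20109057 0.12633277]
top front [0.55659727 0.20100267 0.12633277]
[0.55618492 0.20124592] 0.030343249264559943
[0.49866425 0.20536141] -0.027324213152973592
[0.43891684 0.20952559] -0.08721588302707496
-0.059903367478943405
0.057435753031888574
```

View pics/w15z.png

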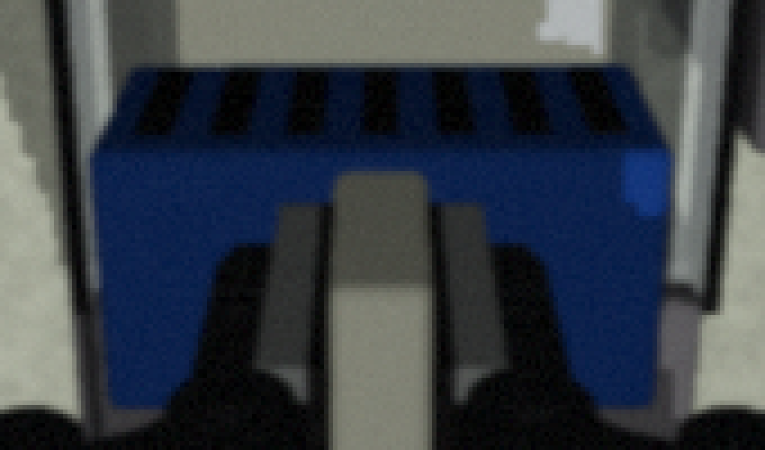

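```bash
python3 -m crank '[[1,[0.002,0.002,0],[0,0,0]],[1,[0.002,0.002,-0.02],[0,0,0]],[1,[0.002,0.002,-0.04],[0,0,0]],[1,[0.002,0.002,-0.055],[0,0,0]],[1,[0.002,0.002,-0.065],[0,0,0]]]';python3 -m crank '[[1,[0,0,0],[0,0,0]],[1,[0,0,-0.008],[0,0,0]],[1,[0,0,-0.015],[0,0,0]],[1,[0,0,-0.017],[0,0,0]],[1,[0,0,-0.017],[0,0,0]]]'; python3 -c "
from h import *
st();c=capture('wrist');cv2.imwrite('pics/w16.png',c['frame'])"
```

```text
time: 20.98
ee_pos: [0.5753, 0.2029, 0.0277]
tool_rot: [0.115, 3.139, 0.0]
wrist_force: [0.3, -0.1, -2.2]
gripper_width: 0.0113
time: 21.4
ee_pos: [0.5748, 0.2029, 0.0107]
tool_rot: [-0.114, -3.139, 0.0]
wrist_force: [-1.0, 0.1, -2.2]
gripper_width: 0.0114
t21.40 p [0.5748 0.2029 0.0107] z [-0. -0. -1.] yaw_y(deg) 85.83 F [-1.   0.1 -2.2] w 0.0114 q [ 0.21  0.51 -0.17  0.89 -0.    0.28]
```

View pics/w16.png

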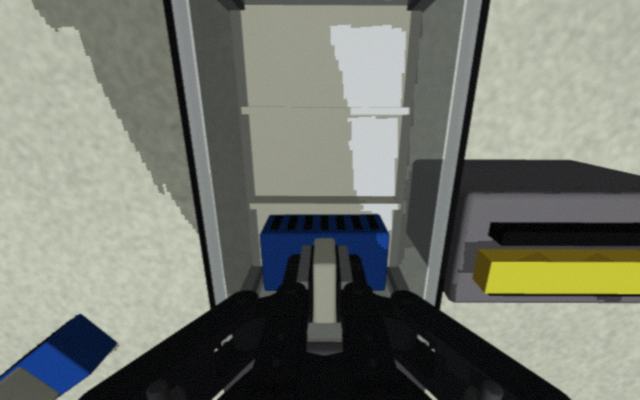

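```bash
python3 -m crank '[[1,[0,0,-0.003],[0,0,0]],[1,[0,0,-0.005],[0,0,0]],[1,[0,0,-0.0055],[0,0,0]],[1,[0,0,-0.0055],[0,0,0]]]';python3 -m crank '[[0.6,[0,0,0],[0,0,0]],[0.3,[0,0,0],[0,0,0]],[0.2,[0,0,0],[0,0,0]],[0.2,[0,0,0],[0,0,0]],[0.2,[0,0,0.005],[0,0,0]]]';python3 -m crank '[[0.2,[0,0,0.03],[0,0,0]],[0.2,[0,0,0.07],[0,0,0]],[0.2,[0,0,0.11],[0,0,0]],[0.2,[0,0,0.15],[0,0,0]],[0.2,[0,0,0.15],[0,0,0]]]'; python3 look.py w17
```

```text
time: 21.78
ee_pos: [0.5749, 0.2029, 0.0054]
tool_rot: [0.114, 3.14, 0.0]
wrist_force: [-0.5, 0.2, -2.3]
gripper_width: 0.0109
time: 22.2
ee_pos: [0.5745, 0.2028, 0.0099]
tool_rot: [-0.114, -3.138, 0.0]
wrist_force: [0.1, -0.4, 0.1]
gripper_width: 0.0341
time: 22.62
ee_pos: [0.5776, 0.2035, 0.1684]
tool_rot: [0.114, 3.13, 0.004]
wrist_force: [1.3, 0.6, 0.1]
gripper_width: 0.0342
t22.62 p [0.5776 0.2035 0.1684] z [ 0.01   0.002 -1.   ] yaw_y(deg) 85.83 F [1.3 0.6 0.1] w 0.0342 q [ 0.21  0.41  0.12  1.26 -0.    0.28]
blue 2249 [19. 88.] [0.472, -0.1019] [53.0, 87.0] -24.8
blue 1915 [323. 181.] [0.5809, 0.2014] [44.0, 75.0] 85.7
blue 1184 [167. 252.] [0.6684, -0.0146] [39.0, 93.0] -57.2
blue 2126 [599. 386.] [0.9337, 0.5923] [59.0, 161.0] 85.6
blue 450 [435. 390.] [0.9261, 0.3499] [31.0, 70.0] 38.3
(0.93, [161.6, 256.0], [0.6767, -0.0291])
(0.64, [324.5, 180.7], [0.5862, 0.2023])
(0.59, [28.5, 97.9], [0.4645, -0.1269])
(0.57, [92.5, 1.8], [0.3787, -0.0227])
```

View pics/w17.png

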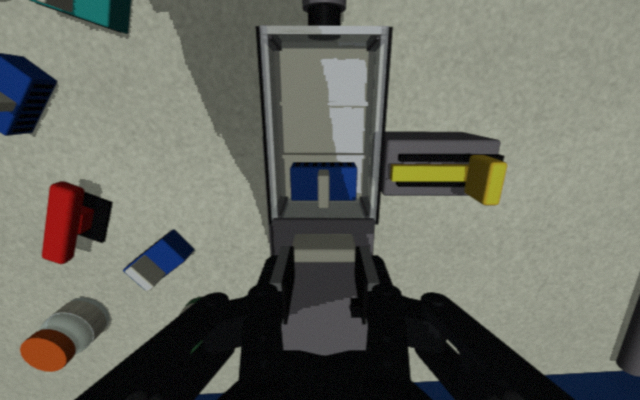

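```bash
python3 - <<'E'
from seg import *
c=capture("top")
for a,ce,p in blobs(c,(105,150,40),(125,255,255),30): print(a,ce.round(1),*rect(c,p,.032))
for a,ce,p in blobs(c,*RED): print("red",a,ce.round(1),*rect(c,p,.044))
for n in("top","side"):
  for x in lm(n,"cartridge_a",0): print(n,x)
E
```

```text
126 [315.6 141.8] [0.6845, -0.0455] [27.0, 39.0] 27.5
150 [302.  150.3] [0.6608, -0.0086] [30.0, 38.0] 34.1
203 [228.  180.4] [0.5773, 0.2009] [36.0, 74.0] -89.4
123 [351.4 217.5] [0.4765, -0.1464] [23.0, 35.0] 45.5
144 [340. 229.] [0.4454, -0.1145] [27.0, 37.0] 45.5
red 373 [341.2 169.9] [0.606, -0.1167] [29.0, 103.0] -28.0
top (0.93, [309.3, 151.0], [0.6647, -0.0283])
top (0.93, [344.2, 223.8], [0.46, -0.1284])
top (0.87, [226.9, 179.8], [0.5801, 0.2028])
top (0.81, [308.4, 255.5], [0.3708, -0.0293])
top (0.78, [349.6, 264.3], [0.3477, -0.1441])
side (0.77, [257.8, 272.3], [0.3494, -0.1574])
side (0.73, [295.8, 250.2], [0.4671, -0.1285])
side (0.65, [345.4, 203.6], [0.6733, -0.0203])
side (0.55, [253.0, 231.9], [0.3837, -0.018])
side (0.4, [289.8, 167.7], [0.5856, 0.2054])
```

```bash
python3 -c "
from h import *
for q in('dosing_bottle','food_jar','measuring_cup'):
  for n in('top','side','wrist'): print(q,n,lm(n,q,0,2))"
```

```text
dosing_bottle top [(0.69, [297.1, 115.1], [0.7675, 0.0077])]
dosing_bottle side [(0.68, [369.8, 187.5], [0.7765, 0.0138]), (0.53, [345.4, 233.8], [0.6167, -0.1295])]
dosing_bottle wrist []
food_jar top [(0.7, [353.9, 116.7], [0.7648, -0.1539]), (0.44, [342.3, 168.6], [0.6156, -0.122])]
food_jar side [(0.77, [399.4, 227.8], [0.7674, -0.1712]), (0.33, [256.9, 172.2], [0.4798, 0.2268])]
food_jar wrist [(0.65, [83.6, 318.5], [0.7654, -0.1681]), (0.45, [24.8, 96.7], [0.4602, -0.1281])]
measuring_cup top [(0.72, [410.2, 200.3], [0.528, -0.3133]), (0.63, [418.0, 141.8], [0.6945, -0.336])]
measuring_cup side [(0.88, [410.8, 275.9], [0.7024, -0.3275]), (0.54, [372.6, 185.8], [0.7885, 0.0173])]
measuring_cup wrist [(0.53, [323.6, 134.3], [0.5258, 0.2046])]
```

```bash
python3 -m crank '[[-0.1,[0.03,-0.08,-0.008],[0,0,35]],[-0.1,[0.03,-0.08,-0.008],[0,0,35]],[-0.1,[0.04,-0.15,-0.008],[0,0,35]],[-0.1,[0.04,-0.15,-0.008],[0,0,35]],[-0.1,[0.04,-0.15,-0.008],[0,0,35]]]';python3 -m crank '[[-0.1,[0.04,-0.08,0],[0,0,2]],[-0.1,[0.04,-0.08,0],[0,0,2]],[-0.1,[0.04,-0.08,-0.03],[0,0,2]],[-0.1,[0.04,-0.08,-0.03],[0,0,2]]]'; python3 look.py w18
```

```text
time: 24.33
ee_pos: [0.6159, 0.0473, 0.152]
tool_rot: [0.831, -3.029, 0.002]
wrist_force: [0.2, 0.1, 0.1]
gripper_width: 0.047
time: 24.67
ee_pos: [0.6544, -0.0295, 0.118]
tool_rot: [0.876, -3.013, -0.003]
wrist_force: [-1.7, 0.9, -0.7]
gripper_width: 0.0469
t24.67 p [ 0.6544 -0.0295  0.118 ] z [-0.004  0.001 -1.   ] yaw_y(deg) 122.42 F [-1.7  0.9 -0.7] w 0.0469 q [-0.17  0.52  0.16  1.21 -0.   -0.73]
blue 2484 [318. 209.] [0.6722, -0.0276] [46.0, 74.0] -56.5
blue 12192 [ 53. 342.] [0.9941, -0.1793] [160.0, 207.0] 12.4
blue 1117 [211. 384.] [0.9482, -0.0141] [40.0, 78.0] -2.2
(0.97, [315.6, 200.0], [0.6742, -0.0276])
(0.36, [163.0, 202.3], [0.768, -0.17])
```

View pics/w18.png

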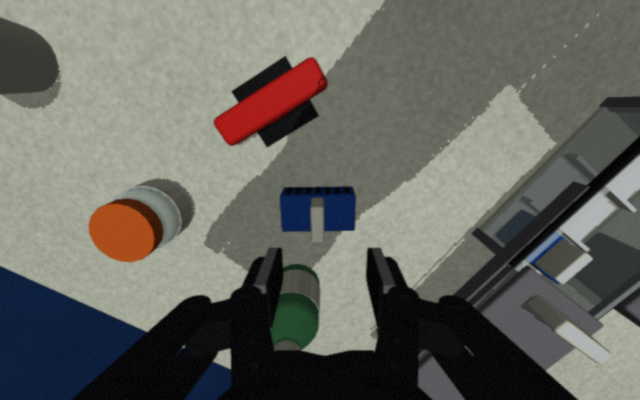

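```bash
python3 -m crank '[[-0.1,[0,0,0],[0,0,0]],[-0.1,[0,0,0],[0,0,0]]]'
```

```text
time: 24.98
ee_pos: [0.6551, -0.0262, 0.1237]
tool_rot: [-0.883, 3.013, -0.001]
wrist_force: [-0.1, -1.3, -0.1]
gripper_width: 0.0468
```

```bash
python3 -m crank '[[-0.1,[0.0185,-0.0013,-0.03],[0,0,1]],[-0.1,[0.0185,-0.0013,-0.06],[0,0,1]],[-0.1,[0.0185,-0.0013,-0.085],[0,0,1]],[-0.1,[0.0185,-0.0013,-0.085],[0,0,1]]]';python3 look.py w19
```

```text
time: 25.32
ee_pos: [0.671, -0.0274, 0.0335]
tool_rot: [0.908, -3.002, -0.004]
wrist_force: [-0.9, 0.7, -0.6]
gripper_width: 0.0468
t25.32 p [ 0.671  -0.0274  0.0335] z [-0.006  0.001 -1.   ] yaw_y(deg) 123.64 F [-0.9  0.7 -0.6] w 0.0468 q [-0.16  0.59  0.06  1.04  0.   -0.75]
blue 4844 [324. 229.] [0.6714, -0.0283] [47.0, 74.0] -56.5
blue 3580 [ 36. 377.] [0.922, -0.1483] [70.0, 75.0] -76.3
(0.81, [324.9, 217.4], [0.6763, -0.0257])
```

View pics/w19.png

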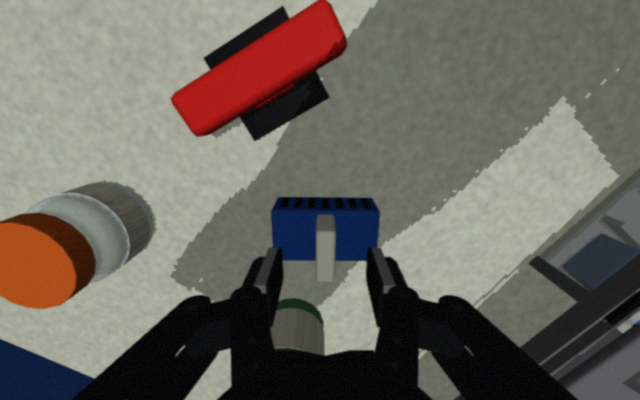

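```bash
python3 -m crank '[[-0.1,[0,0,-0.025],[0,0,0]],[-0.1,[0,0,-0.038],[0,0,0]],[-0.1,[0,0,-0.038],[0,0,0]],[1,[0,0,-0.038],[0,0,0]],[1,[0,0,-0.038],[0,0,0]]]' 40; python3 -m crank '[[1,[0,0,0],[0,0,0]],[1,[0,0,0],[0,0,0]],[1,[0,0,0],[0,0,0]],[1,[0,0,0],[0,0,0]]]';python3 -m crank '[[1,[0,0,0.04],[0,0,0]],[1,[0,0,0.08],[0,0,0]],[1,[0,0,0.12],[0,0,0]],[1,[0,0,0.155],[0,0,0]],[1,[0,0,0.155],[0,0,0]]]'; python3 look.py w20
```

```text
time: 25.88
ee_pos: [0.6746, -0.0285, 0.0016]
tool_rot: [-0.907, 3.005, -0.002]
wrist_force: [-0.0, 0.4, -0.7]
gripper_width: 0.0238
time: 26.22
ee_pos: [0.6746, -0.0285, 0.0014]
tool_rot: [-0.907, 3.005, -0.002]
wrist_force: [-0.9, 0.7, 7.6]
gripper_width: 0.0109
time: 26.63
ee_pos: [0.6762, -0.0288, 0.1629]
tool_rot: [-0.905, 2.998, -0.008]
wrist_force: [1.2, -0.3, -1.2]
gripper_width: 0.0109
t26.63 p [ 0.6762 -0.0288  0.1629] z [ 0.011 -0.002 -1.   ] yaw_y(deg) 123.59 F [ 1.2 -0.3 -1.2] w 0.0109 q [-0.16  0.53  0.31  1.33 -0.   -0.75]
blue 5382 [324. 241.] [0.7483, 0.0158] [102.0, 153.0] -56.2
blue 18570 [ 66. 327.] [1.0729, -0.1717] [241.0, 304.0] 12.8
(0.66, [72.3, 40.4], [0.7025, -0.3341])
(0.62, [324.5, 233.0], [0.7412, 0.0129])
(0.55, [520.2, 216.0], [0.5816, 0.2085])
```

```bash
python3 -m crank '[[1,[-0.021,0.033,0],[0,0,-7]],[1,[-0.042,0.066,0],[0,0,-14]],[1,[-0.063,0.1,0],[0,0,-21]],[1,[-0.084,0.133,0],[0,0,-28]],[1,[-0.105,0.166,0],[0,0,-34]]]';python3 -m crank '[[1,[-0.021,0.033,0],[0,0,-3.9]],[1,[-0.042,0.067,0],[0,0,-3.9]],[1,[-0.042,0.067,0],[0,0,-3.9]],[1,[-0.042,0.067,-0.035],[0,0,-3.9]],[1,[-0.042,0.067,-0.065],[0,0,-3.9]]]';python3 -m crank '[[1,[0,0,0],[0,0,0]],[1,[0,0,0],[0,0,0]]]'; cat > chk.py <<'E'
import sys
from h import *
st();c=capture("wrist");s=arm.read_state();cv2.imwrite(f"pics/{sys.argv[1]}.png",c["frame"])
a=np.radians(-4.3);ex=np.array([np.cos(a),np.sin(a)]);ey=np.array([-ex[1],ex[0]]);C=np.array([.5273,.2045])
d=s["ee_pos"][:2]-C;print("tool in chamber",d@ex,d@ey)
h=cv2.cvtColor(c["frame"],cv2.COLOR_BGR2HSV)
m=cv2.inRange(h,(100,120,25),(125,255,255));m[:180]=0 ;m[300:]=0;m[:,:230]=0;m[:,420:]=0
ys,xs=np.nonzero(m);r0=ys.min();z=s["ee_pos"][2]-float(sys.argv[2])
for r in(r0,):
  w=atz(c,(324,r),z)[:2];print("front bottom edge row",r,"chamber x",(w-C)@ex)
b=[xs[ys==r].min() for r in range(r0+5,r0+12)],[xs[ys==r].max() for r in range(r0+5,r0+12)]
print("cols",b[0],b[1])
E
python3 chk.py w21 0.0014
```

```text
time: 27.2
ee_pos: [0.5663, 0.1387, 0.153]
tool_rot: [-0.022, -3.139, 0.0]
wrist_force: [1.0, 1.1, -0.5]
gripper_width: 0.0111
time: 27.62
ee_pos: [0.526, 0.2054, 0.0882]
tool_rot: [0.115, 3.139, 0.0]
wrist_force: [0.4, 0.1, -2.4]
gripper_width: 0.0114
time: 27.78
ee_pos: [0.5249, 0.2042, 0.0882]
tool_rot: [-0.118, -3.135, 0.002]
wrist_force: [0.5, -0.1, -0.5]
gripper_width: 0.0112
t27.78 p [0.5249 0.2042 0.0882] z [-0.004 -0.001 -1.   ] yaw_y(deg) 85.70 F [ 0.5 -0.1 -0.5] w 0.0112 q [ 0.23  0.38 -0.16  1.03 -0.    0.3 ]
tool in chamber -0.0011400262284315954 -0.00019287836503812595
front bottom edge row 209 chamber x -0.017672772535046344
cols [np.int64(268), np.int64(267), np.int64(267), np.int64(266), np.int64(265), np.int64(265), np.int64(265)] [np.int64(381), np.int64(382), np.int64(382), np.int64(383), np.int64(383), np.int64(384), np.int64(385)]
```

View pics/w21.png

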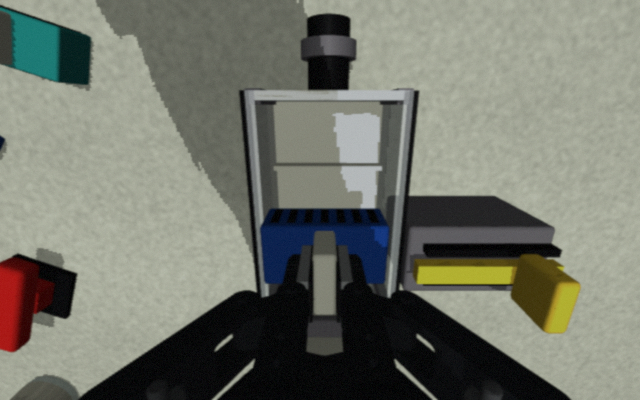

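```bash
python3 -m crank '[[1,[0,0.002,0],[0,0,0]],[1,[0,0.002,-0.025],[0,0,0]],[1,[0,0.002,-0.05],[0,0,0]],[1,[0,0.002,-0.065],[0,0,0]],[1,[0,0.002,-0.072],[0,0,0]]]';python3 -m crank '[[1,[0,0,0],[0,0,0]],[1,[0,0,-0.004],[0,0,0]],[1,[0,0,-0.0075],[0,0,0]],[1,[0,0,-0.0075],[0,0,0]]]'; python3 -c "
from h import *
st();c=capture('wrist');cv2.imwrite('pics/w22.png',c['frame'])"
```

```text
time: 28.25
ee_pos: [0.5265, 0.2065, 0.0168]
tool_rot: [-0.119, -3.139, 0.0]
wrist_force: [-0.5, -0.5, -1.5]
gripper_width: 0.0115
time: 28.58
ee_pos: [0.5268, 0.2067, 0.0103]
tool_rot: [0.118, 3.139, 0.0]
wrist_force: [-0.3, 0.5, -2.5]
gripper_width: 0.0113
t28.58 p [0.5268 0.2067 0.0103] z [ 0.001  0.    -1.   ] yaw_y(deg) 85.69 F [-0.3  0.5 -2.5] w 0.0113 q [ 0.23  0.45 -0.29  0.84  0.    0.31]
```

View pics/w22.png

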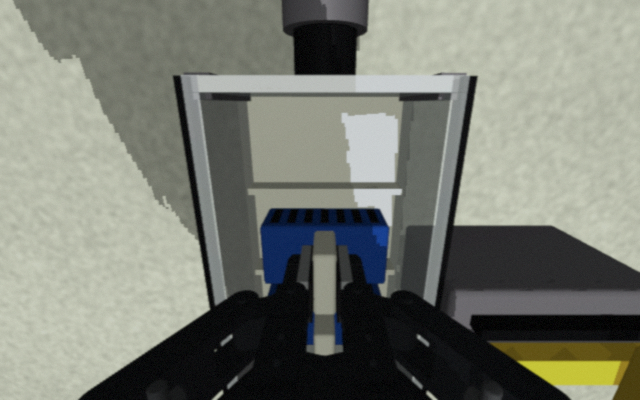

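```bash
python3 -m crank '[[1,[0,0,-0.0015],[0,0,0]],[1,[0,0,-0.003],[0,0,0]],[1,[0,0,-0.003],[0,0,0]]]';python3 -m crank '[[0.6,[0,0,0],[0,0,0]],[0.3,[0,0,0],[0,0,0]],[0.2,[0,0,0],[0,0,0]],[0.2,[0,0,0],[0,0,0]],[0.2,[0,0,0.005],[0,0,0]]]';python3 -m crank '[[0.2,[0,0,0.03],[0,0,0]],[0.2,[0,0,0.07],[0,0,0]],[0.2,[0,0,0.11],[0,0,0]],[0.2,[0,0,0.14],[0,0,0]],[0.2,[0,0,0.14],[0,0,0]]]'; python3 look.py w23
```

```text
time: 28.88
ee_pos: [0.5267, 0.2067, 0.0074]
tool_rot: [0.118, 3.139, 0.001]
wrist_force: [-1.3, 1.5, 4.2]
gripper_width: 0.011
time: 29.3
ee_pos: [0.5259, 0.2065, 0.0113]
tool_rot: [-0.118, -3.138, 0.001]
wrist_force: [-0.1, 0.4, -0.1]
gripper_width: 0.0344
time: 29.72
ee_pos: [0.5289, 0.2072, 0.1583]
tool_rot: [0.118, 3.131, 0.004]
wrist_force: [0.4, -0.6, 0.7]
gripper_width: 0.034
t29.72 p [0.5289 0.2072 0.1583] z [ 0.008  0.002 -1.   ] yaw_y(deg) 85.69 F [ 0.4 -0.6  0.7] w 0.0340 q [ 0.23  0.34 -0.03  1.2   0.    0.31]
blue 2396 [ 23. 135.] [0.4628, -0.1148] [56.0, 92.0] -44.6
blue 2062 [323. 181.] [0.5287, 0.2057] [44.0, 76.0] 85.7
blue 1831 [323. 224.] [0.5795, 0.2014] [49.0, 75.0] 85.7
(0.87, [326.5, 219.7], [0.586, 0.2048])
(0.8, [324.4, 177.7], [0.5307, 0.2062])
(0.74, [207.3, 339.4], [0.7668, 0.0122])
(0.59, [96.9, 55.4], [0.3797, -0.0242])
(0.56, [35.8, 143.4], [0.4645, -0.126])
```

View pics/w23.png

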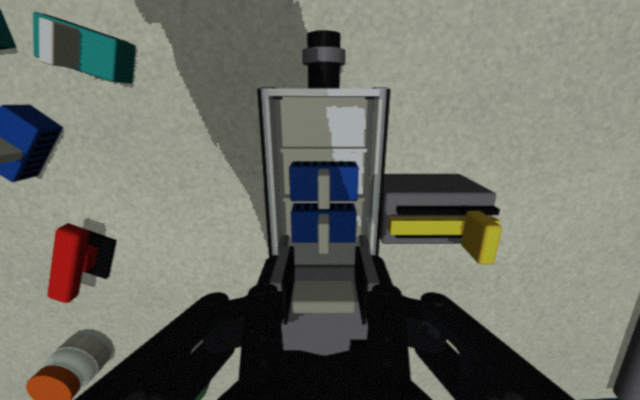

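```bash
python3 -m crank '[[-0.1,[-0.035,-0.19,0],[0,0,34]],[-0.1,[-0.035,-0.19,0],[0,0,34]],[-0.1,[-0.035,-0.19,0],[0,0,34]],[-0.1,[-0.035,-0.19,0],[0,0,34]],[-0.1,[-0.035,-0.19,0],[0,0,34]]]';python3 -m crank '[[-0.1,[-0.03,-0.145,0],[0,0,16]],[-0.1,[-0.03,-0.145,0],[0,0,16]],[-0.1,[-0.03,-0.145,0],[0,0,16]],[-0.1,[-0.03,-0.145,-0.03],[0,0,16]],[-0.1,[-0.03,-0.145,-0.05],[0,0,16]]]';python3 -m crank '[[-0.1,[0,0,0],[0,0,0]],[-0.1,[0,0,0],[0,0,0]]]' >/dev/null; python3 look.py w24
```

```text
time: 30.28
ee_pos: [0.491, 0.0201, 0.1505]
tool_rot: [0.769, -3.044, -0.001]
wrist_force: [0.8, -0.6, -0.2]
gripper_width: 0.0469
time: 30.7
ee_pos: [0.4614, -0.1275, 0.1003]
tool_rot: [1.173, -2.914, 0.001]
wrist_force: [0.1, 0.6, -0.5]
gripper_width: 0.047
t30.87 p [ 0.4612 -0.1229  0.1008] z [-0.003  0.002 -1.   ] yaw_y(deg) 133.98 F [ 0.3  0.2 -0. ] w 0.0473 q [-0.43  0.23 -0.35  0.99  0.   -1.2 ]
blue 2938 [319. 192.] [0.4606, -0.132] [44.0, 74.0] -44.0
blue 382 [ 12. 393.] [0.893, -0.2175] [33.0, 41.0] -66.1
(0.91, [450.0, 195.4], [0.3761, -0.0247])
(0.88, [393.6, 89.4], [0.3487, -0.1447])
(0.66, [323.4, 182.9], [0.4584, -0.1292])
```

View pics/w24.png

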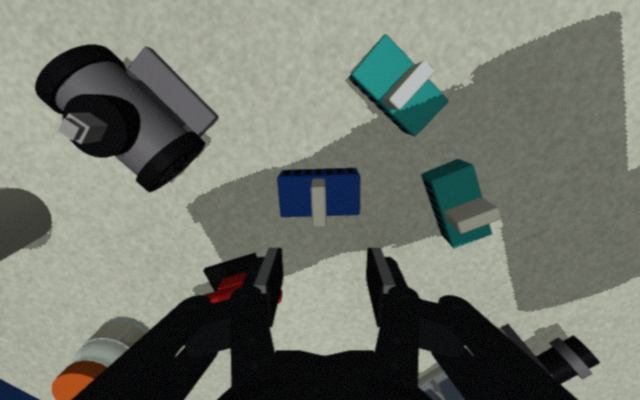

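```bash
python3 -m crank '[[-0.1,[0,-0.003,-0.03],[0,0,2]],[-0.1,[0,-0.003,-0.06],[0,0,2]],[-0.1,[0,-0.003,-0.06],[0,0,2]],[-0.1,[0,-0.003,-0.06],[0,0,2]],[-0.1,[0,-0.003,-0.06],[0,0,2]]]'; python3 look.py w25
```

```text
time: 31.43
ee_pos: [0.4635, -0.1264, 0.0436]
tool_rot: [-1.229, 2.89, -0.002]
wrist_force: [-0.4, 0.2, 0.9]
gripper_width: 0.0471
t31.43 p [ 0.4635 -0.1264  0.0436] z [ 0.001 -0.001 -1.   ] yaw_y(deg) 136.08 F [-0.4  0.2  0.9] w 0.0471 q [-0.44  0.29 -0.45  0.84  0.   -1.24]
blue 4689 [324. 215.] [0.4599, -0.1328] [46.0, 74.0] -44.0
(0.97, [483.3, 224.0], [0.3757, -0.0233])
(0.8, [419.7, 91.0], [0.3496, -0.1458])
(0.76, [325.8, 205.3], [0.4614, -0.1292])
```

View pics/w25.png

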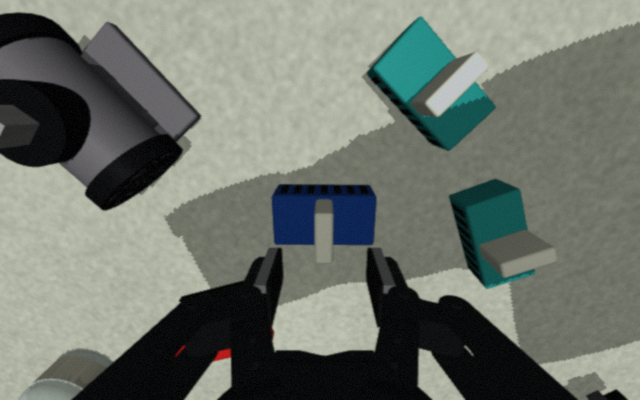

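```bash
python3 -m crank '[[-0.1,[-0.0025,-0.004,-0.02],[0,0,0]],[-0.1,[-0.0025,-0.004,-0.042],[0,0,0]],[-0.1,[-0.0025,-0.004,-0.042],[0,0,0]],[1,[-0.0025,-0.004,-0.042],[0,0,0]],[1,[-0.0025,-0.004,-0.042],[0,0,0]]]' 40; python3 -m crank '[[1,[0,0,0],[0,0,0]],[1,[0,0,0],[0,0,0]],[1,[0,0,0],[0,0,0]],[1,[0,0,0],[0,0,0]]]';python3 -m crank '[[1,[0,0,0.04],[0,0,0]],[1,[0,0,0.08],[0,0,0]],[1,[0,0,0.12],[0,0,0]],[1,[0,0,0.155],[0,0,0]],[1,[0,0,0.155],[0,0,0]]]'; python3 look.py w26
```

```text
time: 32.0
ee_pos: [0.4607, -0.1307, 0.0011]
tool_rot: [-1.228, 2.891, -0.001]
wrist_force: [0.7, -0.1, -0.0]
gripper_width: 0.0233
time: 32.33
ee_pos: [0.4609, -0.1308, 0.0012]
tool_rot: [-1.228, 2.89, -0.002]
wrist_force: [-1.8, 0.2, 8.3]
gripper_width: 0.011
time: 32.75
ee_pos: [0.4627, -0.1316, 0.1618]
tool_rot: [-1.226, 2.886, -0.011]
wrist_force: [-0.0, 0.2, -0.9]
gripper_width: 0.0113
t32.75 p [ 0.4627 -0.1316  0.1618] z [ 0.009 -0.004 -1.   ] yaw_y(deg) 136.05 F [-0.   0.2 -0.9] w 0.0113 q [-0.45  0.19 -0.23  1.14 -0.   -1.25]
blue 5461 [324. 241.] [0.5226, -0.0744] [101.0, 154.0] -43.7
blue 6099 [ 40. 365.] [0.9483, -0.2006] [154.0, 184.0] 25.5
(0.92, [436.0, 192.2], [0.3772, -0.0216])
(0.81, [326.5, 232.6], [0.514, -0.076])
```

View pics/w26.png

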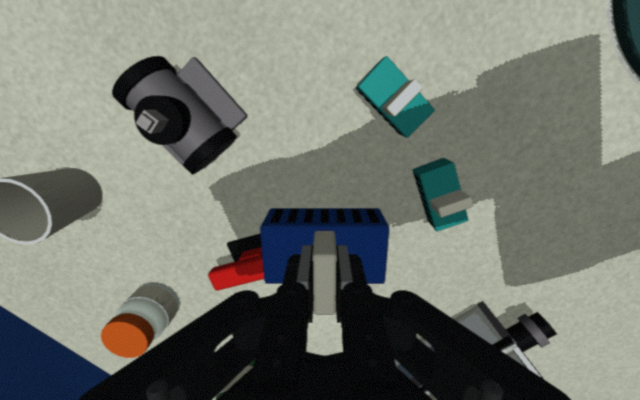

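```bash
python3 -m crank '[[1,[0.001,0.038,0],[0,0,-7]],[1,[0.002,0.076,0],[0,0,-14]],[1,[0.003,0.114,0],[0,0,-21]],[1,[0.004,0.152,0],[0,0,-28]],[1,[0.005,0.19,0],[0,0,-34]]]';python3 -m crank '[[1,[0.001,0.038,0],[0,0,-7]],[1,[0.0024,0.076,0],[0,0,-14]],[1,[0.0036,0.114,0],[0,0,-16.3]],[1,[0.0036,0.1516,0],[0,0,-16.3]],[1,[0.0036,0.1516,-0.03],[0,0,-16.3]]]';python3 -m crank '[[1,[0,0,-0.035],[0,0,0]],[1,[0,0,-0.035],[0,0,0]],[1,[0,0,-0.035],[0,0,0]]]'; python3 chk.py w27 0.0012
```

```text
time: 33.32
ee_pos: [0.4638, 0.0488, 0.1536]
tool_rot: [0.399, -3.114, -0.001]
wrist_force: [1.3, 0.1, -1.9]
gripper_width: 0.0112
time: 33.73
ee_pos: [0.47, 0.2049, 0.1269]
tool_rot: [0.03, 3.137, 0.005]
wrist_force: [0.2, -0.6, -2.4]
gripper_width: 0.0112
time: 33.98
ee_pos: [0.4667, 0.1983, 0.0885]
tool_rot: [-0.037, -3.136, 0.002]
wrist_force: [0.7, -0.1, -1.3]
gripper_width: 0.0107
t33.98 p [0.4667 0.1983 0.0885] z [-0.005 -0.001 -1.   ] yaw_y(deg) 88.64 F [ 0.7 -0.1 -1.3] w 0.0107 q [ 0.24  0.29 -0.3   0.98 -0.    0.26]
tool in chamber -0.058517349991212136 -0.010583914016773662
front bottom edge row 209 chamber x -0.0753186518285294
cols [np.int64(267), np.int64(266), np.int64(266), np.int64(266), np.int64(265), np.int64(265), np.int64(265)] [np.int64(380), np.int64(381), np.int64(382), np.int64(382), np.int64(383), np.int64(384), np.int64(384)]
```

View pics/w27.png

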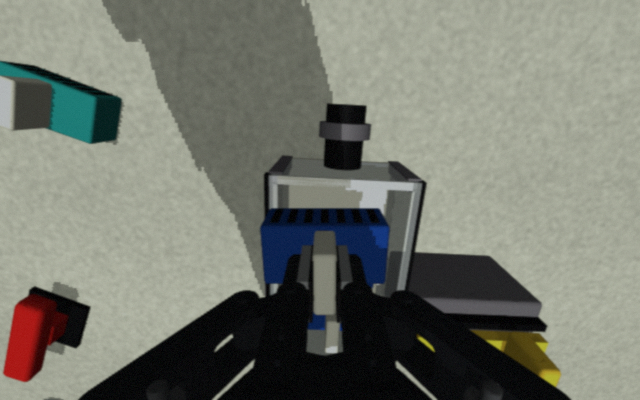

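```bash
python3 -m crank '[[1,[0,0.0125,0],[0,0,-2.9]],[1,[0,0.0125,0],[0,0,-2.9]],[1,[0,0.0125,0],[0,0,-2.9]]]'; python3 chk.py w28 0.0012
```

```text
time: 34.28
ee_pos: [0.4695, 0.2111, 0.0913]
tool_rot: [0.115, 3.138, 0.001]
wrist_force: [-0.1, -0.1, -1.9]
gripper_width: 0.0111
t34.28 p [0.4695 0.2111 0.0913] z [ 0.002  0.    -1.   ] yaw_y(deg) 85.79 F [-0.1 -0.1 -1.9] w 0.0111 q [ 0.26  0.3  -0.28  0.99 -0.    0.34]
tool in chamber -0.058249821608905426 0.002056192042863753
front bottom edge row 209 chamber x -0.07282574783652293
cols [np.int64(267), np.int64(267), np.int64(267), np.int64(266), np.int64(265), np.int64(265), np.int64(264)] [np.int64(381), np.int64(381), np.int64(382), np.int64(383), np.int64(383), np.int64(384), np.int64(384)]
```

View pics/w28.png

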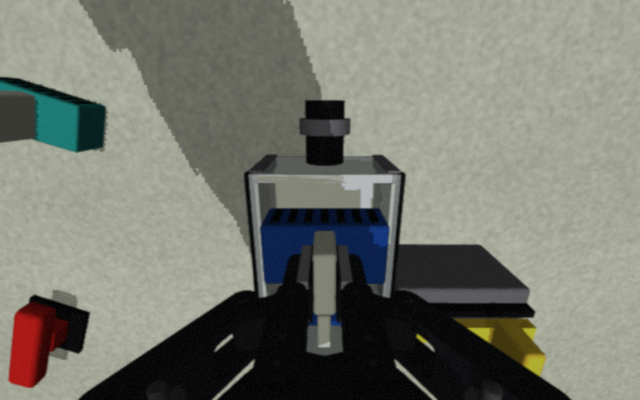

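```bash
python3 -m crank '[[1,[-0.003,0,0],[0,0,0]],[1,[-0.003,0,-0.025],[0,0,0]],[1,[-0.003,0,-0.05],[0,0,0]],[1,[-0.003,0,-0.065],[0,0,0]],[1,[-0.003,0,-0.072],[0,0,0]]]';python3 -m crank '[[1,[0,0,0],[0,0,0]],[1,[0,0,-0.004],[0,0,0]],[1,[0,0,-0.008],[0,0,0]],[1,[0,0,-0.011],[0,0,0]],[1,[0,0,-0.011],[0,0,0]]]'; python3 -c "
from h import *
st();c=capture('wrist');cv2.imwrite('pics/w29.png',c['frame'])"
```

```text
time: 34.75
ee_pos: [0.4645, 0.2105, 0.0164]
tool_rot: [-0.117, -3.137, 0.001]
wrist_force: [-0.8, -0.3, -2.7]
gripper_width: 0.011
time: 35.17
ee_pos: [0.4661, 0.2114, 0.0073]
tool_rot: [0.117, 3.138, 0.001]
wrist_force: [-0.5, 0.2, -2.2]
gripper_width: 0.0113
t35.17 p [0.4661 0.2114 0.0073] z [ 0.001  0.    -1.   ] yaw_y(deg) 85.74 F [-0.5  0.2 -2.2] w 0.0113 q [ 0.27  0.37 -0.43  0.77  0.    0.34]
```

View pics/w29.png

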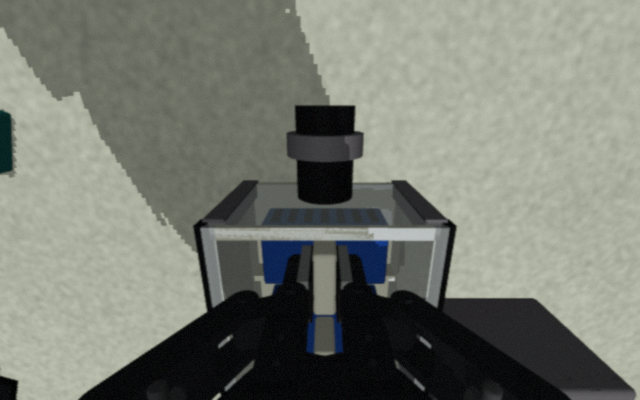

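Release and rise, then check all three.

```bash
python3 -m crank '[[1,[0,0,-0.0005],[0,0,0]],[0.6,[0,0,-0.0005],[0,0,0]],[0.2,[0,0,-0.0005],[0,0,0]],[0.2,[0,0,-0.0005],[0,0,0]],[0.2,[0,0,0.005],[0,0,0]]]';python3 -m crank '[[0.2,[0,0,0.03],[0,0,0]],[0.2,[0,0,0.07],[0,0,0]],[0.2,[0,0,0.11],[0,0,0]],[0.2,[0,0,0.14],[0,0,0]],[0.2,[0,0,0.14],[0,0,0]]]'; python3 look.py w30; python3 -c "
from h import *
c=capture('side');cv2.imwrite('pics/s30.png',cv2.resize(c['frame'][100:240,210:370],None,fx=4,fy=4,interpolation=3))
c=capture('top');cv2.imwrite('pics/t30.png',cv2.resize(c['frame'][80:280,150:450],None,fx=2.6,fy=2.6,interpolation=3))"
```

```text
time: 35.63
ee_pos: [0.4652, 0.2111, 0.0114]
tool_rot: [-0.117, -3.138, 0.001]
wrist_force: [-1.1, -1.0, 0.1]
gripper_width: 0.034
time: 36.05
ee_pos: [0.4681, 0.2119, 0.158]
tool_rot: [0.117, 3.132, 0.004]
wrist_force: [0.2, 0.4, 0.1]
gripper_width: 0.0342
t36.05 p [0.4681 0.2119 0.158 ] z [ 0.008  0.002 -1.   ] yaw_y(deg) 85.74 F [0.2 0.4 0.1] w 0.0342 q [ 0.27  0.25 -0.16  1.15 -0.    0.34]
blue 1937 [323. 182.] [0.47, 0.2099] [39.0, 75.0] 85.7
blue 3513 [323. 248.] [0.5533, 0.2041] [78.0, 101.0] -4.3
(0.95, [326.9, 177.4], [0.4698, 0.214])
(0.88, [328.2, 264.2], [0.5904, 0.2072])
(0.79, [110.3, 116.0], [0.3804, -0.025])
(0.73, [321.7, 222.6], [0.5287, 0.2031])
```

View pics/w30.png

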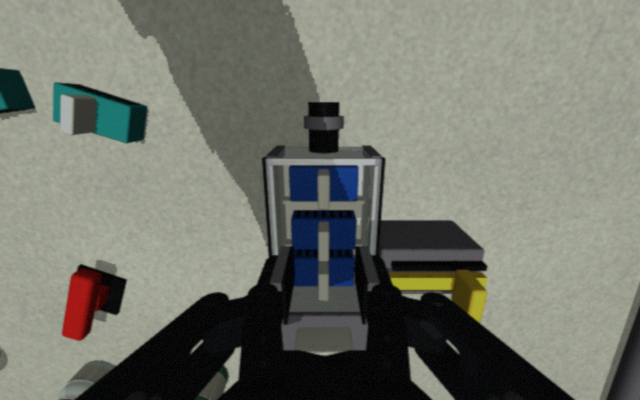

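View pics/s30.png

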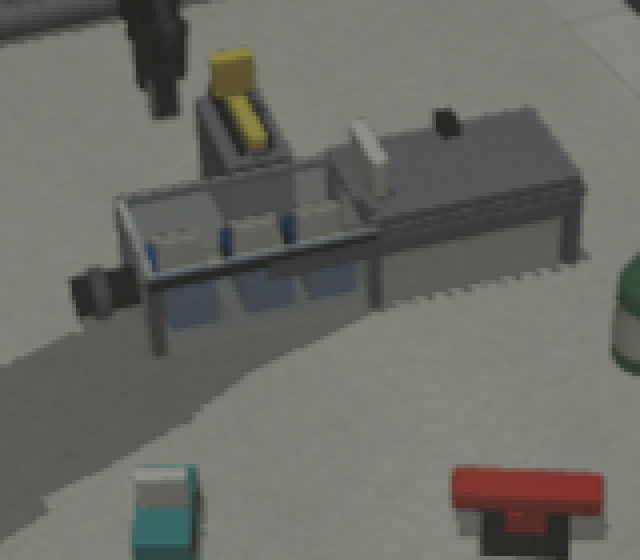

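View pics/t30.png

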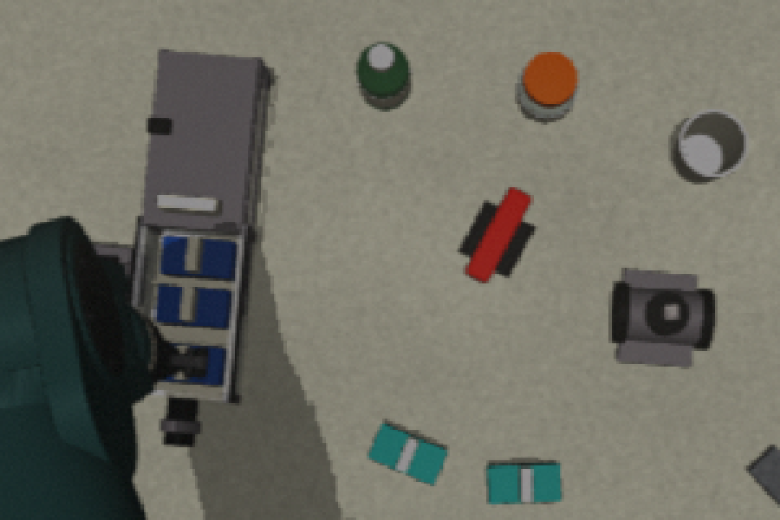

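```bash
python3 -m crank '[[-0.3,[0.03,0,0],[0,0,35]],[-0.3,[0.06,-0.005,0],[0,0,35]],[-0.3,[0.09,-0.008,0],[0,0,35]],[-0.3,[0.12,-0.01,0],[0,0,35]],[-0.3,[0.12,-0.01,0],[0,0,35]]]';python3 -m crank '[[-0.3,[0.04,-0.0045,0],[0,0,35]],[-0.3,[0.04,-0.0045,0],[0,0,35]],[-0.3,[0.04,-0.0045,0],[0,0,35]],[-0.3,[0.04,-0.0045,0],[0,0,35]],[-0.3,[0.04,-0.0045,0],[0,0,35]]]';python3 -m crank '[[-0.3,[0,0,0],[0,0,20]],[-0.3,[0,0,0],[0,0,20]],[-0.3,[0,0,0],[0,0,20]],[-0.3,[0,0,0],[0,0,20]]]'; python3 -c "
from h import *
st();print(lm('wrist','cover_grip',.108))"
```

```text
time: 36.72
ee_pos: [0.5893, 0.2003, 0.1494]
tool_rot: [0.839, -3.026, 0.0]
wrist_force: [0.7, 0.4, -0.2]
gripper_width: 0.0555
time: 37.13
ee_pos: [0.6252, 0.1965, 0.1501]
tool_rot: [1.712, -2.631, -0.002]
wrist_force: [-0.9, 0.8, -0.5]
gripper_width: 0.0556
time: 37.47
ee_pos: [0.6251, 0.1966, 0.1505]
tool_rot: [2.141, -2.296, -0.002]
wrist_force: [0.5, -0.2, 0.1]
gripper_width: 0.0559
t37.47 p [0.6251 0.1966 0.1505] z [-0.002 -0.    -1.   ] yaw_y(deg) 176.00 F [ 0.5 -0.2  0.1] w 0.0559 q [ 0.18  0.51  0.23  1.29 -0.   -1.32]
[(0.64, [324.3, 208.9], [0.6256, 0.195]), (0.57, [407.5, 180.6], [0.5565, 0.1753])]
```

```bash
python3 -m crank '[[-0.3,[0,0,-0.04],[0,0,0]],[-0.3,[0,0,-0.08],[0,0,0]],[-0.3,[0,0,-0.094],[0,0,0]],[-0.3,[0,0,-0.094],[0,0,0]],[1,[0,0,-0.094],[0,0,0]]]' 40;python3 -m crank '[[1,[0,0,0],[0,0,0]],[1,[0,0,0],[0,0,0]],[1,[0,0,0],[0,0,0]],[1,[0,0,0],[0,0,0]],[1,[0,0,0],[0,0,0]]]';python3 -m crank '[[1,[-0.02,0.0015,0],[0,0,0]],[1,[-0.04,0.003,0],[0,0,0]],[1,[-0.06,0.0046,0],[0,0,0]],[1,[-0.08,0.0061,0],[0,0,0]],[1,[-0.1,0.0076,0],[0,0,0]]]';python3 -m crank '[[1,[-0.02,0.0015,0],[0,0,0]],[1,[-0.04,0.003,0],[0,0,0]],[1,[-0.06,0.0046,0],[0,0,0]],[1,[-0.068,0.0052,0],[0,0,0]],[1,[-0.068,0.0052,0],[0,0,0]]]'; python3 -c "
from h import *
st()"
```

```text
time: 37.98
ee_pos: [0.6253, 0.1966, 0.0577]
tool_rot: [2.134, -2.304, -0.001]
wrist_force: [0.6, -0.0, 0.4]
gripper_width: 0.0446
time: 38.4
ee_pos: [0.6255, 0.197, 0.0597]
tool_rot: [-2.136, 2.302, -0.0]
wrist_force: [-7.5, -0.0, 8.4]
gripper_width: 0.0129
time: 38.82
ee_pos: [0.5265, 0.2045, 0.0597]
tool_rot: [-2.134, 2.301, -0.004]
wrist_force: [3.3, 0.3, 5.4]
gripper_width: 0.0127
time: 39.23
ee_pos: [0.457, 0.2099, 0.0596]
tool_rot: [-2.136, 2.301, -0.002]
wrist_force: [-1.8, -2.3, 7.1]
gripper_width: 0.0132
t39.23 p [0.457  0.2099 0.0596] z [ 0.002  0.001 -1.   ] yaw_y(deg) 175.74 F [-1.8 -2.3  7.1] w 0.0132 q [ 0.27  0.3  -0.37  0.9  -0.   -1.23]
```

```bash
python3 -m crank '[[1,[-0.002,0.0001,0],[0,0,0]],[1,[-0.004,0.0003,0],[0,0,0]],[1,[-0.006,0.0004,0],[0,0,0]],[1,[-0.006,0.0004,0],[0,0,0]]]'; python3 -c "
from h import *
st();c=capture('top');cv2.imwrite('pics/t31.png',cv2.resize(c['frame'][80:280,150:350],None,fx=3,fy=3,interpolation=3))
c=capture('wrist');cv2.imwrite('pics/w31.png',c['frame'])"
```

```text
time: 39.57
ee_pos: [0.4541, 0.2101, 0.0597]
tool_rot: [-2.134, 2.301, -0.005]
wrist_force: [4.6, -2.5, 6.2]
gripper_width: 0.0132
t39.57 p [0.4541 0.2101 0.0597] z [ 0.005  0.    -1.   ] yaw_y(deg) 175.69 F [ 4.6 -2.5  6.2] w 0.0132 q [ 0.27  0.3  -0.38  0.89 -0.   -1.22]
```

View pics/w31.png

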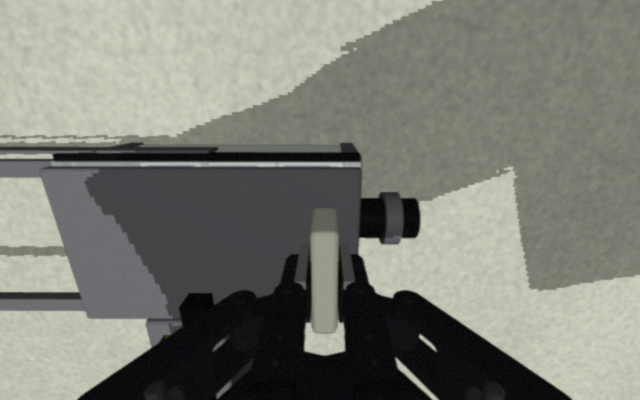

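```bash
python3 -m crank '[[1,[-0.002,0.0001,0],[0,0,0]],[1,[-0.004,0.0003,0],[0,0,0]],[1,[-0.004,0.0003,0],[0,0,0]]]';python3 -m crank '[[0.3,[0.009,-0.0007,0],[0,0,0]],[-0.3,[0.009,-0.0007,0],[0,0,0]],[-0.3,[0.009,-0.0007,0.02],[0,0,0]],[-0.3,[0.009,-0.0007,0.06],[0,0,0]],[-0.3,[0.009,-0.0007,0.095],[0,0,0]]]'; python3 -c "
from h import *
st()
for n in('wrist','side','top'):print(lm(n,'lock_grip',.121),lm(n,'cover_grip',.108))"
```

```text
time: 39.92
ee_pos: [0.4542, 0.2101, 0.0597]
tool_rot: [-2.13, 2.299, -0.013]
wrist_force: [30.4, -6.4, -14.9]
gripper_width: 0.0131
time: 40.33
ee_pos: [0.4558, 0.2094, 0.1546]
tool_rot: [2.136, -2.302, -0.001]
wrist_force: [1.8, 0.5, 0.7]
gripper_width: 0.0558
t40.33 p [0.4558 0.2094 0.1546] z [-0.001 -0.    -1.   ] yaw_y(deg) 175.71 F [1.8 0.5 0.7] w 0.0558 q [ 0.27  0.24 -0.19  1.15  0.   -1.23]
[] [(0.92, [331.6, 206.3], [0.4536, 0.2097])]
[(0.68, [268.1, 116.8], [0.567, 0.3388])] [(0.87, [248.0, 146.4], [0.4602, 0.227]), (0.26, [412.3, 278.8], [0.6393, -0.3988])]
[] [(0.91, [215.1, 226.0], [0.4475, 0.2109])]
```

```bash
python3 -m crank '[[-0.3,[0.107,0.131,0],[0,0,-35]],[-0.3,[0.107,0.131,0],[0,0,-35]],[-0.3,[0.107,0.131,0],[0,0,-35]],[-0.3,[0.107,0.131,0],[0,0,-35]],[-0.3,[0.107,0.131,0],[0,0,-35]]]';python3 -m crank '[[-0.3,[0,0,0],[0,0,-35]],[-0.3,[0,0,0],[0,0,-35]],[-0.3,[0,0,0],[0,0,-35]],[-0.3,[0,0,0],[0,0,-35]],[-0.3,[0,0,0],[0,0,-35]]]';python3 -m crank '[[-0.3,[0,0,0],[0,0,-20]],[-0.3,[0,0,0],[0,0,-20]],[-0.3,[0,0,0],[0,0,-20]],[-0.3,[0,0,0],[0,0,-20]]]'; python3 -c "
from h import *
st();print(lm('wrist','lock_grip',.121),lm('wrist','cover_grip',.108));c=capture('wrist');cv2.imwrite('pics/w32.png',c['frame'])"
```

```text
time: 41.35
ee_pos: [0.5668, 0.3449, 0.1506]
tool_rot: [1.339, -2.842, -0.001]
wrist_force: [0.2, -0.1, -0.8]
gripper_width: 0.0556
time: 41.77
ee_pos: [0.5636, 0.3405, 0.1524]
tool_rot: [0.42, -3.113, 0.0]
wrist_force: [-0.1, -0.2, 0.4]
gripper_width: 0.0557
time: 42.1
ee_pos: [0.5636, 0.3405, 0.1525]
tool_rot: [-0.124, -3.139, 0.0]
wrist_force: [-0.6, -0.4, 0.3]
gripper_width: 0.0554
t42.10 p [0.5636 0.3405 0.1525] z [-0.001 -0.    -1.   ] yaw_y(deg) 85.46 F [-0.6 -0.4  0.3] w 0.0554 q [0.42 0.51 0.24 1.3  0.   0.5 ]
[(0.63, [321.5, 216.5], [0.5662, 0.3369])] [(0.94, [141.7, 79.7], [0.4548, 0.2131])]
```

View pics/w32.png

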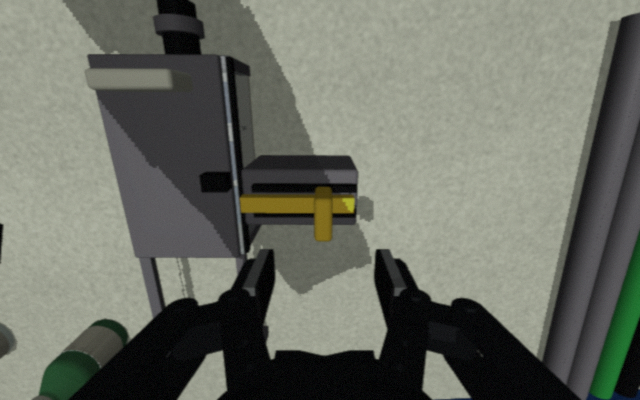

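```bash
python3 -m crank '[[-0.3,[0,0,-0.04],[0,0,0]],[-0.3,[0,0,-0.075],[0,0,0]],[-0.3,[0,0,-0.0845],[0,0,0]],[-0.3,[0,0,-0.0845],[0,0,0]],[1,[0,0,-0.0845],[0,0,0]]]' 40;python3 -m crank '[[1,[0,0,0],[0,0,0]],[1,[0,0,0],[0,0,0]],[1,[0,0,0],[0,0,0]],[1,[0,0,0],[0,0,0]],[1,[0,0,0],[0,0,0]]]';python3 -m crank '[[1,[-0.0008,-0.01,0],[0,0,0]],[1,[-0.0015,-0.02,0],[0,0,0]],[1,[-0.002,-0.027,0],[0,0,0]],[1,[-0.0023,-0.031,0],[0,0,0]],[1,[-0.0023,-0.031,0],[0,0,0]]]';python3 -c "
from h import *
st()"
```

```text
time: 42.77
ee_pos: [0.564, 0.3407, 0.0695]
tool_rot: [0.116, 3.139, 0.0]
wrist_force: [-0.7, 0.0, 0.9]
gripper_width: 0.0447
time: 43.18
ee_pos: [0.5646, 0.3397, 0.0703]
tool_rot: [0.118, 3.137, -0.002]
wrist_force: [-1.2, -8.4, 9.9]
gripper_width: 0.0129
time: 43.6
ee_pos: [0.5624, 0.3097, 0.0704]
tool_rot: [0.117, 3.137, 0.003]
wrist_force: [0.1, -0.7, 8.2]
gripper_width: 0.0129
t43.60 p [0.5624 0.3097 0.0704] z [ 0.003  0.002 -1.   ] yaw_y(deg) 85.72 F [ 0.1 -0.7  8.2] w 0.0129 q [0.38 0.51 0.02 1.07 0.   0.45]
```

Moved 30 mm; press a little more to feel the stop.

```bash
python3 -m crank '[[1,[-0.0001,-0.0015,0],[0,0,0]],[1,[-0.0002,-0.003,0],[0,0,0]],[1,[-0.0002,-0.004,0],[0,0,0]],[1,[-0.0002,-0.004,0],[0,0,0]]]';python3 -m crank '[[1,[0.0002,0.004,0],[0,0,0]],[0.4,[0.0002,0.004,0],[0,0,0]],[-0.3,[0.0002,0.004,0],[0,0,0]],[-0.3,[0.0002,0.004,0],[0,0,0]],[-0.3,[0.0002,0.004,0.04],[0,0,0]]]';python3 -m crank '[[-0.3,[0,0,0.04],[0,0,0]],[-0.3,[0,0,0.07],[0,0,0]],[-0.3,[0,0,0.07],[0,0,0]]]';python3 -c "
from h import *
st();print(lm('wrist','lock_grip',.121),lm('wrist','cover_grip',.108),lm('side','lock_grip',.121));c=capture('wrist');cv2.imwrite('pics/w33.png',c['frame'])"
```

```text
time: 43.93
ee_pos: [0.5625, 0.3094, 0.0707]
tool_rot: [0.114, 3.136, 0.013]
wrist_force: [-1.0, 21.7, 5.0]
gripper_width: 0.0133
time: 44.35
ee_pos: [0.558, 0.3079, 0.1026]
tool_rot: [-0.117, -3.13, 0.007]
wrist_force: [1.1, -0.2, 0.6]
gripper_width: 0.0555
time: 44.6
ee_pos: [0.5635, 0.3101, 0.1848]
tool_rot: [0.117, 3.132, 0.005]
wrist_force: [0.9, 0.4, -0.8]
gripper_width: 0.0555
t44.60 p [0.5635 0.3101 0.1848] z [ 0.008  0.003 -1.   ] yaw_y(deg) 85.72 F [ 0.9  0.4 -0.8] w 0.0555 q [ 0.38  0.47  0.25  1.35 -0.    0.45]
[(0.56, [325.6, 199.7], [0.5634, 0.3104])] [(0.82, [196.0, 79.7], [0.453, 0.2114]), (0.75, [29.6, 319.0], [0.6773, -0.0229])] [(0.63, [268.2, 122.5], [0.5557, 0.307])]
```

View pics/w33.png

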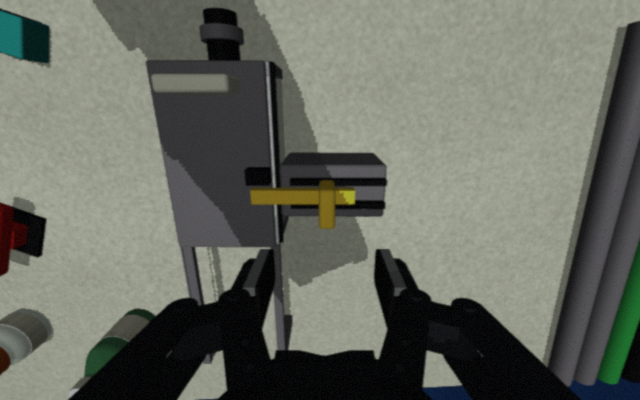

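```bash
python3 -m crank '[[-0.3,[0.01,-0.2,0],[0,0,0]],[-0.3,[0.01,-0.2,0],[0,0,0]],[-0.3,[0.01,-0.2,0],[0,0,0]],[-0.3,[0.01,-0.2,0],[0,0,0]],[-0.3,[0.01,-0.2,0],[0,0,0]]]';python3 -m crank '[[-0.3,[0.015,-0.2,0],[0,0,0]],[-0.3,[0.015,-0.2,0],[0,0,0]],[-0.3,[0.015,-0.2,0],[0,0,0]],[-0.3,[0.015,-0.2,0],[0,0,0]],[-0.3,[0.015,-0.2,0],[0,0,0]]]';python3 -m crank '[[-0.3,[0.0,-0.18,0],[0,0,0]],[-0.3,[0,-0.18,0],[0,0,0]],[-0.3,[0,-0.18,0],[0,0,0]],[-0.3,[0,-0.18,0],[0,0,0]],[-0.3,[0,-0.18,0],[0,0,0]]]';python3 -c "
from h import *
st();c=capture('wrist');cv2.imwrite('pics/w34.png',c['frame'])
for q,z in(('stem_foot',.074),('valve',0),('handle',0)): print(q,*[lm(n,q,z,2) for n in('wrist','top','side')])"
```

```text
time: 45.37
ee_pos: [0.5707, 0.107, 0.1778]
tool_rot: [-0.118, -3.138, 0.001]
wrist_force: [0.3, -0.8, 0.6]
gripper_width: 0.0553
time: 45.78
ee_pos: [0.5858, -0.0932, 0.1778]
tool_rot: [-0.118, -3.138, 0.0]
wrist_force: [0.0, 0.5, -0.2]
gripper_width: 0.0555
time: 46.2
ee_pos: [0.5855, -0.2755, 0.177]
tool_rot: [-0.122, -3.138, 0.001]
wrist_force: [0.9, -0.6, 0.4]
gripper_width: 0.0554
t46.20 p [ 0.5855 -0.2755  0.177 ] z [-0.001 -0.    -1.   ] yaw_y(deg) 85.54 F [ 0.9 -0.6  0.4] w 0.0554 q [-0.57  0.48  0.26  1.35 -0.   -0.49]
stem_foot [(0.74, [307.1, 128.4], [0.5238, -0.2886])] [] [(0.39, [343.3, 268.5], [0.5251, -0.2865])]
valve [(0.61, [304.1, 122.8], [0.5236, -0.2902])] [] [(0.81, [339.3, 285.3], [0.5221, -0.2791])]
handle [(0.92, [444.5, 180.4], [0.6092, -0.1157])] [(0.94, [339.1, 172.5], [0.6044, -0.113])] [(0.78, [347.0, 228.9], [0.6295, -0.1146])]
```

View pics/w34.png

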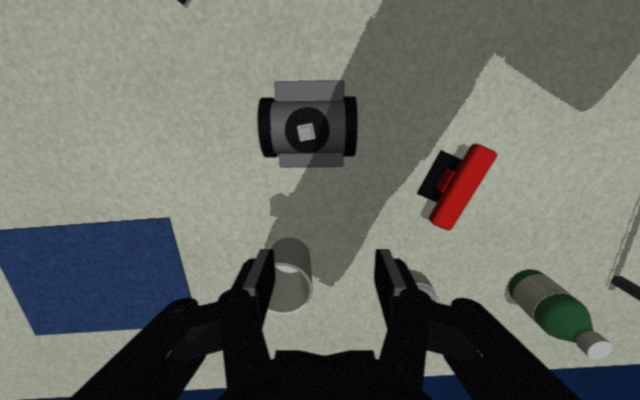

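```bash
python3 - <<'E'
from h import *
c=capture("wrist");f=c["frame"];cv2.imwrite("pics/w34z.png",cv2.resize(f[95:170,265:350],None,fx=8,fy=7.9,interpolation=3))
g=cv2.cvtColor(f,cv2.COLOR_BGR2GRAY)[118:148,290:325]
m=(g>95).astype(np.uint8);n,l,s,ce=cv2.connectedComponentsWithStats(m);
for i in range(1,n):
  if s[i,4]>60:
    p=cv2.findContours((l==i).astype(np.uint8),0,1)[0][0][:,0,:]+[290,118]
    W=np.array([atz(c,q,.096)[:2] for q in p]);r=cv2.minAreaRect((W*1000).astype(np.float32));print(s[i,4],np.round(r[0],1),np.round(r[1],1),r[2], atz(c,p.mean(0),.091))
print("cam",-np.array(c["R"]).T@c["t"])
E
```

```text
235 [ 525.1 -288.4] [13.4 13.7] 6.373025417327881 [ 0.52564295 -0.28873519  0.091     ]
cam [ 0.50387753 -0.26558036  0.35949027]
```

View pics/w34z.png

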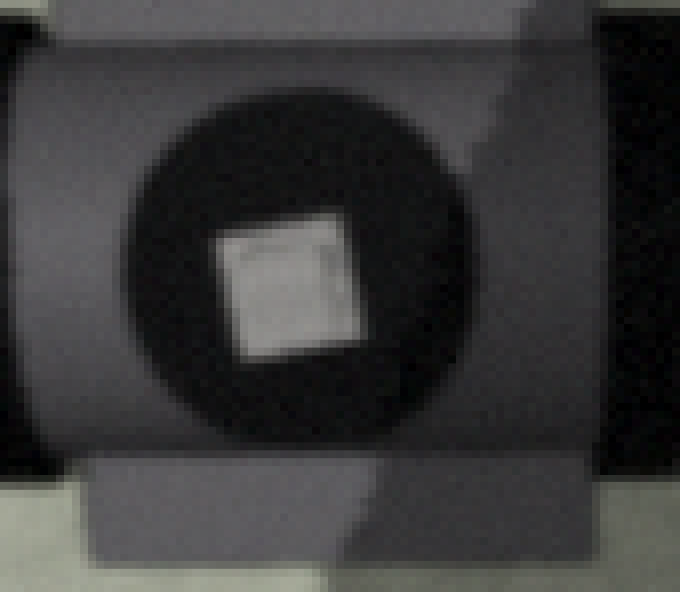

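```bash
python3 -m crank '[[-1,[0.0215,0.16,0],[0,0,-22.5]],[-1,[0.0215,0.16,0],[0,0,-22.5]],[-1,[0.0215,0.16,0],[0,0,-22.5]],[-1,[0.0215,0.16,0],[0,0,-22.5]],[-1,[0.0215,0.16,-0.03],[0,0,-22.5]]]';python3 -m crank '[[-1,[0,0,-0.03],[0,0,0]],[-1,[0,0,-0.05],[0,0,0]],[-1,[0,0,-0.05],[0,0,0]],[-1,[0,0,-0.05],[0,0,0]]]';python3 - <<'E'
from seg import *
st();c=capture('wrist');cv2.imwrite('pics/w35.png',c['frame'])
for a,ce,p in blobs(c,(0,140,40),(6,255,255),300,(0,640,0,400)): print("red",a,ce.round(),*rect(c,p,.044))
print(lm('wrist','handle',0))
c=capture('top')
for a,ce,p in blobs(c,*RED): print("red",a,ce.round(1),*rect(c,p,.044))
E
```

```text
time: 47.62
ee_pos: [0.6106, -0.1053, 0.1529]
tool_rot: [0.722, 3.05, 0.001]
wrist_force: [1.0, -0.3, 0.5]
gripper_width: 0.0851
time: 47.95
ee_pos: [0.6074, -0.1104, 0.0983]
tool_rot: [-0.727, -3.055, -0.0]
wrist_force: [-0.4, 0.6, 1.2]
gripper_width: 0.0855
t47.95 p [ 0.6074 -0.1104  0.0983] z [-0.001  0.    -1.   ] yaw_y(deg) 63.23 F [-0.4  0.6  1.2] w 0.0855 q [-0.31  0.46  0.    1.11 -0.    0.16]
red 3242 [320. 201.] [0.6072, -0.1149] [27.0, 103.0] -27.9
[(0.65, [319.8, 192.1], [0.6091, -0.117])]
```

View pics/w35.png

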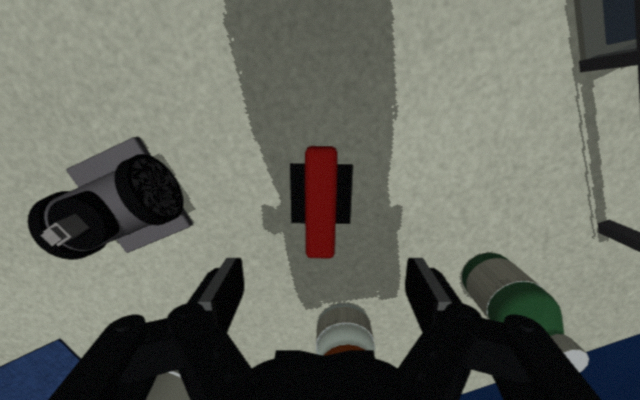

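```bash
python3 -m crank '[[-0.4,[0.0005,-0.0045,-0.035],[0,0,-1.1]],[-0.4,[0.0005,-0.0045,-0.07],[0,0,-1.1]],[-0.4,[0.0005,-0.0045,-0.1],[0,0,-1.1]],[-0.4,[0.0005,-0.0045,-0.12],[0,0,-1.1]],[-0.4,[0.0005,-0.0045,-0.12],[0,0,-1.1]]]' 60;python3 -c "
from h import *
st();c=capture('wrist');cv2.imwrite('pics/w36.png',c['frame'])"
```

```text
time: 48.57
ee_pos: [0.6066, -0.1146, -0.0245]
tool_rot: [-0.756, -3.045, -0.001]
wrist_force: [-0.5, 0.0, -0.7]
gripper_width: 0.0596
t48.57 p [ 0.6066 -0.1146 -0.0245] z [-0.004  0.001 -1.   ] yaw_y(deg) 62.11 F [-0.5  0.  -0.7] w 0.0596 q [-0.32  0.56 -0.19  0.83  0.    0.17]
```

View pics/w36.png

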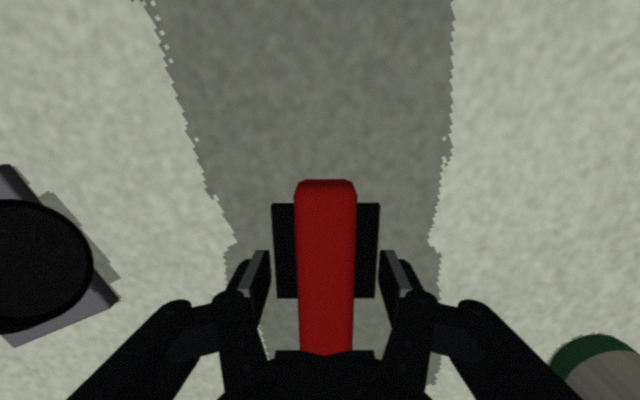

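```bash
python3 -m crank '[[1,[0,0,0.003],[0,0,0]],[1,[0,0,0.003],[0,0,0]],[1,[0,0,0.003],[0,0,0]],[1,[0,0,0.003],[0,0,0]],[1,[0,0,0.003],[0,0,0]]]' 60;python3 -m crank '[[1,[0,0,0],[0,0,0]],[1,[0,0,0],[0,0,0]]]';python3 -m crank '[[1,[0,0,0.03],[0,0,0]],[1,[0,0,0.07],[0,0,0]],[1,[0,0,0.11],[0,0,0]],[1,[0,0,0.14],[0,0,0]],[1,[0,0,0.14],[0,0,0]]]';python3 -c "
from h import *
st();c=capture('wrist');cv2.imwrite('pics/w37.png',c['frame'])"
```

```text
time: 49.03
ee_pos: [0.6099, -0.1155, -0.0161]
tool_rot: [0.755, 3.045, -0.001]
wrist_force: [-2.7, -0.6, 11.8]
gripper_width: 0.0269
time: 49.2
ee_pos: [0.6099, -0.1155, -0.0162]
tool_rot: [0.755, 3.045, -0.001]
wrist_force: [-1.4, 0.1, 12.0]
gripper_width: 0.0268
time: 49.62
ee_pos: [0.6113, -0.1159, 0.129]
tool_rot: [0.754, 3.039, -0.001]
wrist_force: [0.5, -0.6, -1.0]
gripper_width: 0.0268
t49.62 p [ 0.6113 -0.1159  0.129 ] z [ 0.01  -0.003 -1.   ] yaw_y(deg) 62.14 F [ 0.5 -0.6 -1. ] w 0.0268 q [-0.32  0.44  0.06  1.18  0.    0.17]
```

View pics/w37.png

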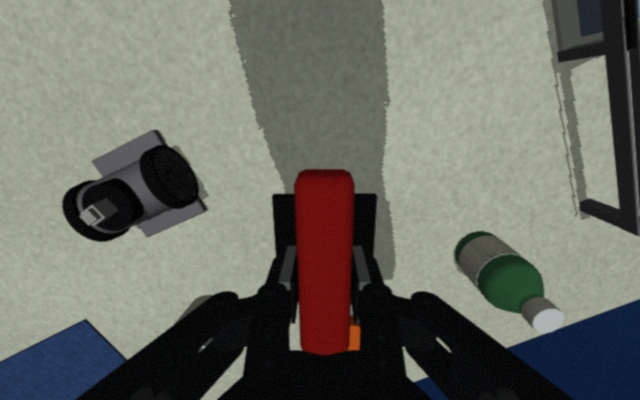

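```bash
python3 -m crank '[[1,[0,0,0],[0,0,0]],[1,[0,0,0],[0,0,0]]]'; python3 - <<'E'
from h import *
st();c=capture("wrist");s=arm.read_state();p=s["ee_pos"];R=Ro.from_rotvec(s["tool_rot"]).as_matrix()
cv2.imwrite("pics/w38z.png",cv2.resize(c["frame"][160:380,260:390],None,fx=4,fy=2.7,interpolation=3))
tx=R[:,0];print("tool x",tx, "cam side sign",(-np.array(c["R"]).T@c["t"]-p)@tx)
u=tx*np.sign((-np.array(c["R"]).T@c["t"]-p)@tx);u[2]=0;u/=np.linalg.norm(u)
zo=p[2]+.0162
for nm,z,d,col in(("skirt near bottom",zo,.031,285),("skirt near top",zo+.006,.031,285),("skirt far top",zo+.006,-.031,285),("bar near top",zo+.044,.0525,324),("bar near bottom",zo+.024,.0525,324),("bar far top",zo+.044,-.0525,324)):
    for off in(-.004,0,.004):
        q=p+u*(d+off);q=[q[0],q[1],z];print(nm,off,proj(c,q).round(1))
E
```

```text
time: 49.83
ee_pos: [0.6079, -0.1148, 0.1207]
tool_rot: [-0.756, -3.048, -0.0]
wrist_force: [-1.4, 0.1, -1.6]
gripper_width: 0.0267
t49.83 p [ 0.6079 -0.1148  0.1207] z [-0.001  0.    -1.   ] yaw_y(deg) 62.13 F [-1.4  0.1 -1.6] w 0.0267 q [-0.32  0.45  0.05  1.17  0.    0.17]
tool x [-0.88402616  0.46743404  0.00178055] cam side sign 0.0821607420235614
skirt near bottom -0.004 [325.3 199.1]
skirt near bottom 0 [325.3 192.9]
skirt near bottom 0.004 [325.3 186.5]
skirt near top -0.004 [325.3 202.3]
skirt near top 0 [325.4 195.9]
skirt near top 0.004 [325.4 189.3]
skirt far top -0.004 [325.2 290.8]
skirt far top 0 [325.2 285.7]
skirt far top 0.004 [325.2 280.4]
bar near top -0.004 [325.7 184.3]
bar near top 0 [325.8 175.4]
bar near top 0.004 [325.8 166.4]
bar near bottom -0.004 [325.6 173.8]
bar near bottom 0 [325.6 166.1]
bar near bottom 0.004 [325.6 158.2]
bar far top -0.004 [325.3 365.2]
bar far top 0 [325.3 359.7]
bar far top 0.004 [325.3 354.2]
```

View pics/w38z.png

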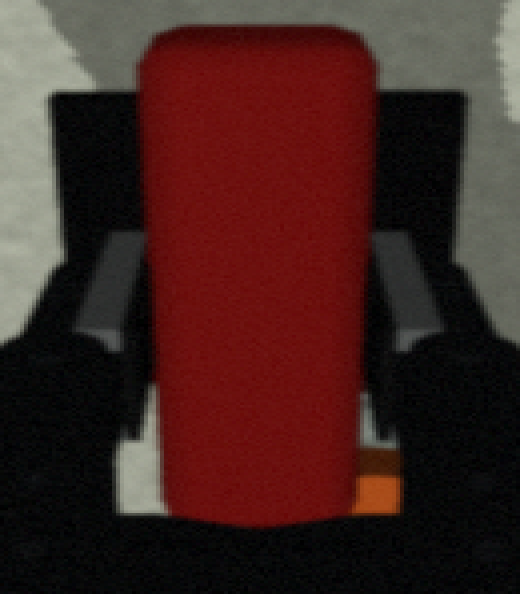

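```bash
python3 -m crank '[[1,[-0.017,-0.035,0],[0,0,7]],[1,[-0.034,-0.07,0],[0,0,14]],[1,[-0.05,-0.104,0],[0,0,21]],[1,[-0.067,-0.139,0],[0,0,28]],[1,[-0.0837,-0.1737,0],[0,0,34.3]]]';python3 -m crank '[[1,[0,0,0],[0,0,0]],[1,[0,0,0],[0,0,0]],[1,[0,0,0],[0,0,0]]]'; python3 - <<'E'
from h import *
st();c=capture("wrist");cv2.imwrite("pics/w39.png",c["frame"])
c=capture("side");cv2.imwrite("pics/s39.png",cv2.resize(c["frame"][200:320,280:420],None,fx=5,fy=5,interpolation=3))
c=capture("top");cv2.imwrite("pics/t39.png",cv2.resize(c["frame"][140:260,340:480],None,fx=5,fy=5,interpolation=3))
E
```

```text
time: 50.3
ee_pos: [0.5236, -0.2889, 0.1204]
tool_rot: [0.183, -3.135, -0.002]
wrist_force: [0.4, 0.0, -0.7]
gripper_width: 0.0266
time: 50.55
ee_pos: [0.5246, -0.2877, 0.1206]
tool_rot: [0.17, -3.136, -0.002]
wrist_force: [0.2, 0.6, -1.1]
gripper_width: 0.0269
t50.55 p [ 0.5246 -0.2877  0.1206] z [-0.001  0.001 -1.   ] yaw_y(deg) 96.20 F [ 0.2  0.6 -1.1] w 0.0269 q [-0.64  0.42 -0.01  1.15  0.   -0.75]
```

View pics/w39.png

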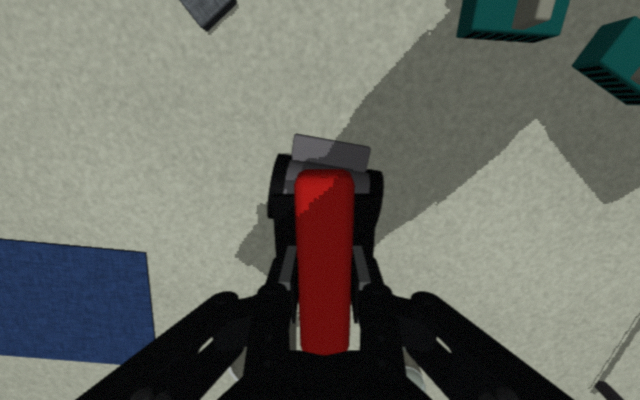

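View pics/s39.png

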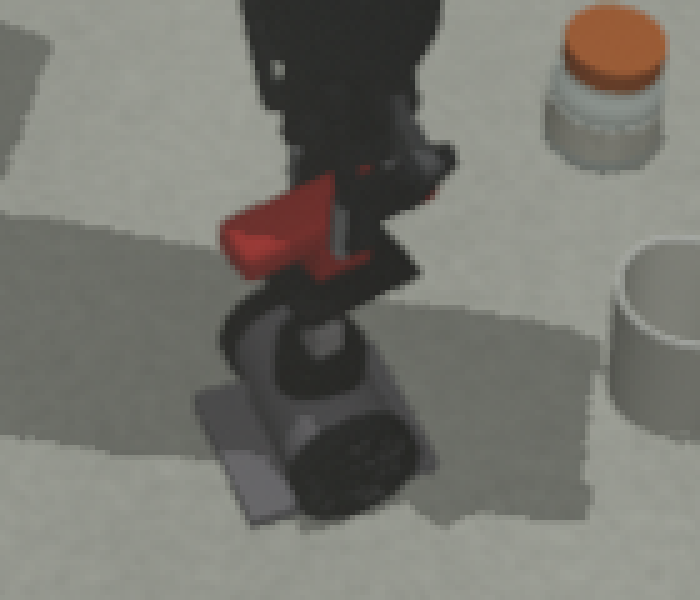

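```bash
python3 -m crank '[[1,[0,-0.0006,-0.015],[0,0,0]],[1,[0,-0.0006,-0.03],[0,0,0]],[1,[0,-0.0006,-0.037],[0,0,0]],[1,[0,-0.0006,-0.037],[0,0,0]]]';for i in 1 2 3; do python3 -m crank '[[1,[0,0,-0.002],[0,0,0]],[1,[0,0,-0.004],[0,0,0]],[1,[0,0,-0.004],[0,0,0]]]'; done
```

```text
time: 51.03
ee_pos: [0.5246, -0.2873, 0.083]
tool_rot: [0.174, -3.135, -0.003]
wrist_force: [-0.0, 0.3, -1.1]
gripper_width: 0.0268
time: 51.28
ee_pos: [0.5252, -0.2887, 0.0807]
tool_rot: [-0.173, 3.136, -0.001]
wrist_force: [0.2, 0.2, -1.4]
gripper_width: 0.0266
time: 51.53
ee_pos: [0.5249, -0.2887, 0.0762]
tool_rot: [0.173, -3.137, -0.0]
wrist_force: [-0.6, 0.3, -0.9]
gripper_width: 0.0268
time: 51.78
ee_pos: [0.5249, -0.2886, 0.072]
tool_rot: [0.173, -3.137, -0.0]
wrist_force: [0.5, 0.4, -0.2]
gripper_width: 0.027
```

```bash
for i in 1 2 3; do python3 -m crank '[[1,[0,0,-0.002],[0,0,0]],[1,[0,0,-0.004],[0,0,0]],[1,[0,0,-0.004],[0,0,0]]]'; done;python3 -m crank '[[1,[0,0,-0.001],[0,0,0]],[1,[0,0,-0.003],[0,0,0]],[1,[0,0,-0.003],[0,0,0]]]'
```

```text
time: 52.03
ee_pos: [0.5249, -0.2886, 0.068]
tool_rot: [0.173, -3.137, -0.0]
wrist_force: [0.5, 0.4, -1.8]
gripper_width: 0.027
time: 52.28
ee_pos: [0.5249, -0.2886, 0.064]
tool_rot: [0.173, -3.137, -0.0]
wrist_force: [1.0, 0.2, -1.6]
gripper_width: 0.0268
time: 52.53
ee_pos: [0.5249, -0.2886, 0.06]
tool_rot: [0.173, -3.137, -0.0]
wrist_force: [0.7, -0.5, -0.9]
gripper_width: 0.027
time: 52.78
ee_pos: [0.525, -0.2888, 0.0579]
tool_rot: [-0.173, 3.136, -0.001]
wrist_force: [-1.6, 1.8, 7.0]
gripper_width: 0.0266
```

```bash
for i in 1 2; do python3 -m crank '[[1,[0,0,0],[0,0,6]],[1,[0,0,0],[0,0,12]],[1,[0,0,0],[0,0,18]],[1,[0,0,0],[0,0,24]],[1,[0,0,0],[0,0,28]]]' >/dev/null; python3 -c "
from h import *
st();print(arm.read_state()['ft_torque'].round(2))"; done
```

```text
t53.20 p [ 0.5259 -0.2876  0.0579] z [ 0.002  0.002 -1.   ] yaw_y(deg) 124.69 F [4.3 8.3 7.4] w 0.0268 q [-0.64  0.46 -0.12  0.99  0.   -1.24]
[ 1.89 -0.82 -0.18]
t53.62 p [ 0.5256 -0.2872  0.0579] z [ 0.002  0.002 -1.   ] yaw_y(deg) 152.70 F [3.3 9.9 7.7] w 0.0271 q [-0.64  0.46 -0.12  0.99  0.   -1.73]
[ 2.29 -0.47 -0.14]
```

```bash
for i in 1 2 3; do python3 -m crank '[[1,[0,0,0],[0,0,3]],[1,[0,0,0],[0,0,6]],[1,[0,0,0],[0,0,6]]]' >/dev/null; python3 -c "
from h import *
st();print(arm.read_state()['ft_torque'].round(2))"; done
```

```text
t53.87 p [ 0.5256 -0.2872  0.0579] z [ 0.002  0.002 -1.   ] yaw_y(deg) 158.57 F [ 1.6 10.3  8.2] w 0.0266 q [-0.64  0.46 -0.12  0.99  0.   -1.83]
[ 2.14 -0.4   0.01]
t54.12 p [ 0.5255 -0.2869  0.0579] z [ 0.002  0.003 -1.   ] yaw_y(deg) 164.57 F [ 1.6 12.7 11. ] w 0.0268 q [-0.64  0.46 -0.12  0.99  0.   -1.94]
[ 2.58 -0.28 -0.07]
t54.37 p [ 0.5252 -0.2867  0.0579] z [ 0.001  0.003 -1.   ] yaw_y(deg) 170.57 F [-0.2 14.8 12.1] w 0.0267 q [-0.64  0.46 -0.12  0.99  0.   -2.04]
[ 2.81 -0.02 -0.11]
```

```bash
for i in 1 2 3; do python3 -m crank '[[1,[0,0,0],[0,0,2]],[1,[0,0,0],[0,0,4]],[1,[0,0,0],[0,0,4]]]' >/dev/null; python3 -c "
from h import *
st();print(arm.read_state()['ft_torque'].round(2))"; done; python3 -c "
from h import *
c=capture('wrist');cv2.imwrite('pics/w40.png',c['frame'])"
```

```text
t54.62 p [ 0.5251 -0.2867  0.0579] z [ 0.001  0.003 -1.   ] yaw_y(deg) 174.48 F [-0.5 14.  12.4] w 0.0271 q [-0.64  0.46 -0.12  0.99  0.   -2.11]
[ 2.97  0.13 -0.37]
t54.87 p [ 0.525  -0.2866  0.0579] z [ 0.001  0.003 -1.   ] yaw_y(deg) 178.49 F [-0.8 14.5 13.1] w 0.0267 q [-0.64  0.46 -0.12  0.99  0.   -2.18]
[ 2.92  0.17 -0.23]
t55.12 p [ 0.525  -0.2867  0.0579] z [ 0.001  0.003 -1.   ] yaw_y(deg) -177.49 F [-1.2 13.  11.7] w 0.0268 q [-0.64  0.46 -0.12  0.99  0.   -2.25]
[2.85 0.31 0.15]
```

View pics/w40.png

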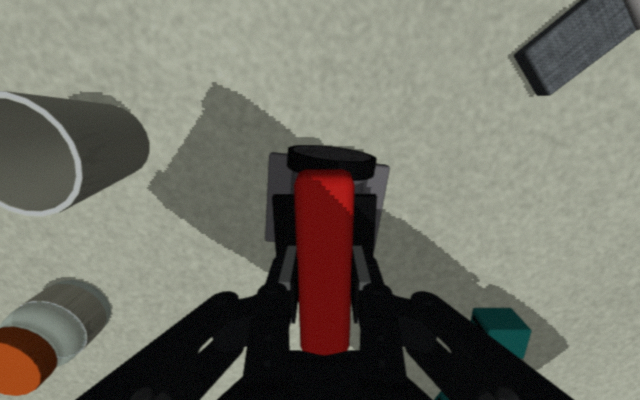

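```bash
python3 - <<'E'
from h import *
c=capture("side");cv2.imwrite("pics/s41.png",cv2.resize(c["frame"][200:320,280:420],None,fx=5,fy=5,interpolation=3))
for z in(0.074,.118):print(proj(c,[.525,-.2885,z]))
E
```

```text
[343.63375559 269.12408796]
[344.65459636 257.19240864]
```

View pics/s41.png

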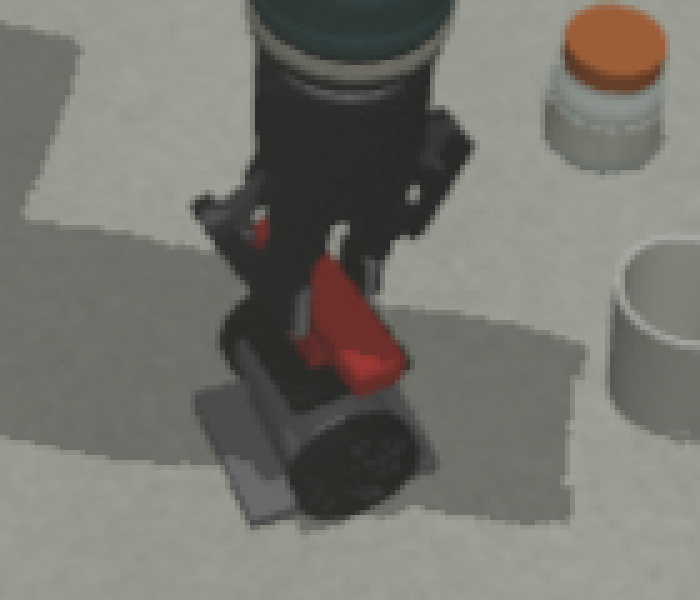

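```bash
python3 -m crank '[[0.2,[0,0,0],[0,0,0]],[0,[0,0,0],[0,0,0]],[-0.3,[0,0,0],[0,0,0]],[-0.4,[0,0,0],[0,0,0]],[-0.4,[0,0,0],[0,0,0]]]';python3 -m crank '[[-0.4,[0,0,0.02],[0,0,0]],[-0.4,[0,0,0.05],[0,0,0]],[-0.4,[0,0,0.09],[0,0,0]],[-0.4,[0,0,0.12],[0,0,0]],[-0.4,[0,0,0.12],[0,0,0]]]'; python3 - <<'E'
from seg import *
st();c=capture('wrist');cv2.imwrite('pics/w42.png',c['frame'])
for z in(.118,):
  for a,ce,p in blobs(c,(0,140,40),(6,255,255),300,(0,640,0,400)): print("red",a,ce.round(),*rect(c,p,z))
print(lm('wrist','handle',.074),lm('side','handle',.074))
E
```

```text
time: 55.63
ee_pos: [0.525, -0.2889, 0.0574]
tool_rot: [2.266, -2.176, 0.0]
wrist_force: [0.5, -0.4, -0.1]
gripper_width: 0.0596
time: 56.05
ee_pos: [0.5268, -0.2901, 0.1833]
tool_rot: [-2.265, 2.175, -0.013]
wrist_force: [1.3, -0.4, 1.0]
gripper_width: 0.0599
t56.05 p [ 0.5268 -0.2901  0.1833] z [ 0.006 -0.005 -1.   ] yaw_y(deg) -177.68 F [ 1.3 -0.4  1. ] w 0.0599 q [-0.64  0.39  0.12  1.29 -0.   -2.25]
red 3052 [327. 196.] [0.5259, -0.2915] [28.0, 103.0] -87.5
[(0.84, [327.0, 189.9], [0.5243, -0.2894])] []
```

View pics/w42.png

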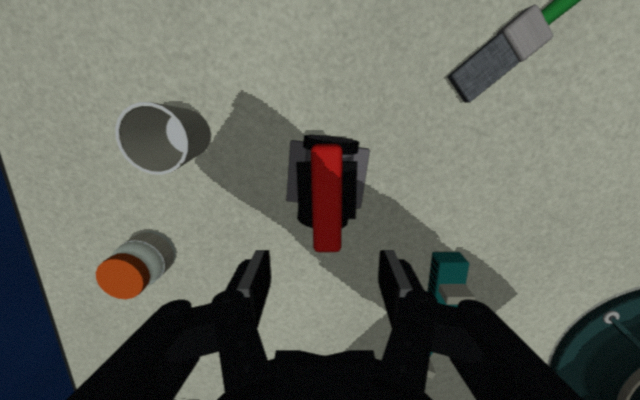

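```bash
python3 -m crank '[[-0.4,[0,0,-0.04],[0,0,0]],[-0.4,[0,0,-0.08],[0,0,0]],[-0.4,[0,0,-0.119],[0,0,0]],[-0.4,[0,0,-0.119],[0,0,0]],[1,[0,0,-0.119],[0,0,0]]]';python3 -m crank '[[1,[0,0,0],[0,0,0]],[1,[0,0,0],[0,0,0]],[1,[0,0,0],[0,0,0]],[1,[0,0,0],[0,0,0]],[1,[0,0,0],[0,0,0]]]';for i in 1 2 3 4; do python3 -m crank '[[1,[0,0,0],[0,0,2]],[1,[0,0,0],[0,0,4]],[1,[0,0,0],[0,0,4]]]' >/dev/null; python3 -c "
from h import *
st();print(arm.read_state()['ft_torque'].round(2))"; done
```

```text
time: 56.72
ee_pos: [0.5236, -0.2877, 0.0572]
tool_rot: [2.266, -2.176, -0.007]
wrist_force: [0.2, -1.3, 1.2]
gripper_width: 0.0492
time: 57.13
ee_pos: [0.5254, -0.2896, 0.0609]
tool_rot: [2.265, -2.176, 0.004]
wrist_force: [-4.8, -0.6, 4.6]
gripper_width: 0.0266
t57.38 p [ 0.5256 -0.2896  0.0609] z [ 0.002 -0.002 -1.   ] yaw_y(deg) -173.62 F [-5.3  0.8 10.7] w 0.0267 q [-0.64  0.45 -0.12  1.   -0.   -2.32]
[ 0.12  1.03 -0.33]
t57.63 p [ 0.5257 -0.2894  0.061 ] z [ 0.002 -0.002 -1.   ] yaw_y(deg) -169.60 F [-4.8  1.2  9.3] w 0.0264 q [-0.64  0.45 -0.12  1.   -0.   -2.39]
[0.29 0.98 0.09]
t57.88 p [ 0.5259 -0.2894  0.061 ] z [ 0.003 -0.002 -1.   ] yaw_y(deg) -165.59 F [-4.4  1.3  9.7] w 0.0267 q [-0.64  0.45 -0.12  1.   -0.   -2.46]
[0.36 0.75 0.14]
t58.13 p [ 0.526  -0.2894  0.061 ] z [ 0.003 -0.002 -1.   ] yaw_y(deg) -161.60 F [-3.5  2.2  9.4] w 0.0266 q [-0.64  0.45 -0.12  1.    0.   -2.53]
[0.34 0.59 0.11]
```

```bash
python3 -m crank '[[1,[0,0,0.02],[0,0,0]],[1,[0,0,0.05],[0,0,0]],[1,[0,0,0.09],[0,0,0]],[1,[-0.011,0.033,0.1],[0,0,0]],[1,[-0.025,0.075,0.1],[0,0,0]]]';python3 -m crank '[[1,[0,0,0],[0,0,0]],[1,[0,0,0],[0,0,0]],[1,[0,0,0],[0,0,0]]]';python3 -c "
from h import *
st();c=capture('wrist');cv2.imwrite('pics/w43.png',c['frame'])
print(lm('wrist','stem_foot',.074))"
```

```text
time: 58.55
ee_pos: [0.5034, -0.2185, 0.163]
tool_rot: [-2.543, 1.843, -0.014]
wrist_force: [0.5, 0.9, -1.5]
gripper_width: 0.0261
time: 58.8
ee_pos: [0.5015, -0.2165, 0.1598]
tool_rot: [-2.547, 1.839, -0.004]
wrist_force: [-0.1, -0.4, -0.9]
gripper_width: 0.0263
t58.80 p [ 0.5015 -0.2165  0.1598] z [ 0.002 -0.001 -1.   ] yaw_y(deg) -161.67 F [-0.1 -0.4 -0.9] w 0.0263 q [-0.56  0.31 -0.07  1.19 -0.   -2.45]
[(0.69, [325.7, 116.5], [0.5239, -0.2879])]
```

View pics/w43.png

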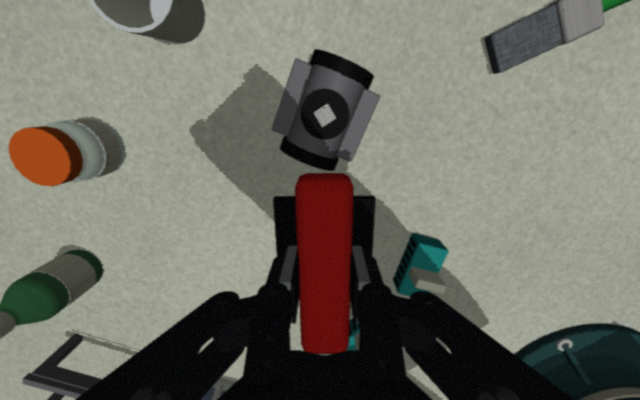

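```bash
python3 - <<'E'
from h import *
c=capture("wrist");f=c["frame"];cv2.imwrite("pics/w43z.png",cv2.resize(f[45:175,265:390],None,fx=5,fy=4.6,interpolation=3))
g=cv2.cvtColor(f,cv2.COLOR_BGR2GRAY);print(g[100:130:3,310:340:3])
m=(g>90).astype(np.uint8);k=np.zeros_like(m);k[98:132,308:344]=1;m*=k;n,l,s,ce=cv2.connectedComponentsWithStats(m)
for i in range(1,n):
  if s[i,4]>60:
    p=cv2.findContours((l==i).astype(np.uint8),0,1)[0][0][:,0,:]
    W=np.array([atz(c,q,.096)[:2] for q in p]);r=cv2.minAreaRect((W*1000).astype(np.float32));print(s[i,4],np.round(r[0],1),np.round(r[1],1),r[2])
E
```

```text
[[ 19  19  20  24  19  21  18  23  22  19]
 [ 20  20  14  19  10  31  29  23  20  22]
 [ 17  18  18  19  72 153 118  22  20  17]
 [ 17  19  37 134 128 148 143  42  17  21]
 [ 15  81 146 141 143 152 147 122  22  21]
 [ 15  67 148 147 144 149 148 150  62  23]
 [ 18  17 107 148 148 149 156 148 125  22]
 [ 16  18  44 143 149 146 136  87  24  22]
 [  8  10  20  90 150 130  46  20  20  21]
 [ 10   6  21  26  71  23  21  21  18  20]]
290 [ 525.7 -289.1] [13.7 13.7] 50.80943298339844
```

View pics/w43z.png

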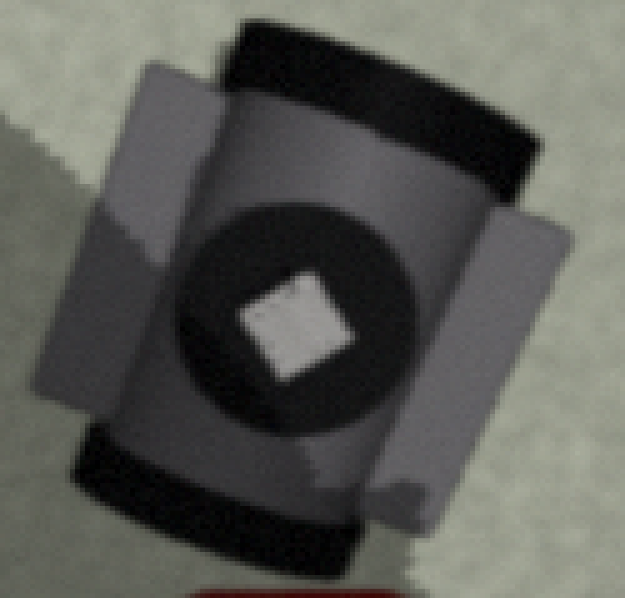

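```bash
python3 - <<'E'
from h import *
st();c=capture("wrist");s=arm.read_state();p=s["ee_pos"];R=Ro.from_rotvec(s["tool_rot"]).as_matrix()
cv2.imwrite("pics/w44z.png",cv2.resize(c["frame"][160:380,260:390],None,fx=4,fy=2.7,interpolation=3))
u=R[:,0].copy();u[2]=0;u/=np.linalg.norm(u);print("u",u)
zo=p[2]+.013
for nm,z,d in(("skirt near bottom",zo,.031),("bar near top",zo+.044,.0525),("bar near bottom",zo+.024,.0525)):
    for off in(-.004,0,.004):
        q=p+u*(d+off);q=[q[0],q[1],z];print(nm,off,proj(c,q).round(1))
E
```

```text
t59.00 p [ 0.5011 -0.2169  0.1584] z [ 0. -0. -1.] yaw_y(deg) -161.73 F [ 0.6 -0.4 -0.7] w 0.0262 q [-0.56  0.31 -0.07  1.19  0.   -2.45]
u [ 0.31349738 -0.94958906  0.        ]
skirt near bottom -0.004 [324.8 202.2]
skirt near bottom 0 [324.8 196.1]
skirt near bottom 0.004 [324.8 190. ]
bar near top -0.004 [325.1 189.2]
bar near top 0 [325.1 180.7]
bar near top 0.004 [325.1 172. ]
bar near bottom -0.004 [325.  178.3]
bar near bottom 0 [325.  170.8]
bar near bottom 0.004 [325.  163.1]
```

View pics/w44z.png

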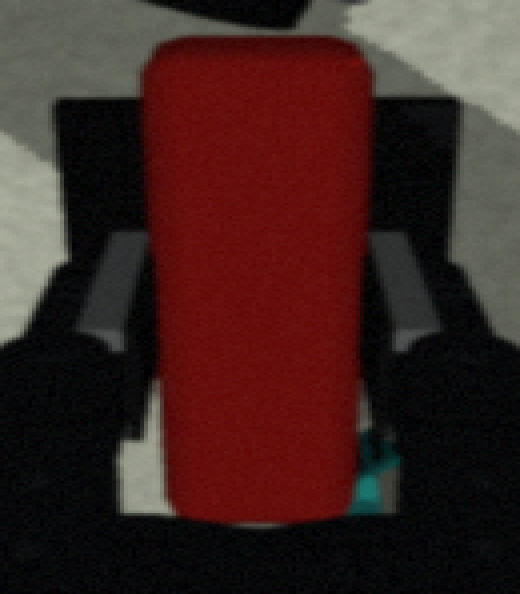

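```bash
python3 -m crank '[[1,[0,0,0],[0,0,-7]],[1,[0,0,0],[0,0,-14]],[1,[0,0,0],[0,0,-21]],[1,[0,0,0],[0,0,-28]],[1,[0,0,0],[0,0,-35]]]' 80;python3 -m crank '[[1,[0.012,-0.036,0],[0,0,-7]],[1,[0.0239,-0.0724,0],[0,0,-14]],[1,[0.0239,-0.0724,0],[0,0,-21]],[1,[0.0239,-0.0724,-0.03],[0,0,-22.5]],[1,[0.0239,-0.0724,-0.06],[0,0,-22.5]]]';python3 -m crank '[[1,[0,0,-0.008],[0,0,0]],[1,[0,0,-0.01],[0,0,0]],[1,[0,0,-0.01],[0,0,0]],[1,[0,0,-0.01],[0,0,0]]]'; python3 -c "
from h import *
st()"
```

```text
time: 59.47
ee_pos: [0.5009, -0.2166, 0.1582]
tool_rot: [1.867, -2.526, -0.001]
wrist_force: [0.2, -0.2, -1.3]
gripper_width: 0.0264
time: 59.88
ee_pos: [0.5256, -0.2903, 0.0982]
tool_rot: [-1.342, 2.839, -0.004]
wrist_force: [1.1, -0.4, -2.4]
gripper_width: 0.0263
time: 60.22
ee_pos: [0.5254, -0.2891, 0.0899]
tool_rot: [-1.348, 2.837, -0.002]
wrist_force: [-0.9, 0.1, -1.3]
gripper_width: 0.0264
t60.22 p [ 0.5254 -0.2891  0.0899] z [ 0.001 -0.001 -1.   ] yaw_y(deg) 140.83 F [-0.9  0.1 -1.3] w 0.0264 q [-0.64  0.43 -0.07  1.07  0.   -1.53]
```

```bash
for i in 1 2 3 4 5; do python3 -m crank '[[1,[0,0,-0.0025],[0,0,0]],[1,[0,0,-0.005],[0,0,0]],[1,[0,0,-0.005],[0,0,0]]]'|sed -n '2p;4p'; done; for i in 1 2; do python3 -m crank '[[1,[0,0,-0.001],[0,0,0]],[1,[0,0,-0.002],[0,0,0]],[1,[0,0,-0.002],[0,0,0]]]'|sed -n '2p;4p'; done
```

```text
ee_pos: [0.5248, -0.2886, 0.0836]
wrist_force: [-0.6, 0.1, -0.9]
ee_pos: [0.5245, -0.2884, 0.0779]
wrist_force: [-0.3, 0.2, -0.8]
ee_pos: [0.5245, -0.2884, 0.0728]
wrist_force: [-0.1, -0.9, -0.7]
ee_pos: [0.5245, -0.2884, 0.0679]
wrist_force: [0.3, -0.1, -1.2]
ee_pos: [0.5245, -0.2884, 0.0629]
wrist_force: [-1.2, -0.6, -0.5]
ee_pos: [0.5248, -0.2886, 0.0616]
wrist_force: [0.4, -0.2, 1.2]
ee_pos: [0.5248, -0.2889, 0.0614]
wrist_force: [-8.8, 2.6, 26.3]
```

```bash
python3 -m crank '[[1,[0,0,0.0012],[0,0,0]],[1,[0,0,0.0012],[0,0,4]],[1,[0,0,0.0012],[0,0,8]],[1,[0,0,0.0012],[0,0,10]],[1,[0,0,0.0012],[0,0,10]]]' >/dev/null; python3 -c "
from h import *
st();print(arm.read_state()['ft_torque'].round(2))"; for i in 1 2 3 4 ; do python3 -m crank '[[1,[0,0,0],[0,0,1.5]],[1,[0,0,0],[0,0,3]],[1,[0,0,0],[0,0,3]]]' >/dev/null; python3 -c "
from h import *
st();print(arm.read_state()['ft_torque'].round(2))"; done
```

```text
t62.38 p [ 0.525  -0.2887  0.0615] z [ 0.001 -0.001 -1.   ] yaw_y(deg) 150.96 F [-2.4  1.7 11.5] w 0.0263 q [-0.64  0.45 -0.12  1.    0.   -1.7 ]
[ 0.53  0.67 -0.03]
t62.63 p [ 0.5249 -0.2887  0.0614] z [ 0.001 -0.001 -1.   ] yaw_y(deg) 153.91 F [-3.   2.6 11.3] w 0.0258 q [-0.64  0.45 -0.12  1.    0.   -1.75]
[ 0.5   0.7  -0.02]
t62.88 p [ 0.5249 -0.2888  0.0614] z [ 0.001 -0.001 -1.   ] yaw_y(deg) 156.91 F [-3.6  2.  10.8] w 0.0260 q [-0.64  0.45 -0.12  1.   -0.   -1.81]
[ 0.45  0.83 -0.02]
t63.13 p [ 0.5248 -0.2888  0.0615] z [ 0.001 -0.001 -1.   ] yaw_y(deg) 159.91 F [-3.9  1.2 11.6] w 0.0264 q [-0.64  0.45 -0.12  1.   -0.   -1.86]
[0.33 0.84 0.02]
t63.38 p [ 0.5248 -0.2889  0.0615] z [ 0.001 -0.001 -1.   ] yaw_y(deg) 162.90 F [-3.2  0.8 10.9] w 0.0262 q [-0.64  0.45 -0.12  1.   -0.   -1.91]
[ 0.32  0.83 -0.03]
```

```bash
for i in 1 2 3 ; do python3 -m crank '[[1,[0,0,0],[0,0,1]],[1,[0,0,0],[0,0,2]],[1,[0,0,0],[0,0,2]]]' >/dev/null; python3 -c "
from h import *
st();s=arm.read_state();print(s['ft_torque'].round(2),'j6 effort',s['joint_efforts'].round(3))"; done
```

```text
t63.63 p [ 0.5248 -0.2889  0.0614] z [ 0.001 -0.001 -1.   ] yaw_y(deg) 164.87 F [-4.1 -0.2 11.6] w 0.0261 q [-0.64  0.45 -0.12  1.   -0.   -1.95]
[ 0.3   0.89 -0.05] j6 effort [  1.006 -71.882  33.798  -1.574   0.468  -0.48 ]
t63.88 p [ 0.5247 -0.289   0.0615] z [ 0.001 -0.001 -1.   ] yaw_y(deg) 166.86 F [-3.6 -0.6 11.4] w 0.0263 q [-0.64  0.45 -0.12  1.   -0.   -1.98]
[ 0.16  0.92 -0.11] j6 effort [  1.343 -71.9    33.762  -1.547   0.612  -0.529]
t64.13 p [ 0.5247 -0.289   0.0614] z [ 0.001 -0.001 -1.   ] yaw_y(deg) 168.86 F [-3.4  0.4  9.8] w 0.0259 q [-0.64  0.45 -0.12  1.   -0.   -2.02]
[ 0.18  0.89 -0.26] j6 effort [  1.42  -72.     33.677  -1.436   0.609  -0.622]
```

```bash
python3 -m crank '[[1,[0,0,0],[0,0,0.7]],[1,[0,0,0],[0,0,1.5]],[1,[0,0,0],[0,0,1.5]],[1,[0,0,0],[0,0,1.5]]]' >/dev/null; python3 -c "
from h import *
st();s=arm.read_state();print(s['ft_torque'].round(2),'j6 effort',s['joint_efforts'].round(3))";  python3 -m crank '[[1,[0,0,0.001],[0,0,-5]],[1,[0,0,0.001],[0,0,-10]],[1,[0,0,0.001],[0,0,-15]],[1,[0,0,0.001],[0,0,-18]],[1,[0,0,0.001],[0,0,-20]]]'; python3 -c "
from h import *
st();s=arm.read_state();print(s['ft_torque'].round(2),'j6 effort',s['joint_efforts'].round(3))"
```

```text
t64.47 p [ 0.5248 -0.289   0.0615] z [ 0.001 -0.001 -1.   ] yaw_y(deg) 170.29 F [-3.9 -0.2 11.5] w 0.0262 q [-0.64  0.45 -0.12  1.   -0.   -2.04]
[ 0.12  0.86 -0.31] j6 effort [  1.41  -72.048  33.649  -1.385   0.573  -0.37 ]
time: 64.88
ee_pos: [0.5247, -0.2886, 0.0616]
tool_rot: [1.574, -2.719, 0.0]
wrist_force: [-0.3, 0.2, -0.5]
gripper_width: 0.026
t64.88 p [ 0.5247 -0.2886  0.0616] z [-0. -0. -1.] yaw_y(deg) 150.14 F [-0.3  0.2 -0.5] w 0.0260 q [-0.64  0.45 -0.12  1.   -0.   -1.69]
[0.02 0.1  0.06] j6 effort [ 8.8000e-02 -7.8173e+01  3.5722e+01 -1.5100e-01  6.0000e-02 -3.0800e-01]
```

Now lift straight, look at the stem.

```bash
python3 -m crank '[[1,[0,0,0.008],[0,0,0]],[1,[0,0,0.018],[0,0,0]],[1,[0,0,0.03],[0,0,0]],[1,[0,0,0.06],[0,0,0]],[1,[0,0,0.1],[0,0,0]]]'; python3 -m crank '[[1,[0.03,0.03,0],[0,0,0]],[1,[0.052,0.052,0],[0,0,0]],[1,[0.052,0.052,0],[0,0,0]],[1,[0.052,0.052,0],[0,0,0]],[1,[0.052,0.052,0],[0,0,0]]]';cat > stem.py <<'E'
import sys
from h import *
st();c=capture("wrist");f=c["frame"];cv2.imwrite(f"pics/{sys.argv[1]}.png",f)
q=proj(c,[.5255,-.2888,.094]).astype(int);print(q)
g=cv2.cvtColor(f,cv2.COLOR_BGR2GRAY);m=(g>90).astype(np.uint8);k=np.zeros_like(m);k[q[1]-17:q[1]+17,q[0]-17:q[0]+17]=1;m*=k;n,l,s,ce=cv2.connectedComponentsWithStats(m)
cv2.imwrite(f"pics/{sys.argv[1]}z.png",cv2.resize(f[max(q[1]-50,0):q[1]+50,q[0]-60:q[0]+60],None,fx=5,fy=5,interpolation=3))
for i in range(1,n):
  if s[i,4]>60:
    p=cv2.findContours((l==i).astype(np.uint8),0,1)[0][0][:,0,:]
    W=np.array([atz(c,q,.096)[:2] for q in p]);r=cv2.minAreaRect((W*1000).astype(np.float32));print(s[i,4],np.round(r[0],1),np.round(r[1],1),r[2])
E
python3 stem.py w45
```

```text
time: 65.3
ee_pos: [0.5236, -0.2877, 0.1618]
tool_rot: [1.58, -2.714, -0.005]
wrist_force: [0.8, 0.1, -0.1]
gripper_width: 0.0258
time: 65.72
ee_pos: [0.5766, -0.2367, 0.1621]
tool_rot: [1.58, -2.715, 0.001]
wrist_force: [-0.1, 0.2, -0.4]
gripper_width: 0.0257
t65.72 p [ 0.5766 -0.2367  0.1621] z [ 0. -0. -1.] yaw_y(deg) 150.39 F [-0.1  0.2 -0.4] w 0.0257 q [-0.52  0.44  0.15  1.28 -0.   -1.57]
[347 121]
291 [ 525.8 -289.7] [13.9 13.5] 61.393287658691406
```

```bash
sleep 0
```

```text
(no output)
```

View pics/w45z.png

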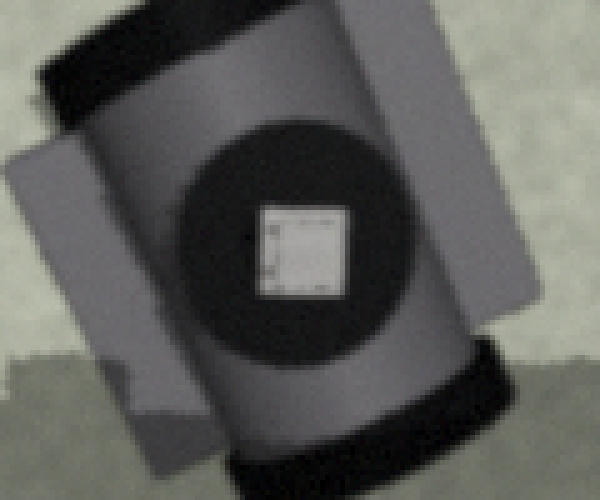

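```bash
python3 -m crank '[[1,[-0.026,-0.026,0],[0,0,1]],[1,[-0.0519,-0.052,0],[0,0,1]],[1,[-0.0519,-0.052,0],[0,0,1]],[1,[-0.0519,-0.052,-0.03],[0,0,1]],[1,[-0.0519,-0.052,-0.06],[0,0,1]]]'; python3 -m crank '[[1,[0,0,-0.01],[0,0,0]],[1,[0,0,-0.01],[0,0,0]],[1,[0,0,-0.01],[0,0,0]],[1,[0,0,-0.01],[0,0,0]]]';for i in 1 2 3 4 5; do python3 -m crank '[[1,[0,0,-0.0025],[0,0,0]],[1,[0,0,-0.005],[0,0,0]],[1,[0,0,-0.005],[0,0,0]]]'|sed -n '2p;4p'; done
```

```text
time: 66.18
ee_pos: [0.5245, -0.2906, 0.1025]
tool_rot: [-1.598, 2.703, -0.005]
wrist_force: [0.3, 0.7, -1.1]
gripper_width: 0.0261
time: 66.52
ee_pos: [0.5254, -0.2892, 0.0933]
tool_rot: [-1.602, 2.702, -0.003]
wrist_force: [0.6, 0.8, -0.6]
gripper_width: 0.0263
ee_pos: [0.525, -0.2886, 0.0868]
wrist_force: [0.0, 0.3, -1.0]
ee_pos: [0.5246, -0.2884, 0.0811]
wrist_force: [0.4, -0.2, -0.7]
ee_pos: [0.5246, -0.2884, 0.076]
wrist_force: [-0.7, 0.1, -1.4]
ee_pos: [0.5246, -0.2884, 0.071]
wrist_force: [-0.9, 0.3, -1.4]
ee_pos: [0.5246, -0.2884, 0.066]
wrist_force: [-1.0, 0.6, -0.8]
```

```bash
python3 -m crank '[[1,[0,0,-0.002],[0,0,0]],[1,[0,0,-0.004],[0,0,0]],[1,[0,0,-0.005],[0,0,0]],[1,[0,0,-0.0055],[0,0,0]],[1,[0,0,-0.0055],[0,0,0]]]';python3 -m crank '[[1,[0,0,0.0006],[0,0,0]],[0.5,[0,0,0.0006],[0,0,0]],[0,[0,0,0.0006],[0,0,0]],[-0.4,[0,0,0.0006],[0,0,0]],[-0.4,[0,0,0.0006],[0,0,0]]]';python3 -m crank '[[-0.4,[0,0,0.02],[0,0,0]],[-0.4,[0,0,0.05],[0,0,0]],[-0.4,[0,0,0.09],[0,0,0]],[-0.4,[0,0,0.13],[0,0,0]],[-0.4,[0,0,0.13],[0,0,0]]]'; python3 -m crank '[[-0.4,[0.03,0.03,0.02],[0,0,0]],[-0.4,[0.045,0.045,0.02],[0,0,0]],[-0.4,[0.045,0.045,0.02],[0,0,0]],[-0.4,[0.045,0.045,0.02],[0,0,0]]]'; python3 - <<'E'
from seg import *
st();c=capture('wrist');cv2.imwrite('pics/w47.png',c['frame'])
for a,ce,p in blobs(c,(0,140,40),(6,255,255),300,(0,640,0,400)): print("red",a,ce.round(),*rect(c,p,.118))
print(lm('wrist','handle',.074),lm('side','handle',.074))
c=capture('side');cv2.imwrite('pics/s47.png',cv2.resize(c["frame"][200:320,280:420],None,fx=5,fy=5,interpolation=3))
c=capture('top');cv2.imwrite('pics/t47.png',c["frame"])
for q,z in(('cover_grip',.108),('lock_grip',.121),('dosing_bottle',0),('food_jar',0),('measuring_cup',0)): print(q,lm('top',q,z,2),lm('side',q,z,2))
E
```

```text
time: 68.18
ee_pos: [0.5248, -0.2886, 0.0615]
tool_rot: [-1.602, 2.702, -0.001]
wrist_force: [-1.7, 0.5, 4.8]
gripper_width: 0.0262
time: 68.6
ee_pos: [0.5248, -0.2885, 0.0616]
tool_rot: [-1.602, 2.702, 0.0]
wrist_force: [0.3, 1.0, -0.1]
gripper_width: 0.0597
time: 69.02
ee_pos: [0.5268, -0.29, 0.199]
tool_rot: [-1.6, 2.699, -0.014]
wrist_force: [0.6, 0.4, -0.7]
gripper_width: 0.0598
time: 69.35
ee_pos: [0.5705, -0.2428, 0.2115]
tool_rot: [-1.605, 2.701, -0.0]
wrist_force: [-0.5, 0.0, -0.4]
gripper_width: 0.0599
t69.35 p [ 0.5705 -0.2428  0.2115] z [ 0. -0. -1.] yaw_y(deg) 151.43 F [-0.5  0.  -0.4] w 0.0599 q [-0.53  0.43  0.26  1.4  -0.   -1.61]
red 3251 [343. 124.] [0.5262, -0.2895] [28.0, 101.0] 61.7
[(0.59, [342.1, 124.9], [0.5236, -0.2899])] [(0.98, [345.6, 271.1], [0.5266, -0.2957]), (0.31, [342.4, 287.7], [0.4979, -0.3351])]
cover_grip [(0.91, [213.4, 223.8], [0.4531, 0.2155])] [(0.85, [248.9, 148.6], [0.4591, 0.2151])]
lock_grip [(0.58, [177.6, 182.4], [0.5581, 0.3078]), (0.36, [297.1, 114.2], [0.7399, 0.0029])] [(0.74, [344.0, 267.8], [0.5082, -0.3175]), (0.7, [270.3, 122.2], [0.5625, 0.3059])]
dosing_bottle [(0.74, [298.1, 115.0], [0.7679, 0.0049])] [(0.67, [373.2, 186.8], [0.7878, 0.0124])]
food_jar [(0.72, [358.0, 115.7], [0.7678, -0.1656])] [(0.59, [399.9, 232.7], [0.7584, -0.1879])]
measuring_cup [] [(0.69, [412.2, 280.4], [0.6977, -0.3409])]
```

View pics/w47.png

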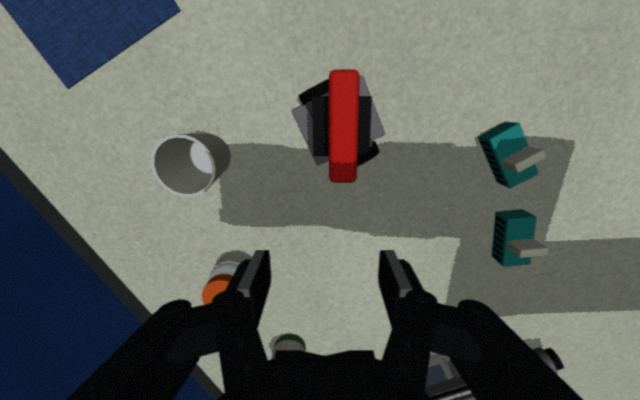

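View pics/s47.png

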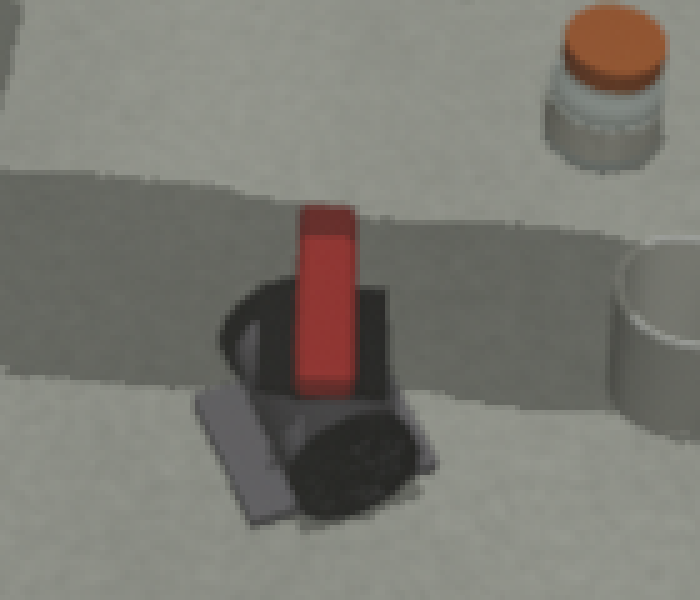

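View pics/t47.png

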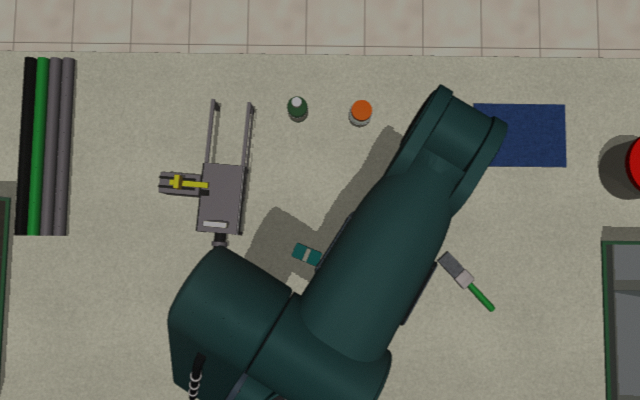

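```bash
python3 -c "
from h import *
print(arm.finish_job())"
```

```text
the job is handed in; nothing more can be done
None
```

The job is done and handed in at about 69 s of the 210 s allowed; no verdict is reported, so what follows is from my own checks.

**What I did**
- I pulled the lock slide to its stop and slid the cover to its stop. All three blue cartridges went upright into the far, middle and near bays; the turquoise look-alikes were not touched.
- I then slid the cover shut and pushed the lock home. Both were felt against their end stops, at about 30 N and 22 N.
- The red T-handle is fully down on the stem, the stem is turned anticlockwise to its stop, and the gripper has let go and moved clear.

**Last checks**
- With the handle lifted off, the stem's flats had gone from 6.4° to 61.4°. With the valve standing about −4° round, that is about 1.1 rad, its stop.
- The handle was then put back; it touched down at the same height as before (5 N) and sits within about 2 mm of the stem's axis.
- Cover, lock, bottle, jar and cup show where they should be. The brush was checked only by eye in the top picture.

**What went wrong or disagreed**
- The reported tool height was about 39 mm below the real fingertips. My first grip on the lock therefore closed on nothing; I found the offset by touching the table and allowed for it afterwards.
- One cartridge had been knocked a few centimetres before I reached it; I located it again.
- My first turn of the handle went too far: it slipped past the stop on the stem and left the stem at 50.8°, about 0.96 rad and just short of the 0.98 needed. I refitted the handle, turned it again while watching the torque, and then made the check above.

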